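# Gauge washed relay cans and hang them to dry

## Task

Take the washed square cans from the drain mat one at a time, the one nearest the gauge first and the farthest last: turn each mouth-down, set it fully home over the stub peg under the height gauge, press the gauge's sprung foot gently down until it rests on the can, keep it there for about a second, and let it spring back up. Then hang the can fully home, mouth-down, on a free post of the drying rack before fetching the next; the last can stays on the gauge. The cans are thin-walled: grip lightly (50 N at most), set them down without a knock, and leave the relay, the dish and the bin where they are.

Things in the scene. Friction and masses are not known exactly. Their poses are not given: they have to be found in the camera images.
- can1: square thin yellow-plated can, rightmost, nearest the gauge, of three alike (2 or 3 present; absent: None), 44 x 44 x 64 mm long, walls 2.5 mm, closed end 3 mm, bore 39 x 39 mm, 61 mm deep, 90 g. Origin at its centre; x axis from closed end to open mouth. Starts lying flat on the thin drain mat, mouth away from the robot, within 0.45 rad of the line from the base
- can2: square thin yellow-plated can, middle of three alike (2 or 3 present; absent: None), 44 x 44 x 64 mm long, walls 2.5 mm, closed end 3 mm, bore 39 x 39 mm, 61 mm deep, 90 g. Origin at its centre; x axis from closed end to open mouth. Starts lying flat on the thin drain mat, mouth away from the robot, within 0.45 rad of the line from the base
- can3: square thin yellow-plated can, leftmost, farthest from the gauge, of three alike (2 or 3 present; absent: None), 44 x 44 x 64 mm long, walls 2.5 mm, closed end 3 mm, bore 39 x 39 mm, 61 mm deep, 90 g. Origin at its centre; x axis from closed end to open mouth. Starts lying flat on the thin drain mat, mouth away from the robot, within 0.45 rad of the line from the base
- rack: drying rack, fixed: base plate 80 x 190 mm, 12 mm thick, origin at the centre of its underside, carrying two upright round white posts 100 mm apart along its y axis. Stands right of the cans, beside the gauge, on either side of it; its yaw is -0.6 to -0.2 rad
- post_a (a point): centre of the top of the rack's post on its -y side: 28 mm diameter, chamfered 4 mm at the top, top 85 mm above the table. A can fully home hangs with its closed end resting on the post's top, so its centre is 29 mm below this point and its mouth 12 mm above the base plate
- post_b (a point): the same for the post on the rack's +y side
- gauge: height gauge, fixed: grey base plate 170 x 100 mm, 12 mm thick, with a short stub peg at the origin (underside height), and a steel column 22 mm thick and 280 mm tall standing 100 mm behind the stub along the gauge's +x axis (away from the robot; yaw -0.6 to -0.2 rad). An arm 18 mm wide reaches from the column towards the robot and carries the foot straight above the stub
- stub_top (a point): centre of the top of the stub peg, 28 mm diameter, chamfered 4 mm, 42 mm above the table, 30 mm above the base plate. A can fully home stands with its rim on the base plate around the stub: its centre is then 2 mm above this point and its closed end 76 mm above the table. The raised foot is 140 mm above this point: bring the can in from the robot's side
- foot (a joint): travel of the gauge's slide with its foot (10 mm steel rod with a flat 18 mm foot), in m: 0 fully up, grows as the foot goes down (0.125 at the lower stop). A spring lifts it: about 1.5 N to start it, 3.7 N at 0.1 m; it returns by itself. With the foot resting on a can standing fully home it reads 0.106
- foot_face (a point): centre of the foot's lower face, 182 mm above the table when up
- press_pad (a point): centre of the top of the black round press pad (30 mm diameter), straight above the foot, 248 mm above the table when up; push it straight down from above
- relay: bystander: black and white relay, 75 x 60 x 57 mm, origin under its centre; leave alone
- dish: bystander: shallow steel dish, 110 mm across, 40 mm high, origin under its centre; leave alone
- bin: bystander: open yellow parts bin, 110 x 150 x 60 mm, origin under its centre; leave alone

How it is judged:
On the way, in this order (a step that is already met when the one before it is completed fails the run):
1. can1 (nearest the gauge at the start) stands mouth-down and fully home over the gauge's stub peg, and the foot is lowered and rests on it for half a second, reading its height (horizontal distance between can1 and stub_top below 0.01 m and z of can1 in the frame of stub_top between -0.002 and 0.006 m and angle between can1's own x axis and vertical above 3.02 rad and x of foot_face in the frame of can1 above -0.036 m and contact force between foot and can1 above 0.3 N), for 0.5 s.
2. can2 (the middle one) stands mouth-down and fully home over the gauge's stub peg, and the foot is lowered and rests on it for half a second, reading its height (horizontal distance between can2 and stub_top below 0.01 m and z of can2 in the frame of stub_top between -0.002 and 0.006 m and angle between can2's own x axis and vertical above 3.02 rad and x of foot_face in the frame of can2 above -0.036 m and contact force between foot and can2 above 0.3 N), for 0.5 s.
3. can3 (the farthest) stands mouth-down and fully home over the gauge's stub peg, and the foot is lowered and rests on it for half a second, reading its height (horizontal distance between can3 and stub_top below 0.01 m and z of can3 in the frame of stub_top between -0.002 and 0.006 m and angle between can3's own x axis and vertical above 3.02 rad and x of foot_face in the frame of can3 above -0.036 m and contact force between foot and can3 above 0.3 N), for 0.5 s.
At the end, for the whole second after the job is handed in: Every can present is mouth-down, upright within 0.12 rad, centred within 10 mm and within 4 mm of its seated height on a peg of its own; one of them is on the gauge's stub peg and the rest on the rack's posts; the gauge's foot is back up (within 10 mm) and all is at rest (((horizontal distance between can1 and stub_top below 0.01 m and z of can1 in the frame of stub_top between -0.002 and 0.006 m and angle between can1's own x axis and vertical above 3.02 rad) or (horizontal distance between can2 and stub_top below 0.01 m and z of can2 in the frame of stub_top between -0.002 and 0.006 m and angle between can2's own x axis and vertical above 3.02 rad) or (horizontal distance between can3 and stub_top below 0.01 m and z of can3 in the frame of stub_top between -0.002 and 0.006 m and angle between can3's own x axis and vertical above 3.02 rad)) and ((horizontal distance between can1 and stub_top below 0.01 m and z of can1 in the frame of stub_top between -0.002 and 0.006 m and angle between can1's own x axis and vertical above 3.02 rad) or ((horizontal distance between can1 and post_a below 0.01 m and z of can1 in the frame of post_a between -0.033 and -0.025 m and angle between can1's own x axis and vertical above 3.02 rad) or (horizontal distance between can1 and post_b below 0.01 m and z of can1 in the frame of post_b between -0.033 and -0.025 m and angle between can1's own x axis and vertical above 3.02 rad))) and ((horizontal distance between can2 and stub_top below 0.01 m and z of can2 in the frame of stub_top between -0.002 and 0.006 m and angle between can2's own x axis and vertical above 3.02 rad) or ((horizontal distance between can2 and post_a below 0.01 m and z of can2 in the frame of post_a between -0.033 and -0.025 m and angle between can2's own x axis and vertical above 3.02 rad) or (horizontal distance between can2 and post_b below 0.01 m and z of can2 in the frame of post_b between -0.033 and -0.025 m and angle between can2's own x axis and vertical above 3.02 rad))) and ((horizontal distance between can3 and stub_top below 0.01 m and z of can3 in the frame of stub_top between -0.002 and 0.006 m and angle between can3's own x axis and vertical above 3.02 rad) or ((horizontal distance between can3 and post_a below 0.01 m and z of can3 in the frame of post_a between -0.033 and -0.025 m and angle between can3's own x axis and vertical above 3.02 rad) or (horizontal distance between can3 and post_b below 0.01 m and z of can3 in the frame of post_b between -0.033 and -0.025 m and angle between can3's own x axis and vertical above 3.02 rad))) and value of joint foot below 0.01 m and linear speed of each of can1, can2, can3 below 0.02 m/s); the robot touches nothing.
It fails at once if a can is squeezed or struck by the gripper with more than about 60 N on each finger (130 N in all) (contact force between the fingers and can1 above 130 N or contact force between the fingers and can2 above 130 N or contact force between the fingers and can3 above 130 N).
It fails at once if the gauge's foot presses on a can with more than 40 N (contact force between foot and can1 above 40 N or contact force between foot and can2 above 40 N or contact force between foot and can3 above 40 N).
It fails at once if a can is pressed or dropped onto the rack, or (with the foot up) onto the gauge, with more than 40 N (contact force between any of can1, can2, can3 and rack above 40 N or (value of joint foot below 0.09 m and contact force between any of can1, can2, can3 and gauge above 40 N)).
It fails at once if the relay, the dish or the bin is moved more than 30 mm (distance of any of relay, dish, bin from where it was at the start of the episode above 0.03 m).
Of can1, can2, can3 only 2 to 3 are there at a start; the rules pass over those that are not, and their reading is None.
At some moment in a run one of can1, can2, can3 may be knocked a few centimetres aside while the robot is not near it.
It also fails if it takes over 210 s, if anything falls off the work surface, if the arm or the gripper's body presses on something with over 40 N, if the wrist force passes 120 N, or if a joint passes its speed limit or range.

## Robot

A 7-joint arm with a two-finger parallel gripper is mounted at the origin on the work surface. World frame = base frame: x ahead of the robot, y to its left, z up, the work surface at z = 0. Lengths are in m, angles in rad, forces in N, time in s.
With the tool pointing down it reaches from about 0.4 to 0.85 m from the base axis. Payload 10.4 kg.
Tool frame: the origin (TCP) lies at the very end of the fingers, on their centre line; the grasp point (between the pads) lies 19 mm behind it; z points along the fingers, y is the line along which they close (so a half turn about z gives the same grasp; the last joint's range is limited). The gripper opens to 85 mm and grips with 20 to 120 N. Pads are 22 mm wide; open, the fingers measure 114 mm over their backs; the gripper's body (76 mm by 85 mm) begins 54 mm behind the grasp point. The pads swing forward as they close: fully open they stand 13 mm farther back than shut.
Start: joints at [1.207, 0.332, -0.065, 1.46, 0.022, 1.35, -0.088], TCP at [0.209, -0.589, 0.231] pointing down, gripper open.
Joint ranges: [-2.6, 2.6], [-0.5, 2.12], [-1.47, 1.34], [0.16, 2.42], [-1.27, 4.41], [0.06, 2.06], [-2.6, 2.6]. Speed limits (rad/s): [2.22, 2.22, 2.79, 2.79, 3.14, 3.14, 3.14].

## Interface

Orientations are given as a unit quaternion [x, y, z, w].
In Python, from workcell import * gives the robot as it stands. The module is installed in compiled form; this text tells all that it offers.
- The arm moves only by the tool carry_out, never from a script. Its argument "motion" is a list of rows, each an object with "xyz": the shift along the tool's x, y, z in m, a list of three; "angular": the turn, a rotation vector about the tool's x, y, z in degrees, a list of three. A call has 1 to 12 rows; each row is the pose to reach, as a shift and turn from the pose commanded when the call began, along the tool's axes at that moment; what a row does not reach only later rows make up. A row lasts 1/10 s, in which the tool goes at most 50 mm and 8.59 degrees, less where a joint would pass 70% of its speed; a pose out of reach is approached as far as the arm can. A call with a gripper value outside its range is refused whole. "hand" is the opening, from 0 (shut) to 1 (fully open), set as the call begins (left out, the last holds). The fingers move at their own pace and stop on an object; "grip_force" is the grip in N (left out, the last holds). Time passes only in rows, so rows that repeat a pose let the fingers close. It gives the time, the measured TCP pose, the force, the opening and the grip force at its end, in the units of the state.
- get_obs(): the state, without advancing time (a new reading comes with each control period).
- camera(name): name is "side" or "top" or "wrist"; returns a dict with "img" (420x560x3 uint8, red, green, blue), "fx", "fy", "cx", "cy" (pixels), "extrinsics" (4x4, takes a point from camera to world coordinates). Camera axes: x right, y up, looking along -z (the intrinsics and any distortion apply to the point x, -y, -z); pixel columns grow to the right and rows downward; lengths in m; the calibration is good to about 2 mm. A picture is of the moment at which its call begins. There is no depth.
- hand_in(): hands the job in; it is judged then, once.
The state is a dict: "clock": time; "joint_pos": joint angles; "joint_velocities": joint speeds; "tau": joint torques, N m; "position": TCP position; "ee_rot": TCP orientation; "ft_force": force on the tool from outside, world axes, zero at the start; "torque": the same for the moment, N m; "grip_width": opening from 0.0 (shut) to 1.0 (fully open); "grasp_force": force on a finger pad.
Only numpy, scipy, OpenCV 4.12 (cv2) and the standard library are available. Lean on these libraries where they do the work, as an engineer would, in place of code of your own. Each camera call takes 0.05 s, during which the arm holds its last target. There are 200 camera calls.

## Working session

There is one attempt and no reset: what is moved stays moved. The work goes in short steps, Python scripts to look and compute and a tool call to move; the robot and the scene stay as the last step left them, time stands still between calls to the robot, and variables do not carry over. Pictures are saved under pics/ and viewed, at most 14 in all, crops included, and the job is handed in when it is done.

Besides the shell and the picture viewer there is one more tool, called after "Request:" as name([rows], argument=value, ...), one row to a line, values as JSON. carry_out: Moves the arm, as the interface text tells. Its arguments: {"type":"object","properties":{"motion":{"type":"array"},"hand":{"type":"number"},"grip_force":{"type":"number"}},"required":["motion"]}

```bash
mkdir -p pics; cat > h.py <<'E'
from workcell import *
import numpy as np, cv2
from scipy.spatial.transform import Rotation as R
def snap(n,f):
    c=camera(n); np.savez('pics/'+f+'.npz',**{k:c[k] for k in ('fx','fy','cx','cy','extrinsics')})
    cv2.imwrite('pics/'+f+'.png',c['img'][:,:,::-1]); print(n,[k for k in c]); return c
def ray(f,u,v):
    c=np.load('pics/'+f+'.npz'); E=c['extrinsics']
    d=E[:3,:3]@np.array([(u-c['cx'])/c['fx'],-(v-c['cy'])/c['fy'],-1]); return E[:3,3],d/np.linalg.norm(d)
def atz(f,u,v,z):
    o,d=ray(f,u,v); return o+d*(z-o[2])/d[2]
def tri(*obs):
    A=np.zeros((3,3));b=np.zeros(3);rs=[]
    for o in obs:
        p,d=ray(*o);P=np.eye(3)-np.outer(d,d);A+=P;b+=P@p;rs.append((p,P))
    x=np.linalg.solve(A,b); return x,[np.linalg.norm(P@(x-p)) for p,P in rs]
def proj(f,p):
    c=np.load('pics/'+f+'.npz');E=c['extrinsics'];q=E[:3,:3].T@(np.array(p)-E[:3,3])
    return c['cx']+c['fx']*q[0]/-q[2], c['cy']-c['fy']*q[1]/-q[2]
def crop(f,u0,v0,u1,v1,s,o):
    i=cv2.imread('pics/'+f+'.png')[v0:v1,u0:u1];cv2.imwrite('pics/'+o+'.png',cv2.resize(i,None,fx=s,fy=s,interpolation=cv2.INTER_CUBIC))
E
python3 - <<'E'
from h import *
np.set_printoptions(precision=4,suppress=True)
o=get_obs()
for k in o: print(k,np.round(o[k],4))
for n in('side','top'):
    c=snap(n,n+'0'); print(c['extrinsics'],c['fx'],c['cx'])
a=cv2.imread('pics/side0.png')
E
```

```text
clock 0.0
joint_pos [ 1.2074  0.3329 -0.0647  1.4609  0.0216  1.3499 -0.0885]
joint_velocities [-0.0011  0.001   0.0016  0.0006 -0.0002 -0.0001  0.0022]
tau [ -0.0008 -62.5447   0.0487 -39.1602   0.0162   0.01    -0.    ]
position [ 0.2088 -0.5887  0.2305]
ee_rot [ 0.9855  0.1696 -0.0001 -0.0007]
ft_force [ 0.4592 -0.4676 -0.3026]
torque [ 0.0071 -0.013  -0.0185]
grasp_force 0.0
grip_width 1.0009
side ['img', 'fx', 'fy', 'cx', 'cy', 'extrinsics']
[[-0.9616  0.1636 -0.2202  0.1403]
 [-0.2733 -0.5005  0.8215  1.3316]
 [ 0.0242  0.8501  0.526   0.995 ]
 [ 0.      0.      0.      1.    ]] 516.9210092100323 277.04096473680005
top ['img', 'fx', 'fy', 'cx', 'cy', 'extrinsics']
[[ 0.0275  0.9896 -0.141   0.3148]
 [-0.9996  0.0281  0.0021  0.0254]
 [ 0.0061  0.1409  0.99    1.2803]
 [ 0.      0.      0.      1.    ]] 381.7619221288635 278.92163877687256
```

View pics/side0.png

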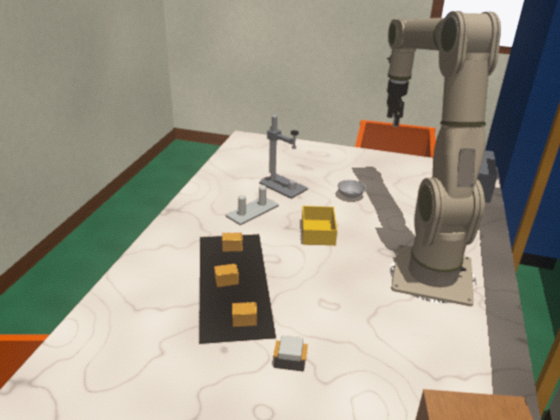

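View pics/top0.png

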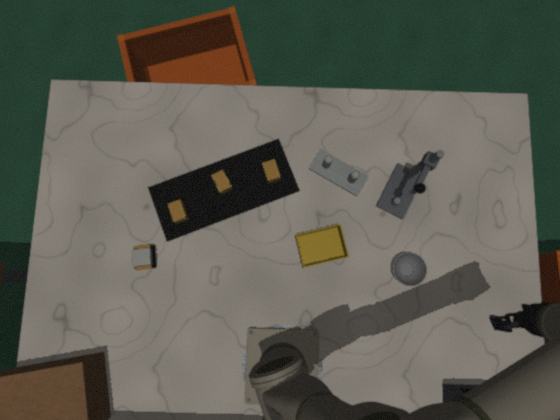

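The side view shows three cans on the black mat at about (232,242), (226,275) and (244,314), the rack at (252,205), the gauge at (280,170), the bin at (319,225) and the dish at (350,190). The top view shows the cans at (271,171), (221,181) and (177,211), the rack at (338,172) and the gauge at (408,185). I'll enlarge both.

```bash
python3 - <<'E'
from h import *
crop('top0',300,130,460,250,5,'ct1'); crop('side0',190,105,330,210,5.6,'cs1')
E
```

```text
(no output)
```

View pics/ct1.png

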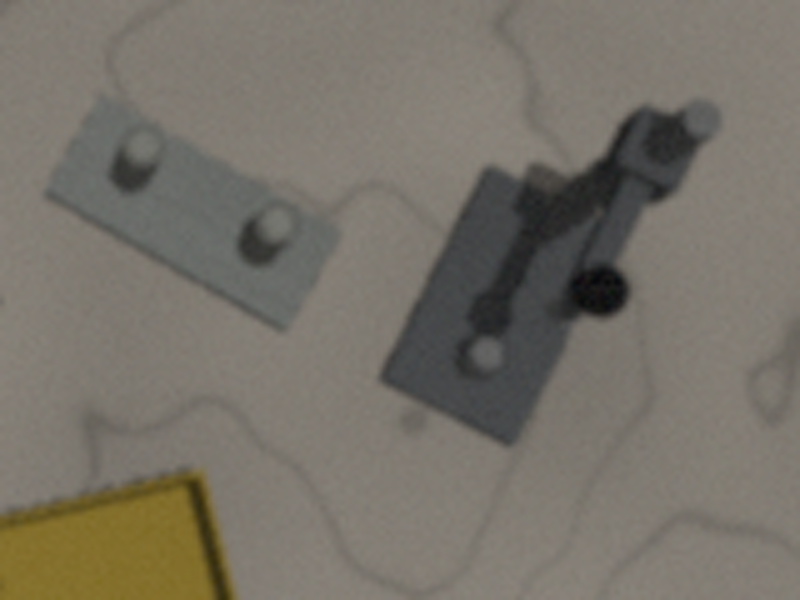

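View pics/cs1.png

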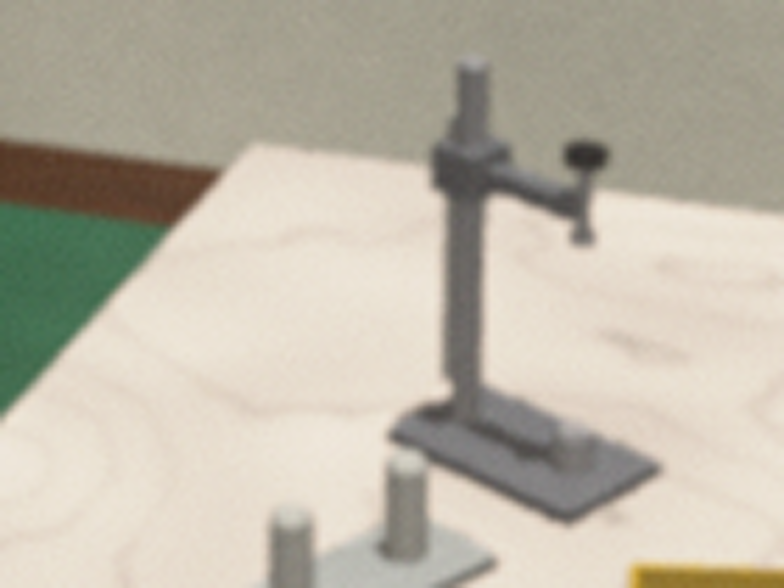

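Top crop: left post top (144,147), right post top (279,222), stub top (487,353), pad (600,290). Side crop: left post (291,516), right post (407,460), stub top (573,432), pad (586,155), foot (582,241).

```bash
python3 - <<'E'
from h import *
np.set_printoptions(precision=4,suppress=True)
T=lambda x,y:('top0',300+(x+.5)/5-.5,130+(y+.5)/5-.5)
S=lambda x,y:('side0',190+(x+.5)/5.6-.5,105+(y+.5)/5.6-.5)
for n,a,b,z in [('postL',(144,147),(291,513),.085),('postR',(279,222),(407,458),.085),('stub',(487,353),(573,430),.042),('pad',(600,290),(586,155),.248)]:
    print(n,tri(T(*a),S(*b)),atz(*T(*a),z),atz(*S(*b),z))
print('gbase',[atz(*T(*p),.012)[:2] for p in [(490,165),(382,378),(510,445)]])
for f in ('top0','side0'):
    i=cv2.imread('pics/%s.png'%f);h=cv2.cvtColor(i,cv2.COLOR_BGR2HSV)
    m=((h[...,0]>8)&(h[...,0]<28)&(h[...,1]>110)&(h[...,2]>60)).astype(np.uint8)
    n,l,s,c=cv2.connectedComponentsWithStats(m)
    for k in range(1,n):
        if 40<s[k,4]<900:
            r=cv2.minAreaRect(np.argwhere(l==k)[:,::-1].astype(np.float32)); print(f,s[k],c[k],r, atz(f,*c[k],.04))
E
```

```text
postL (array([ 0.6604, -0.132 ,  0.0847]), [np.float64(0.0011255125988438586), np.float64(0.0011255125988438807)]) [ 0.6592 -0.1321  0.085 ] [ 0.6615 -0.1318  0.085 ]
postR (array([ 0.6125, -0.219 ,  0.0861]), [np.float64(0.0007075608750513248), np.float64(0.000707560875051183)]) [ 0.6121 -0.2193  0.085 ] [ 0.6139 -0.221   0.085 ]
stub (array([ 0.5386, -0.3647,  0.0436]), [np.float64(0.0005746984944188319), np.float64(0.0005746984944190836)]) [ 0.5383 -0.3653  0.042 ] [ 0.5398 -0.3677  0.042 ]
pad (array([ 0.5384, -0.3637,  0.247 ]), [np.float64(1.78929366998339e-05), np.float64(1.789293669997937e-05)]) [ 0.5382 -0.3634  0.248 ] [ 0.5379 -0.3615  0.248 ]
gbase [array([ 0.6744, -0.3789]), array([ 0.5246, -0.3036]), array([ 0.4815, -0.3892])]
top0 [262 159  18  22 275] [270.7418 169.5564] ((270.8499755859375, 169.5500030517578), (19.922346115112305, 13.914020538330078), 71.56504821777344) [0.6303 0.0538 0.04  ]
top0 [211 170  21  22 268] [220.9216 180.3918] ((221.00003051757812, 180.50001525878906), (19.677396774291992, 13.86362075805664), 63.43495178222656) [0.5886 0.2178 0.04  ]
top0
[... 827 characters left out ...]
68 0.04  ]
side0 [214 263  26  24 530] [226.1736 274.5962] ((226.52310180664062, 274.68463134765625), (22.326250076293945, 25.179048538208008), 82.87498474121094) [0.5815 0.2348 0.04  ]
side0 [231 301  27  26 632] [243.8892 313.5601] ((244.20614624023438, 313.7107849121094), (24.62868881225586, 26.292789459228516), 86.8201675415039) [0.4798 0.3726 0.04  ]
side0 [274 341   6  17  64] [276.3438 348.7969] ((276.2702941894531, 348.8783874511719), (3.7811765670776367, 16.439899444580078), 9.462322235107422) [0.3641 0.4656 0.04  ]
side0 [301 344   6  17  73] [303.8493 352.2192] ((303.92999267578125, 351.989990234375), (4.38406229019165, 16.404878616333008), 8.13010311126709) [0.2972 0.4565 0.04  ]
```

```bash
cat >> h.py <<'E'
Z=np.array([0,0,1.])
def frame(psi,beta,mode):
    h=np.array([np.cos(psi),np.sin(psi),0]);b=np.radians(beta)
    a,d=(h,-Z) if mode=='pick' else (-Z,h)
    t=np.sin(b)*a+np.cos(b)*d; x=np.cos(b)*a-np.sin(b)*d
    return np.column_stack([x,np.cross(t,x),t])
def plan(*targets):
    """print each (pos, Rot) as a shift/turn from the previous pose, in its tool axes"""
    o=get_obs();p=np.array(o['position']);M=R.from_quat(o['ee_rot']).as_matrix()
    print('t',round(o['clock'],1),'pos',np.round(p,4),'F',np.round(o['ft_force'],1),'g',round(o['grip_width'],3),round(o['grasp_force'],1))
    for q,N in targets:
        N=M if N is None else N
        v=R.from_matrix(M.T@N).as_rotvec(degrees=True)
        print('  xyz',np.round(M.T@(np.array(q)-p),4).tolist(),'ang',np.round(v,2).tolist(),'rows',round(max(np.linalg.norm(np.array(q)-p)/.05,np.linalg.norm(v)/8.59),1))
        p,M=np.array(q),N
E
python3 - <<'E'
from h import *
plan(([.58,.05,.27],frame(.3,0,'pick')))
E
```

```text
t 0.1 pos [ 0.2088 -0.5888  0.2306] F [ 0.2  0.2 -0.4] g 0.998 0.0
  xyz [0.5634, -0.4779, -0.0388] ang [-0.07, 0.01, 2.34] rows 14.8
```

Request:
carry_out([
  {"xyz":[0.056,-0.048,-0.004],"angular":[0,0,0]},
  {"xyz":[0.1,-0.08,-0.007],"angular":[0,0,0]},
  {"xyz":[0.14,-0.116,-0.01],"angular":[0,0,0]},
  {"xyz":[0.18,-0.15,-0.012],"angular":[0,0,0]},
  {"xyz":[0.22,-0.185,-0.015],"angular":[0,0,0]},
  {"xyz":[0.26,-0.22,-0.018],"angular":[0,0,0]},
  {"xyz":[0.3,-0.25,-0.02],"angular":[0,0,0]},
  {"xyz":[0.34,-0.285,-0.022],"angular":[0,0,0]},
  {"xyz":[0.38,-0.32,-0.025],"angular":[0,0,1]},
  {"xyz":[0.42,-0.355,-0.028],"angular":[0,0,2]},
  {"xyz":[0.46,-0.39,-0.03],"angular":[0,0,2.3]},
  {"xyz":[0.5,-0.42,-0.033],"angular":[0,0,2.3]},
])

```text
clock: 1.3
position: [0.5121, -0.0702, 0.2616]
ee_rot: [0.989, 0.15, 0.0, 0.0]
ft_force: [0.7, -1.0, -0.2]
grip_width: 0.998
grasp_force: 0.0
```

Request:
carry_out([
  {"xyz":[0.03,-0.03,-0.004],"angular":[0,0,0]},
  {"xyz":[0.063,-0.058,-0.006],"angular":[0,0,0]},
  {"xyz":[0.063,-0.058,-0.006],"angular":[0,0,0]},
  {"xyz":[0.063,-0.058,-0.006],"angular":[0,0,0]},
  {"xyz":[0.063,-0.058,-0.006],"angular":[0,0,0]},
])

```text
clock: 1.8
position: [0.5543, 0.0007, 0.2671]
ee_rot: [0.989, 0.149, -0.0, 0.0]
ft_force: [0.6, -1.4, 0.6]
grip_width: 0.999
grasp_force: 0.0
```

```bash
python3 - <<'E'
from h import *
np.set_printoptions(precision=4,suppress=True)
plan()
o=get_obs();print(np.round(o['joint_pos'],3),o['ee_rot'])
c=snap('wrist','w1');print(c['fx'],c['cx'],c['cy'],c['extrinsics'])
E
```

```text
t 1.8 pos [0.5543 0.0007 0.2671] F [ 0.6 -1.4  0.6] g 0.999 0.0
[ 0.458  0.214 -0.626  1.569  0.127  1.401 -1.451] [ 0.9888  0.149  -0.0004  0.0003]
wrist ['img', 'fx', 'fy', 'cx', 'cy', 'extrinsics']
318.31500978853455 279.44548876972175 212.71377221911956 [[ 0.2952  0.9182  0.2643  0.6204]
 [-0.9554  0.2838  0.0813  0.0213]
 [-0.0004 -0.2765  0.961   0.4094]
 [ 0.      0.      0.      1.    ]]
```

View pics/w1.png

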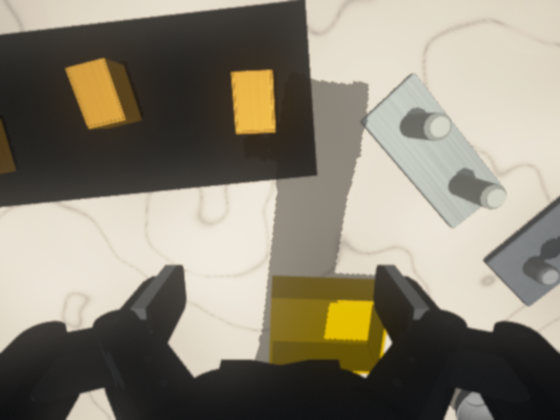

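The wrist view shows can1's top face with corners near (231,70), (272,69), (276,133), (236,135), and can2's near (66,67), (104,58), (127,122), (90,129). Post tops are at (437,125) and (492,196), and the stub top at (548,272).

```bash
python3 - <<'E'
from h import *
np.set_printoptions(precision=4,suppress=True)
for n,c in [('can1',[(231,70),(272,69),(276,133),(236,135)]),('can2',[(66,67),(104,58),(127,122),(90,129)])]:
    for z in (.044,.048):
        P=np.array([atz('w1',*p,z) for p in c]);ax=(P[0]+P[1]-P[2]-P[3])/2
        print(n,z,P.mean(0),'len',np.linalg.norm(ax),np.linalg.norm(P[0]-P[1]),np.linalg.norm(P[3]-P[2]),'yaw',np.arctan2(ax[1],ax[0]))
for n,q,w in [('postL',('top0',328.4,159),('w1',437,125)),('postR',('top0',355.4,174),('w1',492,196)),('stub',('top0',397,200.2),('w1',548,272))]:
    print(n,tri(q,w))
s0=('side0',190+573.5/5.6-.5,105+430.5/5.6-.5);print(tri(('top0',397,200.2),('w1',548,272),s0))
# can1 top-face far corners in side picture, predicted
for p in [(231,70),(272,69),(276,133),(236,135)]: print(np.round(proj('side0',atz('w1',*p,.046)),1),np.round(proj('top0',atz('w1',*p,.046)),1))
crop('side0',205,225,275,335,5.4,'cs2')
E
```

```text
can1 0.044 [0.6306 0.0538 0.044 ] len 0.06634975567722282 0.04339373223041811 0.04470023252136002 yaw 0.35095623440953455
can1 0.048 [0.6305 0.0534 0.048 ] len 0.06562335222470861 0.0429186535117715 0.044210850112935476 yaw 0.350956234409535
can2 0.044 [0.5883 0.2177 0.044 ] len 0.06570205745375388 0.04234037452874381 0.042748144324569456 yaw 0.5338404307181273
can2 0.048 [0.5886 0.2156 0.048 ] len 0.06498274506315703 0.04187682807066725 0.04228013356388166 yaw 0.5338404307181279
postL (array([ 0.6642, -0.1344,  0.0693]), [np.float64(0.0004831743296124381), np.float64(0.0004831743296124623)])
postR (array([ 0.6144, -0.2214,  0.0737]), [np.float64(0.000584436438219297), np.float64(0.0005844364382196097)])
stub (array([ 0.5417, -0.3699,  0.0298]), [np.float64(0.0013344464948719533), np.float64(0.0013344464948720786)])
(array([ 0.541 , -0.3664,  0.0387]), [np.float64(0.0020580178099256032), np.float64(0.004445869861846976), np.float64(0.003669879849760943)])
[221.1 240.1] [261.4 161.7]
[221.7 232.4] [273.9 158.1]
[242.  231.9] [280.3 176.2]
[242.2 239.8] [267.5 180.3]
```

View pics/cs2.png

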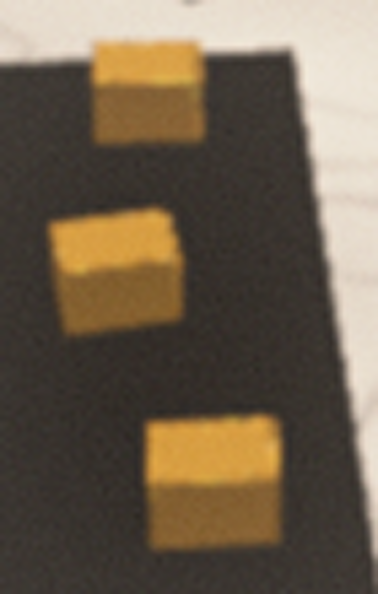

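Predicted can1 corners match the side crop ((93,42) and (93,85) in the crop), so the can's top is at about 46 mm. Next is the grasp plan.

```bash
cat >> h.py <<'E'
B=30; GA,GD=-.018,-.007   # grasp point in the can: along a, along d
def tcp(c,psi,mode,beta=B):
    F=frame(psi,beta,mode);h=np.array([np.cos(psi),np.sin(psi),0])
    a,d=(h,-Z) if mode=='pick' else (-Z,h)
    return np.array(c)+GA*a+GD*d+.019*F[:,2],F
E
python3 - <<'E'
from h import *
q,F=tcp([.6306,.0537,.024],.351,'pick')
plan((q-.09*F[:,2],F),(q,F))
E
```

```text
t 1.9 pos [5.543e-01 4.000e-04 2.672e-01] F [-0.3 -0.3  0. ] g 1.0 0.0
  xyz [0.0353, -0.0258, 0.1747] ang [0.82, 30.04, -2.93] rows 3.6
  xyz [0.0, 0.0, 0.09] ang [0.0, 0.0, 0.0] rows 1.8
```

Request:
carry_out([
  {"xyz":[0.009,-0.007,0.04],"angular":[0.2,7.5,-0.7]},
  {"xyz":[0.018,-0.013,0.08],"angular":[0.4,15,-1.5]},
  {"xyz":[0.027,-0.02,0.12],"angular":[0.6,22.5,-2.2]},
  {"xyz":[0.035,-0.026,0.16],"angular":[0.8,30,-2.9]},
  {"xyz":[0.035,-0.026,0.175],"angular":[0.8,30,-2.9]},
  {"xyz":[0.035,-0.026,0.175],"angular":[0.8,30,-2.9]},
  {"xyz":[0.035,-0.026,0.175],"angular":[0.8,30,-2.9]},
  {"xyz":[0.035,-0.026,0.175],"angular":[0.8,30,-2.9]},
])

```text
clock: 2.65
position: [0.5824, 0.0368, 0.0951]
ee_rot: [0.951, 0.169, 0.256, -0.045]
ft_force: [-0.3, 0.8, -0.2]
grip_width: 0.997
grasp_force: 0.0
```

```bash
python3 - <<'E'
from h import *
q,F=tcp([.6306,.0537,.024],.351,'pick')
plan((q,F))
print(np.round(get_obs()['joint_pos'],3))
snap('wrist','w2')
E
```

```text
t 2.6 pos [0.5824 0.0368 0.0951] F [-0.3  0.8 -0.2] g 0.997 0.0
  xyz [-0.0036, 0.0007, 0.091] ang [0.03, -0.13, 0.08] rows 1.8
[ 0.598  0.147 -0.677  2.139 -0.152  0.387 -1.143]
wrist ['img', 'fx', 'fy', 'cx', 'cy', 'extrinsics']
```

View pics/w2.png

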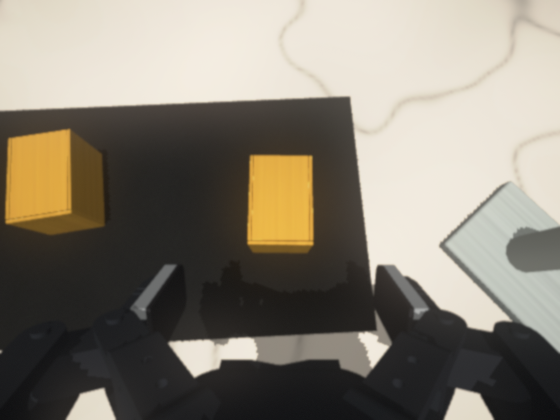

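Wrist view 2: can1's top face spans (249,155) to (313,244), centred at column 281; the pads are centred at about column 279, so it is aligned. I'll descend.

Request:
carry_out([
  {"xyz":[-0.002,0,0.03],"angular":[0,0,0]},
  {"xyz":[-0.003,0,0.06],"angular":[0,0,0]},
  {"xyz":[-0.003,0,0.08],"angular":[0,0,0]},
  {"xyz":[-0.003,0,0.09],"angular":[0,0,0]},
  {"xyz":[-0.003,0,0.09],"angular":[0,0,0]},
  {"xyz":[-0.003,0,0.09],"angular":[0,0,0]},
  {"xyz":[-0.003,0,0.09],"angular":[0,0,0]},
])

```text
clock: 3.4
position: [0.6208, 0.0515, 0.0145]
ee_rot: [0.951, 0.169, 0.256, -0.045]
ft_force: [0.0, -0.3, -0.6]
grip_width: 0.998
grasp_force: 0.0
```

```bash
python3 - <<'E'
from h import *
np.set_printoptions(precision=4,suppress=True)
P=np.array([atz('w2',*p,.046) for p in [(249,155),(313,155),(313.5,244),(247,244)]]);ax=(P[0]+P[1]-P[2]-P[3])/2
print(P.mean(0),np.linalg.norm(ax),np.arctan2(ax[1],ax[0]))
q,F=tcp([.6306,.0537,.024],.351,'pick'); print(q)
plan((q,F)); print(np.round(get_obs()['joint_pos'],3))
E
```

```text
[0.63   0.0539 0.046 ] 0.06304147585114901 0.343519415048109
[0.6226 0.0508 0.0145]
t 3.4 pos [0.6208 0.0515 0.0145] F [ 0.  -0.3 -0.6] g 0.998 0.0
  xyz [0.0013, 0.0013, 0.0007] ang [-0.0, -0.09, 0.07] rows 0.0
[ 0.368  0.362 -0.493  2.097  0.101  0.217 -1.366]
```

Request:
carry_out([
  {"xyz":[0,0,0],"angular":[0,0,0]},
  {"xyz":[0,0,0],"angular":[0,0,0]},
  {"xyz":[0,0,0],"angular":[0,0,0]},
  {"xyz":[0,0,0],"angular":[0,0,0]},
  {"xyz":[0,0,0],"angular":[0,0,0]},
  {"xyz":[0,0,0],"angular":[0,0,0]},
  {"xyz":[0,0,0],"angular":[0,0,0]},
  {"xyz":[0,0,0],"angular":[0,0,0]},
], hand=0.4, grip_force=30)

```text
clock: 4.2
position: [0.6205, 0.0516, 0.0136]
ee_rot: [0.951, 0.169, 0.255, -0.045]
ft_force: [-4.5, -0.9, 6.5]
grip_width: 0.511
grasp_force: 30.8
```

```bash
python3 - <<'E'
from h import *
np.set_printoptions(precision=4,suppress=True)
o=get_obs();M=R.from_quat(o['ee_rot']).as_matrix();psi=-.466
q,F=tcp([.5386,-.3647,.044],psi,'place');h=np.array([np.cos(psi),np.sin(psi),0])
up=np.array(o['position'])+[-.03,-.03,.2]
plan((up,M),(q-.13*h+[-.05,.12,.16],F),(q-.13*h+.05*Z,F),(q+.045*Z,F),(q,F))
E
```

```text
t 4.2 pos [0.6205 0.0516 0.0136] F [-4.5 -0.9  6.5] g 0.511 30.8
  xyz [0.0668, 0.0179, -0.1924] ang [0.0, 0.0, 0.0] rows 4.1
  xyz [-0.2342, 0.1268, -0.1342] ang [-36.4, -43.19, -136.07] rows 17.2
  xyz [0.046, -0.0847, 0.1404] ang [0.0, 0.0, 0.0] rows 3.4
  xyz [-0.0607, 0.0, 0.1151] ang [0.0, 0.0, 0.0] rows 2.6
  xyz [0.039, 0.0, 0.0225] ang [0.0, 0.0, 0.0] rows 0.9
```

Gripped at 0.511 (about 43.5 mm) and 31 N. Lift, then roll.

Request:
carry_out([
  {"xyz":[0.006,0.001,-0.01],"angular":[0,0,0]},
  {"xyz":[0.018,0.004,-0.045],"angular":[0,0,0]},
  {"xyz":[0.03,0.008,-0.085],"angular":[0,0,0]},
  {"xyz":[0.042,0.012,-0.12],"angular":[0,0,0]},
  {"xyz":[0.054,0.015,-0.16],"angular":[0,0,0]},
  {"xyz":[0.067,0.018,-0.19],"angular":[0,0,0]},
  {"xyz":[0.067,0.018,-0.19],"angular":[0,0,0]},
])

```text
clock: 4.9
position: [0.5937, 0.0213, 0.2169]
ee_rot: [0.95, 0.169, 0.258, -0.043]
ft_force: [-0.4, -0.2, -1.0]
grip_width: 0.515
grasp_force: 31.0
```

Request:
carry_out([
  {"xyz":[0,0,0],"angular":[0,0,-7]},
  {"xyz":[0,0,0],"angular":[0,0,-14]},
  {"xyz":[0,0,0],"angular":[0,0,-21]},
  {"xyz":[0,0,0],"angular":[0,0,-28]},
  {"xyz":[0,0,0],"angular":[0,0,-36]},
  {"xyz":[0,0,0],"angular":[0,0,-44]},
  {"xyz":[0,0,0],"angular":[0,0,-52]},
  {"xyz":[0,0,0],"angular":[0,0,-60]},
  {"xyz":[0,0,0],"angular":[0,0,-68]},
  {"xyz":[0,0,0],"angular":[0,0,-76]},
  {"xyz":[0,0,0],"angular":[0,0,-84]},
  {"xyz":[0,0,0],"angular":[0,0,-90]},
])

```text
clock: 6.1
position: [0.5912, 0.0225, 0.2105]
ee_rot: [0.55, 0.794, 0.212, 0.148]
ft_force: [-0.4, -0.8, 0.1]
grip_width: 0.512
grasp_force: 31.0
```

Request:
carry_out([
  {"xyz":[0,0,0],"angular":[0,0,-7]},
  {"xyz":[0,0,0],"angular":[0,0,-14]},
  {"xyz":[0,0,0],"angular":[0,0,-21]},
  {"xyz":[0,0,0],"angular":[0,0,-28]},
  {"xyz":[0,0,0],"angular":[0,0,-36]},
  {"xyz":[0,0,0],"angular":[0,0,-44]},
  {"xyz":[0,0,0],"angular":[0,0,-52]},
  {"xyz":[0,0,0],"angular":[0,0,-60]},
  {"xyz":[0,0,0],"angular":[0,0,-68]},
  {"xyz":[0,0,0],"angular":[0,0,-76]},
  {"xyz":[0,0,0],"angular":[0,0,-84]},
  {"xyz":[0,0,0],"angular":[0,0,-90]},
])

```text
clock: 7.3
position: [0.5912, 0.0225, 0.2105]
ee_rot: [-0.172, 0.951, 0.045, 0.254]
ft_force: [-0.1, -0.0, -0.6]
grip_width: 0.511
grasp_force: 31.0
```

```bash
python3 - <<'E'
from h import *
np.set_printoptions(precision=4,suppress=True)
o=get_obs();print(np.round(o['joint_pos'],3))
psi=-.466
q,F=tcp([.5386,-.3647,.044],psi,'place');h=np.array([np.cos(psi),np.sin(psi),0])
plan(([.6,-.02,.25],frame(0,B,'place')),(q+[.03,.09,.15],frame(-.3,B,'place')),(q-.03*h+[.02,.08,.05],F),(q+.045*Z,F),(q,F))
E
```

```text
[ 0.699 -0.009 -0.704  1.996 -0.286  0.676  2.104]
t 7.3 pos [0.5912 0.0225 0.2105] F [-0.1 -0.  -0.6] g 0.511 31.0
  xyz [-0.0139, -0.043, -0.0375] ang [14.58, -29.71, 14.77] rows 4.2
  xyz [0.0526, -0.2589, 0.0039] ang [14.89, 0.0, 8.59] rows 5.3
  xyz [0.1047, -0.0076, 0.0187] ang [8.24, 0.0, 4.76] rows 2.1
  xyz [-0.0197, -0.0805, 0.0441] ang [0.0, 0.0, 0.0] rows 1.9
  xyz [0.039, 0.0, 0.0225] ang [0.0, 0.0, 0.0] rows 0.9
```

Request:
carry_out([
  {"xyz":[-0.003,-0.01,-0.009],"angular":[3,-6,3]},
  {"xyz":[-0.006,-0.02,-0.018],"angular":[6,-12,6]},
  {"xyz":[-0.009,-0.03,-0.027],"angular":[9,-18,9]},
  {"xyz":[-0.012,-0.04,-0.036],"angular":[12,-24,12]},
  {"xyz":[-0.014,-0.043,-0.037],"angular":[14.6,-29.7,14.8]},
  {"xyz":[-0.014,-0.043,-0.037],"angular":[14.6,-29.7,14.8]},
  {"xyz":[-0.014,-0.043,-0.037],"angular":[14.6,-29.7,14.8]},
])

```text
clock: 8.0
position: [0.5951, -0.0193, 0.2684]
ee_rot: [0.002, 0.873, -0.001, 0.487]
ft_force: [-0.0, -0.2, -0.5]
grip_width: 0.511
grasp_force: 32.6
```

Request:
carry_out([
  {"xyz":[0.006,-0.03,0],"angular":[2,0,1.1]},
  {"xyz":[0.014,-0.07,0.001],"angular":[4,0,2.3]},
  {"xyz":[0.022,-0.11,0.002],"angular":[6.4,0,3.7]},
  {"xyz":[0.03,-0.15,0.002],"angular":[8.6,0,5]},
  {"xyz":[0.038,-0.19,0.003],"angular":[11,0,6.3]},
  {"xyz":[0.046,-0.23,0.004],"angular":[13.2,0,7.6]},
  {"xyz":[0.053,-0.259,0.004],"angular":[14.9,0,8.6]},
  {"xyz":[0.053,-0.259,0.004],"angular":[14.9,0,8.6]},
  {"xyz":[0.053,-0.259,0.004],"angular":[14.9,0,8.6]},
])

```text
clock: 8.9
position: [0.5635, -0.2815, 0.2433]
ee_rot: [0.13, 0.873, -0.07, 0.464]
ft_force: [-0.5, 1.0, -0.3]
grip_width: 0.511
grasp_force: 32.6
```

```bash
cat > s.py <<'E'
from h import *
np.set_printoptions(precision=4,suppress=True)
o=get_obs();print(np.round(o['joint_pos'],3))
psi=-.466
q,F=tcp([.5386,-.3647,.044],psi,'place');h=np.array([np.cos(psi),np.sin(psi),0])
plan((q-.03*h+[.02,.08,.05],F),(q+.045*Z,F),(q,F))
E
python3 s.py; python3 -c "
from h import *
snap('wrist','w3')"
```

```text
[-0.074 -0.198  0.508  2.307 -0.881  0.065  2.603]
t 8.9 pos [ 0.5635 -0.2815  0.2433] F [-0.5  1.  -0.3] g 0.511 32.6
  xyz [0.1302, -0.0007, 0.0589] ang [8.14, -4.03, 5.22] rows 2.9
  xyz [-0.0197, -0.0805, 0.0441] ang [0.0, 0.0, 0.0] rows 1.9
  xyz [0.039, 0.0, 0.0225] ang [0.0, 0.0, 0.0] rows 0.9
wrist ['img', 'fx', 'fy', 'cx', 'cy', 'extrinsics']
```

View pics/w3.png

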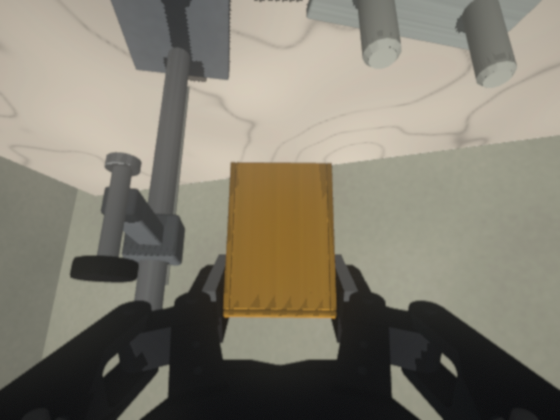

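Wrist view 3: can1 is held upright with its closed end up, mouth pointing down and away, with the gauge to the left (pad (105,268), foot (123,160)). But j7 sits at 2.60 and j6 at 0.065, both at their limits. I'll fit the arm kinematics to find a better configuration.

```bash
cat > kin.py <<'E'
import numpy as np, itertools
from scipy.spatial.transform import Rotation as R
from scipy.optimize import least_squares
D=[([1.2074,.3329,-.0647,1.4609,.0216,1.3499,-.0885],[.2088,-.5887,.2305],[.9855,.1696,-.0001,-.0007]),
([.458,.214,-.626,1.569,.127,1.401,-1.451],[.5543,.0007,.2671],[.9888,.149,-.0004,.0003]),
([.598,.147,-.677,2.139,-.152,.387,-1.143],[.5824,.0368,.0951],[.951,.169,.256,-.045]),
([.368,.362,-.493,2.097,.101,.217,-1.366],[.6208,.0515,.0145],[.951,.169,.256,-.045]),
([.699,-.009,-.704,1.996,-.286,.676,2.104],[.5912,.0225,.2105],[-.172,.951,.045,.254]),
([-.074,-.198,.508,2.307,-.881,.065,2.603],[.5635,-.2815,.2433],[.13,.873,-.07,.464])]
def ax(k,a): return R.from_euler(k,a)
def fk(q,P,s):
    d1,d3,d5,d7,x3,x5,c7,x1=P
    A=ax('z',s[0]*q[0]);p=A.apply([x1,0,d1]);A=A*ax('y',q[1])*ax('z',s[1]*q[2]);p=p+A.apply([x3,0,d3])
    A=A*ax('y',q[3])*ax('z',s[2]*q[4]);p=p+A.apply([x5,0,d5]);A=A*ax('y',q[5])*ax('z',s[3]*q[6]+c7);p=p+A.apply([0,0,d7]);return p,A
def res(P,s):
    r=[]
    for q,p,e in D:
        a,b=fk(q,P,s);r+=list(a-p)+list(.3*(R.from_quat(e).inv()*b).as_rotvec())
    return np.array(r)
if __name__=='__main__':
    out=[]
    for s in itertools.product([1,-1],repeat=4):
        for c in(0,1.57,3.14,-1.57):
            f=least_squares(res,[.35,.42,.4,.25,0,0,c,0],args=(s,));out.append((f.cost,s,f.x))
    out.sort(key=lambda t:t[0])
    for o in out[:3]: print(o[0],o[1],np.round(o[2],4).tolist())
    print(np.round(res(out[0][2],out[0][1]),4).reshape(-1,6))
E
python3 kin.py
```

```text
0.002483966698522587 (-1, -1, -1, -1) [0.2067, 0.4159, 0.4382, 0.3145, -0.0023, -0.0422, 1.5707, 0.0451]
0.002483966698522589 (-1, -1, -1, -1) [0.2067, 0.4159, 0.4382, 0.3145, -0.0023, -0.0422, 1.5707, 0.0451]
0.002483966698522592 (-1, -1, -1, -1) [0.2067, 0.4159, 0.4382, 0.3145, -0.0023, -0.0422, 1.5707, 0.0451]
[[ 0.0362  0.0249  0.     -0.     -0.     -0.    ]
 [-0.0053  0.0178 -0.0012  0.0001 -0.0002  0.0001]
 [ 0.0152  0.0005  0.0074  0.0001  0.      0.    ]
 [ 0.019   0.0187  0.0137  0.     -0.0003 -0.    ]
 [ 0.0023 -0.0051 -0.0014 -0.0002 -0.0003 -0.0004]
 [-0.0076  0.0328 -0.0185  0.0005  0.0002  0.0003]]
```

```bash
cat > kin2.py <<'E'
from kin import *
def chain(q):
    A=ax('z',-q[0]);L=[A];A=A*ax('y',q[1]);L.append(A);A=A*ax('z',-q[2]);L.append(A);A=A*ax('y',q[3]);L.append(A)
    A=A*ax('z',-q[4]);L.append(A);A=A*ax('y',q[5]);L.append(A);A=A*ax('z',-q[6]+np.pi/2);return L,A
def row(q):
    L,A=chain(q);M=[a.as_matrix() for a in L]
    return np.column_stack([[0,0,1]]+[M[0][:,:2]]+[M[2]]+[M[4]]+[M[5][:,[0,2]]])
names='d1 x1 y1 x3 y3 d3 x5 y5 d5 x6 d7'.split()
P0=np.array([.27,0,0,0,0,.42,0,0,.4,0,.28])
Am=np.vstack([row(q) for q,_,_ in D]);b=np.concatenate([p for _,p,_ in D])
lam=.02
P=P0+np.linalg.solve(Am.T@Am+lam**2*np.eye(11),Am.T@(b-Am@P0))
def fk2(q): return row(q)@P,chain(q)[1]
if __name__=='__main__':
    print(dict(zip(names,np.round(P,4))));print(np.round((Am@P-b).reshape(-1,3),4));print(np.linalg.svd(Am)[1])
E
python3 kin2.py
```

```text
{'d1': np.float64(0.2582), 'x1': np.float64(0.0002), 'y1': np.float64(-0.022), 'x3': np.float64(0.0021), 'y3': np.float64(-0.0226), 'd3': np.float64(0.447), 'x5': np.float64(-0.0004), 'y5': np.float64(-0.0009), 'd5': np.float64(0.4887), 'x6': np.float64(0.0006), 'd7': np.float64(0.3418)}
[[ 0.0001  0.0001 -0.0001]
 [-0.      0.0002  0.0001]
 [ 0.0001 -0.0001  0.0001]
 [-0.0001 -0.0004  0.    ]
 [ 0.0001  0.0002  0.0001]
 [ 0.     -0.     -0.0001]]
[4.77530529 4.64460777 4.09402682 1.32947707 1.16871557 0.90420193
 0.73889198 0.44588289 0.31820649 0.2233385  0.12699437]
```

```bash
cat > ik.py <<'E'
from kin2 import *
from h import frame,tcp
lo=np.array([-2.6,-.5,-1.47,.16,-1.27,.06,-2.6]);hi=np.array([2.6,2.12,1.34,2.42,4.41,2.06,2.6])
mid=(lo+hi)/2;hw=(hi-lo)/2
def ik(p,F,seed,w=1e-3,ref=None):
    ref=seed if ref is None else ref
    def f(q):
        a,A=fk2(q);return np.r_[(a-p)*5,R.from_matrix(F.T@A.as_matrix()).as_rotvec(),w*(q-ref)]
    s=least_squares(f,np.clip(seed,lo+.01,hi-.01),bounds=(lo,hi));return s.x,np.linalg.norm(f(s.x)[:6])
def best(p,F,n=60,rng=np.random.default_rng(0)):
    o=[]
    for _ in range(n):
        x,e=ik(p,F,rng.uniform(lo,hi),w=0)
        if e<2e-3:o.append((min(np.minimum(x-lo,hi-x)),x))
    o.sort(key=lambda t:-t[0]);return o
E
cat > t1.py <<'E'
from ik import *
stub=np.array([.5386,-.3647,.042]);pL=np.array([.6604,-.132,.085]);pR=np.array([.6125,-.219,.085])
for n,c,psis in [('stub',stub+[0,0,.002],(-.6,-.466,-.3)),('pL',pL-[0,0,.029],(-.5,-.2,.1)),('pR',pR-[0,0,.029],(-.5,-.2))]:
  for psi in psis:
    for dz in(0,.06):
        q,F=tcp(c,psi,'place');o=best(q+[0,0,dz],F,40)
        for lab,sel in(('j5~0',[t for t in o if t[1][4]<1.57]),('j5~pi',[t for t in o if t[1][4]>=1.57])):
            if sel: print(n,psi,dz,lab,round(sel[0][0],2),np.round(sel[0][1],2))
E
python3 t1.py
```

```text
stub -0.6 0 j5~pi 0.11 [ 1.65  0.93 -1.26  2.31  2.6   0.86 -0.41]
stub -0.6 0.06 j5~pi 0.11 [ 1.72  0.7  -1.34  2.31  2.44  0.71 -0.44]
stub -0.466 0 j5~pi 0.13 [ 1.78  0.99 -1.29  2.29  2.68  0.68 -0.28]
stub -0.466 0.06 j5~pi 0.12 [ 1.78  0.64 -1.29  2.3   2.65  0.5  -0.56]
stub -0.3 0 j5~pi 0.16 [ 1.8   0.86 -1.18  2.26  2.99  0.4  -0.55]
stub -0.3 0.06 j5~pi 0.16 [ 1.88  0.69 -1.29  2.26  2.93  0.29 -0.63]
pL -0.5 0 j5~pi 0.22 [ 0.9   0.77 -1.11  2.2   2.28  1.1  -0.62]
pL -0.5 0.06 j5~pi 0.22 [ 0.96  0.6  -1.19  2.2   2.12  0.99 -0.55]
pL -0.2 0 j5~pi 0.16 [ 1.07  0.68 -1.06  2.26  2.63  0.71 -0.67]
pL -0.2 0.06 j5~pi 0.17 [ 1.15  0.5  -1.14  2.25  2.49  0.57 -0.66]
pL 0.1 0 j5~pi 0.22 [ 1.42  0.93 -1.25  2.2   2.78  0.39 -0.29]
pL 0.1 0.06 j5~pi 0.21 [ 1.2   0.45 -0.97  2.21  3.56  0.3  -1.47]
pR -0.5 0 j5~pi 0.13 [ 1.3   0.92 -1.29  2.29  2.44  1.06 -0.44]
pR -0.5 0.06 j5~pi 0.13 [ 1.28  0.55 -1.26  2.29  2.26  0.81 -0.57]
pR -0.2 0 j5~pi 0.13 [ 1.54  0.93 -1.29  2.29  2.67  0.63 -0.31]
pR -0.2 0.06 j5~pi 0.13 [ 1.47  0.49 -1.2   2.29  2.81  0.41 -0.81]
```

```bash
cat >> ik.py <<'E'
def rows(Q,p0,M0,k=12):
    """joint waypoints -> rows for one call, relative to pose (p0,M0)"""
    o=[]
    for q in Q:
        p,A=fk2(q);A=A.as_matrix();o.append((np.round(M0.T@(p-p0),3).tolist(),np.round(R.from_matrix(M0.T@A).as_rotvec(degrees=True),1).tolist()))
    return o
def emit(Q,k=12):
    """Q: list of joint waypoints (Q[0]=now); print rows in calls of k"""
    import json
    for i in range(1,len(Q),k):
        p,A=fk2(Q[i-1]);r=rows(Q[i:i+k],p,A.as_matrix())
        print(json.dumps([{"xyz":a,"angular":b} for a,b in r]))
E
cat > t2.py <<'E'
from ik import *; from workcell import get_obs
o=get_obs();q0=np.array(o['joint_pos']);print(fk2(q0)[0]-o['position'])
F=frame(0,30,'place')
for ref in([.6,.3,-.5,2.2,2.9,.5,-.6],[.1,.3,0,2.2,3.1,.5,-1.2]):
    for p in ([.58,-.05,.28],[.65,-.08,.25]):
        g,e=ik(np.array(p),F,np.array(ref),w=.02);print(p,np.round(g,2),round(e,4))
s=np.linspace(0,1,25);Q=[q0+(g-q0)*a+np.array([0,0,0,0,0,.45*np.sin(np.pi*a),0]) for a in s]
for q in Q[::2]:
    p,A=fk2(q);print(np.round(q,2),np.round(p,3),'t',np.round(A.as_matrix()[:,2],2))
E
python3 t2.py
```

```text
[ 3.74505407e-04  4.26724949e-04 -4.59340514e-05]
[0.58, -0.05, 0.28] [ 0.15 -0.32 -0.12  2.42  3.93  0.06 -2.37] 0.0404
[0.65, -0.08, 0.25] [-0.58 -0.17  0.65  2.31  3.02  0.08 -1.33] 0.0089
[0.58, -0.05, 0.28] [ 0.16 -0.32 -0.12  2.42  4.16  0.06 -2.6 ] 0.034
[0.65, -0.08, 0.25] [-0.5  -0.15  0.57  2.31  3.29  0.08 -1.61] 0.0056
[-0.07 -0.2   0.51  2.31 -0.88  0.07  2.6 ] [ 0.564 -0.28   0.243] t [ 0.79 -0.24 -0.56]
[-0.11 -0.19  0.51  2.31 -0.53  0.18  2.25] [ 0.556 -0.238  0.212] t [ 0.75 -0.14 -0.65]
[-0.14 -0.19  0.52  2.31 -0.19  0.29  1.9 ] [ 0.53  -0.22   0.177] t [ 0.65 -0.12 -0.75]
[-0.18 -0.19  0.52  2.31  0.16  0.39  1.55] [ 0.5   -0.23   0.152] t [ 0.55 -0.17 -0.82]
[-0.22 -0.18  0.53  2.31  0.51  0.46  1.2 ] [ 0.48  -0.263  0.147] t [ 0.47 -0.3  -0.83]
[-0.25 -0.18  0.53  2.31  0.86  0.51  0.85] [ 0.479 -0.301  0.165] t [ 0.45 -0.44 -0.78]
[-0.29 -0.18  0.54  2.31  1.2   0.52  0.5 ] [ 0.502 -0.329  0.201] t [ 0.51 -0.55 -0.67]
[-0.32 -0.17  0.55  2.31  1.55  0.51  0.14] [ 0.543 -0.332  0.245] t [ 0.61 -0.59 -0.53]
[-0.36 -0.17  0.55  2.31  1.9   0.47 -0.21] [ 0.59  -0.304  0.285] t [ 0.74 -0.54 -0.41]
[-0.39 -0.16  0.56  2.31  2.25  0.4  -0.56] [ 0.632 -0.25   0.308] t [ 0.85 -0.41 -0.34]
[-0.43 -0.16  0.56  2.31  2.59  0.3  -0.91] [ 0.658 -0.183  0.308] t [ 0.91 -0.24 -0.34]
[-0.46 -0.16  0.57  2.31  2.94  0.2  -1.26] [ 0.662 -0.121  0.285] t [ 0.91 -0.09 -0.4 ]
[-0.5  -0.15  0.57  2.31  3.29  0.08 -1.61] [ 0.65 -0.08  0.25] t [ 0.87 -0.01 -0.5 ]
```

```bash
cat > t3.py <<'E'
from ik import *
stub=np.array([.5386,-.3647,.044])
for p,psi in [((.65,-.05,.2),0),((.65,-.05,.2),-.5),((.62,-.2,.2),-.5),((.62,-.2,.2),-1),((.57,-.28,.16),-.466),((.57,-.28,.2),-.6),((.5,-.3,.12),-.466),((.6,0,.15),-.3)]:
    q,F=tcp(p,psi,'place');o=best(q,F,60)
    print(p,psi,[ (round(t[0],2),np.round(t[1],2).tolist()) for t in o[:1]])
q,F=tcp(stub,-.466,'place')
o=best(q,F,150);o.sort(key=lambda t:t[1][2])
for t in o[::max(1,len(o)//8)]: print(round(t[0],2),np.round(t[1],2))
# pick side
for c,psi in [((.6306,.0537,.024),.351),((.5885,.2167,.024),.53),((.4837,.358,.024),.4)]:
    for dz in (0,.15):
        q,F=tcp(c,psi,'pick');o=best(q+[0,0,dz],F,80);print('pick',c,dz,[(round(t[0],2),np.round(t[1],2).tolist()) for t in o if t[1][6]<.5][:1],[(round(t[0],2),np.round(t[1],2).tolist()) for t in o if t[1][6]>.5][:1])
E
python3 t3.py
```

```text
(0.65, -0.05, 0.2) 0 [(np.float64(0.14), [0.66, 0.03, -0.63, 2.28, 3.2, 0.2, -1.6])]
(0.65, -0.05, 0.2) -0.5 [(np.float64(0.26), [0.81, 0.28, -1.19, 2.16, 1.72, 0.89, -0.47])]
(0.62, -0.2, 0.2) -0.5 [(np.float64(0.18), [1.23, 0.13, -1.19, 2.24, 1.95, 0.49, -0.55])]
(0.62, -0.2, 0.2) -1 [(np.float64(0.39), [0.74, 0.39, -1.03, 2.03, 1.57, 1.22, -0.54])]
(0.57, -0.28, 0.16) -0.466 [(np.float64(0.1), [1.66, 0.3, -1.37, 2.32, 2.42, 0.44, -0.72])]
(0.57, -0.28, 0.2) -0.6 [(np.float64(0.13), [1.52, 0.05, -1.27, 2.29, 2.07, 0.38, -0.68])]
(0.5, -0.3, 0.12) -0.466 []
(0.6, 0, 0.15) -0.3 [(np.float64(0.07), [0.97, 0.31, -1.38, 2.35, 1.97, 0.84, -0.63])]
0.09 [ 1.84  1.16 -1.38  2.29  2.6   0.75 -0.05]
0.12 [ 1.64  0.76 -1.12  2.3   2.83  0.61 -0.64]
0.11 [ 1.33  0.52 -0.77  2.31  3.05  0.59 -1.11]
0.1 [ 1.06  0.44 -0.5   2.32  3.16  0.6  -1.35]
0.09 [ 0.82  0.4  -0.25  2.33  3.24  0.62 -1.5 ]
0.07 [ 0.44  0.39  0.14  2.35  3.34  0.66 -1.72]
0.06 [ 0.21  0.41  0.38  2.36  3.4   0.69 -1.85]
0.04 [-0.24  0.6   0.88  2.38  3.54  0.8  -2.22]
0.01 [-0.48  0.92  1.17  2.39  3.6   0.98 -2.59]
pick (0.6306, 0.0537, 0.024) 0 [(np.float64(0.31), [0.83, 0.56, -1.04, 2.07, 0.96, 0.37, -2.06])] []
pick (0.6306, 0.0537, 0.024) 0.15 [(np.float64(0.44), [0.62, 0.14, -0.73, 1.98, -0.08, 0.55, -1.25])] []
pick (0.5885, 0.2167, 0.024) 0 [(np.float64(0.31), [0.55, 0.54, -1.04, 2.1, 1.09, 0.4, -2.29])] []
pick (0.5885, 0.2167, 0.024) 0.15 [(np.float64(0.42), [0.54, 0.14, -0.96, 2.0, 0.09, 0.54, -1.49])] []
pick (0.4837, 0.358, 0.024) 0 [(np.float64(0.17), [-1.74, 0.45, 1.02, 2.23, -0.71, 0.23, -1.37])] []
pick (0.4837, 0.358, 0.024) 0.15 [(np.float64(0.32), [-0.94, -0.0, 0.1, 2.1, 0.39, 0.6, -2.28])] []
```

```bash
cat > t4.py <<'E'
from ik import *; from workcell import get_obs
q0=np.array(get_obs()['joint_pos']);TR=np.array([.74,.39,-1.03,2.03,1.57,1.22,-.54])
V=np.array([.3,-.15,-.1,2.1,-.4,.45,2.1])
for q in [q0,V]+[V+(TR-V)*a for a in np.linspace(.1,1,10)]:
    p,A=fk2(q);M=A.as_matrix();print(np.round(q,2),np.round(p,3),'t',np.round(M[:,2],2),'x',np.round(M[:,0],2))
E
python3 t4.py
```

```text
[-0.07 -0.2   0.51  2.31 -0.88  0.07  2.6 ] [ 0.564 -0.28   0.243] t [ 0.79 -0.24 -0.56] x [-0.54  0.16 -0.83]
[ 0.3  -0.15 -0.1   2.1  -0.4   0.45  2.1 ] [ 0.612 -0.112  0.277] t [ 0.71  0.02 -0.71] x [-0.71 -0.03 -0.71]
[ 0.34 -0.1  -0.19  2.09 -0.2   0.53  1.84] [ 0.591 -0.102  0.225] t [ 0.59 -0.   -0.81] x [-0.81  0.02 -0.59]
[ 0.39 -0.04 -0.29  2.09 -0.01  0.6   1.57] [ 0.566 -0.103  0.181] t [ 0.47 -0.06 -0.88] x [-0.88  0.09 -0.47]
[ 0.43  0.01 -0.38  2.08  0.19  0.68  1.31] [ 0.544 -0.113  0.147] t [ 0.36 -0.13 -0.92] x [-0.91  0.16 -0.38]
[ 0.48  0.07 -0.47  2.07  0.39  0.76  1.04] [ 0.527 -0.131  0.126] t [ 0.28 -0.23 -0.93] x [-0.91  0.24 -0.33]
[ 0.52  0.12 -0.57  2.06  0.59  0.84  0.78] [ 0.518 -0.152  0.115] t [ 0.22 -0.34 -0.91] x [-0.89  0.32 -0.34]
[ 0.56  0.17 -0.66  2.06  0.78  0.91  0.52] [ 0.521 -0.173  0.115] t [ 0.21 -0.45 -0.87] x [-0.84  0.38 -0.4 ]
[ 0.61  0.23 -0.75  2.05  0.98  0.99  0.25] [ 0.535 -0.191  0.125] t [ 0.23 -0.55 -0.8 ] x [-0.76  0.42 -0.5 ]
[ 0.65  0.28 -0.84  2.04  1.18  1.07 -0.01] [ 0.558 -0.204  0.143] t [ 0.29 -0.63 -0.72] x [-0.64  0.43 -0.63]
[ 0.7   0.34 -0.94  2.04  1.37  1.14 -0.28] [ 0.589 -0.209  0.17 ] t [ 0.37 -0.69 -0.62] x [-0.48  0.43 -0.76]
[ 0.74  0.39 -1.03  2.03  1.57  1.22 -0.54] [ 0.624 -0.206  0.205] t [ 0.47 -0.72 -0.51] x [-0.27  0.43 -0.86]
```

```bash
cat >> t4.py <<'E'
print()
Q=[q0+(V-q0)*a for a in np.linspace(0,1,7)]+[V+(TR-V)*a+np.array([0,-.2*np.sin(np.pi*a),0,0,0,0,0]) for a in np.linspace(0,1,19)[1:]]
print(min(fk2(q)[0][2] for q in Q));emit(Q)
E
python3 t4.py | tail -3
```

```text
0.20523462018871247
[{"xyz": [-0.015, 0.035, -0.001], "angular": [-3.6, 0.5, -2.1]}, {"xyz": [-0.025, 0.068, -0.003], "angular": [-6.8, 1.7, -4.2]}, {"xyz": [-0.03, 0.1, -0.007], "angular": [-9.5, 3.4, -6.3]}, {"xyz": [-0.031, 0.128, -0.011], "angular": [-11.7, 5.6, -8.4]}, {"xyz": [-0.03, 0.153, -0.016], "angular": [-13.4, 8.1, -10.5]}, {"xyz": [-0.026, 0.175, -0.022], "angular": [-14.4, 10.9, -12.5]}, {"xyz": [-0.012, 0.179, -0.027], "angular": [-13.1, 14.0, -11.7]}, {"xyz": [0.002, 0.178, -0.032], "angular": [-11.0, 17.0, -10.8]}, {"xyz": [0.015, 0.174, -0.037], "angular": [-8.2, 19.6, -9.9]}, {"xyz": [0.026, 0.167, -0.04], "angular": [-4.8, 21.9, -8.8]}, {"xyz": [0.035, 0.157, -0.043], "angular": [-0.8, 23.7, -7.7]}, {"xyz": [0.042, 0.145, -0.044], "angular": [3.6, 24.9, -6.5]}]
[{"xyz": [0.006, -0.012, 0.003], "angular": [4.1, 1.0, 2.2]}, {"xyz": [0.01, -0.025, 0.007], "angular": [8.4, 1.4, 4.6]}, {"xyz": [0.012, -0.037, 0.011], "angular": [12.6, 1.2, 7.0]}, {"xyz": [0.011, -0.049, 0.015], "angular": [16.6, 0.4, 9.5]}, {"xyz": [0.008, -0.059, 0.021], "angular": [20.2, -1.0, 12.0]}, {"xyz": [0.003, -0.067, 0.027], "angular": [23.3, -3.1, 14.7]}, {"xyz": [-0.004, -0.072, 0.035], "angular": [25.8, -5.7, 17.4]}, {"xyz": [-0.013, -0.075, 0.044], "angular": [27.5, -8.8, 20.4]}, {"xyz": [-0.023, -0.074, 0.053], "angular": [28.4, -12.3, 23.5]}, {"xyz": [-0.035, -0.071, 0.062], "angular": [28.3, -16.2, 27.0]}, {"xyz": [-0.048, -0.065, 0.071], "angular": [27.3, -20.4, 31.0]}, {"xyz": [-0.063, -0.057, 0.078], "angular": [25.4, -24.7, 35.4]}]
```

Request:
carry_out([
  {"xyz":[-0.015,0.035,-0.001],"angular":[-3.6,0.5,-2.1]},
  {"xyz":[-0.025,0.068,-0.003],"angular":[-6.8,1.7,-4.2]},
  {"xyz":[-0.03,0.1,-0.007],"angular":[-9.5,3.4,-6.3]},
  {"xyz":[-0.031,0.128,-0.011],"angular":[-11.7,5.6,-8.4]},
  {"xyz":[-0.03,0.153,-0.016],"angular":[-13.4,8.1,-10.5]},
  {"xyz":[-0.026,0.175,-0.022],"angular":[-14.4,10.9,-12.5]},
  {"xyz":[-0.012,0.179,-0.027],"angular":[-13.1,14.0,-11.7]},
  {"xyz":[0.002,0.178,-0.032],"angular":[-11.0,17.0,-10.8]},
  {"xyz":[0.015,0.174,-0.037],"angular":[-8.2,19.6,-9.9]},
  {"xyz":[0.026,0.167,-0.04],"angular":[-4.8,21.9,-8.8]},
  {"xyz":[0.035,0.157,-0.043],"angular":[-0.8,23.7,-7.7]},
  {"xyz":[0.042,0.145,-0.044],"angular":[3.6,24.9,-6.5]},
])

```text
clock: 10.15
position: [0.5485, -0.1244, 0.2335]
ee_rot: [0.108, 0.956, -0.094, 0.256]
ft_force: [-0.1, 0.3, -1.6]
grip_width: 0.512
grasp_force: 32.5
```

```bash
cat > t5.py <<'E'
from ik import *; from workcell import get_obs
o=get_obs();q0=np.array(o['joint_pos']);print(o['clock'],np.round(q0,2),np.round(o['position'],3))
TR=np.array([.74,.39,-1.03,2.03,1.57,1.22,-.54])
n=int(np.ceil(max(abs(TR-q0))/.16));print(n)
Q=[q0+(TR-q0)*a+np.array([0,-.12*np.sin(np.pi*a),0,0,0,0,0]) for a in np.linspace(0,1,n+1)]
print(min(fk2(q)[0][2] for q in Q));emit(Q)
E
python3 t5.py
```

```text
10.15 [ 0.4  -0.14 -0.37  2.08  0.27  0.71  1.2 ] [ 0.548 -0.124  0.233]
11
0.20523462018871236
[{"xyz": [0.006, -0.014, 0.002], "angular": [4.6, 0.8, 2.4]}, {"xyz": [0.007, -0.028, 0.003], "angular": [9.3, 0.7, 5.0]}, {"xyz": [0.006, -0.042, 0.004], "angular": [14.0, -0.1, 7.7]}, {"xyz": [0.001, -0.055, 0.006], "angular": [18.3, -1.8, 10.5]}, {"xyz": [-0.005, -0.066, 0.01], "angular": [22.1, -4.0, 13.3]}, {"xyz": [-0.012, -0.073, 0.016], "angular": [25.2, -6.7, 16.3]}, {"xyz": [-0.021, -0.077, 0.025], "angular": [27.4, -9.8, 19.3]}, {"xyz": [-0.03, -0.077, 0.037], "angular": [28.5, -13.2, 22.6]}, {"xyz": [-0.04, -0.073, 0.051], "angular": [28.6, -16.9, 26.3]}, {"xyz": [-0.051, -0.066, 0.065], "angular": [27.5, -20.7, 30.5]}, {"xyz": [-0.062, -0.056, 0.079], "angular": [25.3, -24.7, 35.3]}]
```

Tracks the model well.

Request:
carry_out([
  {"xyz":[0.006,-0.014,0.002],"angular":[4.6,0.8,2.4]},
  {"xyz":[0.007,-0.028,0.003],"angular":[9.3,0.7,5.0]},
  {"xyz":[0.006,-0.042,0.004],"angular":[14.0,-0.1,7.7]},
  {"xyz":[0.001,-0.055,0.006],"angular":[18.3,-1.8,10.5]},
  {"xyz":[-0.005,-0.066,0.01],"angular":[22.1,-4.0,13.3]},
  {"xyz":[-0.012,-0.073,0.016],"angular":[25.2,-6.7,16.3]},
  {"xyz":[-0.021,-0.077,0.025],"angular":[27.4,-9.8,19.3]},
  {"xyz":[-0.03,-0.077,0.037],"angular":[28.5,-13.2,22.6]},
  {"xyz":[-0.04,-0.073,0.051],"angular":[28.6,-16.9,26.3]},
  {"xyz":[-0.051,-0.066,0.065],"angular":[27.5,-20.7,30.5]},
  {"xyz":[-0.062,-0.056,0.079],"angular":[25.3,-24.7,35.3]},
  {"xyz":[-0.062,-0.056,0.079],"angular":[25.3,-24.7,35.3]},
])

```text
clock: 11.35
position: [0.6246, -0.2049, 0.202]
ee_rot: [0.418, 0.762, -0.233, 0.436]
ft_force: [-0.5, -0.9, -0.4]
grip_width: 0.511
grasp_force: 32.5
```

```bash
cat > go.py <<'E'
from ik import *; from workcell import get_obs
import json
STUB=np.array([.5386,-.3647,.044]);PL=np.array([.6604,-.132,.056]);PR=np.array([.6125,-.219,.056])
def state():
    o=get_obs();print('t',round(o['clock'],2),np.round(o['joint_pos'],2).tolist(),'p',np.round(o['position'],4).tolist(),'F',np.round(o['ft_force'],1),'g',round(o['grip_width'],3),round(o['grasp_force'],1));return np.array(o['joint_pos']),np.array(o['position']),R.from_quat(o['ee_rot']).as_matrix()
def route(*wps,k=12,dj=.15,step=.035,ang=7):
    """Cartesian waypoints (p,F) -> rows straight from the measured pose; follows with local ik to report joints"""
    q,p,M=state();L=[];out=[]
    for P,F in wps:
        P=np.array(P);F=M if F is None else F
        v=R.from_matrix(M.T@F).as_rotvec();qe,e=ik(P,F,q,w=.003)
        n=max(1,int(np.ceil(max(np.linalg.norm(P-p)/step,np.degrees(np.linalg.norm(v))/ang,max(abs(qe-q))/dj))))
        for i in range(1,n+1):
            Pi=p+(P-p)*i/n;Mi=M@R.from_rotvec(v*i/n).as_matrix();q,e=ik(Pi,Mi,q,w=.003);L.append((Pi,Mi))
        print('  wp',np.round(P,3).tolist(),'n',n,'q',np.round(q,2).tolist(),'e',round(e,4),'margin',round(min(np.minimum(q-lo,hi-q)),2));p,M=P,F
    p0,M0=state_pose()
    for i in range(0,len(L),k):
        print(json.dumps([{"xyz":np.round(M0.T@(P-p0),3).tolist(),"angular":np.round(R.from_matrix(M0.T@F).as_rotvec(degrees=True),1).tolist()} for P,F in L[i:i+k]]))
        p0,M0=L[min(i+k,len(L))-1]
def state_pose():
    o=get_obs();return np.array(o['position']),R.from_quat(o['ee_rot']).as_matrix()
E
cat > t6.py <<'E'
from go import *
psi=-.6;h=np.array([np.cos(psi),np.sin(psi),0]);q,F=tcp(STUB,psi,'place')
route((q+[.02,.09,.09],frame(-.8,30,'place')),(q-.02*h+.045*np.array([0,0,1]),F),(q+.045*np.array([0,0,1]),F),(q,F))
E
python3 t6.py
```

```text
t 11.35 [0.31, 0.25, -0.54, 2.05, 1.44, 1.06, -0.55] p [0.6246, -0.2049, 0.202] F [-0.5 -0.9 -0.4] g 0.511 32.5
  wp [0.566, -0.28, 0.143] n 4 q [0.49, 0.17, -0.44, 2.32, 1.92, 0.72, -0.8] e 0.0 margin 0.1
  wp [0.53, -0.359, 0.098] n 6 q [0.83, 0.25, -0.37, 2.39, 2.83, 0.55, -1.29] e 0.0 margin 0.03
  wp [0.546, -0.37, 0.098] n 1 q [0.82, 0.28, -0.36, 2.34, 2.83, 0.54, -1.28] e 0.0 margin 0.08
  wp [0.546, -0.37, 0.053] n 2 q [0.82, 0.41, -0.36, 2.34, 2.87, 0.66, -1.29] e 0.0 margin 0.08
[{"xyz": [0.009, -0.023, 0.014], "angular": [-2.4, -0.2, -1.6]}, {"xyz": [0.017, -0.045, 0.029], "angular": [-4.8, -0.4, -3.1]}, {"xyz": [0.026, -0.068, 0.043], "angular": [-7.1, -0.6, -4.7]}, {"xyz": [0.034, -0.09, 0.057], "angular": [-9.5, -0.7, -6.2]}, {"xyz": [0.037, -0.102, 0.068], "angular": [-11.2, -0.7, -7.2]}, {"xyz": [0.039, -0.115, 0.078], "angular": [-12.8, -0.7, -8.2]}, {"xyz": [0.041, -0.127, 0.088], "angular": [-14.5, -0.7, -9.1]}, {"xyz": [0.044, -0.139, 0.099], "angular": [-16.1, -0.7, -10.1]}, {"xyz": [0.046, -0.152, 0.109], "angular": [-17.8, -0.7, -11.1]}, {"xyz": [0.048, -0.164, 0.12], "angular": [-19.4, -0.7, -12.0]}, {"xyz": [0.039, -0.156, 0.136], "angular": [-19.4, -0.7, -12.0]}, {"xyz": [0.058, -0.156, 0.147], "angular": [-19.4, -0.7, -12.0]}]
[{"xyz": [0.019, 0.0, 0.011], "angular": [0.0, 0.0, 0.0]}]
```

```bash
cat > t6.py <<'E'
from go import *
for psi in (-.6,-.8,-1.0):
    q,F=tcp(STUB,psi,'place');u=np.array([0,0,1])
    print(psi);route((q+[.02,.10,.08],F),(q+.04*u,F),(q+.04*u,F),(q,F))
E
python3 t6.py; python3 -c "
from h import *
snap('wrist','w4')"
```

```text
-0.6
t 11.35 [0.31, 0.25, -0.54, 2.05, 1.44, 1.06, -0.55] p [0.6246, -0.2049, 0.202] F [-0.5 -0.9 -0.4] g 0.511 32.5
  wp [0.566, -0.27, 0.132] n 6 q [0.59, 0.14, -0.42, 2.39, 2.33, 0.56, -1.01] e 0.0 margin 0.03
  wp [0.546, -0.37, 0.092] n 4 q [0.82, 0.29, -0.37, 2.34, 2.83, 0.55, -1.28] e 0.0 margin 0.08
  wp [0.546, -0.37, 0.092] n 1 q [0.82, 0.29, -0.37, 2.34, 2.83, 0.55, -1.28] e 0.0 margin 0.08
  wp [0.546, -0.37, 0.053] n 2 q [0.82, 0.41, -0.36, 2.34, 2.87, 0.66, -1.28] e 0.0 margin 0.08
[{"xyz": [0.008, -0.014, 0.009], "angular": [-3.2, -0.1, -2.0]}, {"xyz": [0.016, -0.028, 0.018], "angular": [-6.5, -0.2, -4.0]}, {"xyz": [0.024, -0.042, 0.028], "angular": [-9.7, -0.3, -6.0]}, {"xyz": [0.031, -0.057, 0.037], "angular": [-12.9, -0.5, -8.0]}, {"xyz": [0.039, -0.071, 0.046], "angular": [-16.2, -0.6, -10.0]}, {"xyz": [0.047, -0.085, 0.055], "angular": [-19.4, -0.7, -12.0]}, {"xyz": [0.046, -0.103, 0.076], "angular": [-19.4, -0.7, -12.0]}, {"xyz": [0.045, -0.121, 0.097], "angular": [-19.4, -0.7, -12.0]}, {"xyz": [0.044, -0.138, 0.117], "angular": [-19.4, -0.7, -12.0]}, {"xyz": [0.
[... 1996 characters left out ...]
r": [0.1, -0.2, -0.1]}, {"xyz": [0.023, -0.044, 0.028], "angular": [0.2, -0.4, -0.2]}, {"xyz": [0.035, -0.066, 0.042], "angular": [0.3, -0.6, -0.3]}, {"xyz": [0.047, -0.089, 0.056], "angular": [0.4, -0.8, -0.5]}, {"xyz": [0.046, -0.106, 0.077], "angular": [0.4, -0.8, -0.5]}, {"xyz": [0.045, -0.124, 0.097], "angular": [0.4, -0.8, -0.5]}, {"xyz": [0.044, -0.142, 0.118], "angular": [0.4, -0.8, -0.5]}, {"xyz": [0.043, -0.16, 0.139], "angular": [0.4, -0.8, -0.5]}, {"xyz": [0.043, -0.16, 0.139], "angular": [0.4, -0.8, -0.5]}, {"xyz": [0.06, -0.16, 0.149], "angular": [0.4, -0.8, -0.5]}, {"xyz": [0.077, -0.16, 0.159], "angular": [0.4, -0.8, -0.5]}]
wrist ['img', 'fx', 'fy', 'cx', 'cy', 'extrinsics']
```

View pics/w4.png

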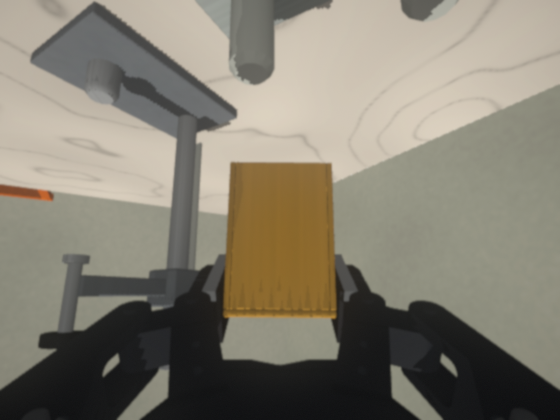

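Wrist view 4 (tool inverted): the gauge's stub is at (105,80), its column at (185,190), the pad at (62,340) and the rack posts at (252,60) and (425,5). The can is held squarely. Approach with psi = -1.

Request:
carry_out([
  {"xyz":[0.012,-0.022,0.014],"angular":[0.1,-0.2,-0.1]},
  {"xyz":[0.023,-0.044,0.028],"angular":[0.2,-0.4,-0.2]},
  {"xyz":[0.035,-0.066,0.042],"angular":[0.3,-0.6,-0.3]},
  {"xyz":[0.047,-0.089,0.056],"angular":[0.4,-0.8,-0.5]},
  {"xyz":[0.046,-0.106,0.077],"angular":[0.4,-0.8,-0.5]},
  {"xyz":[0.045,-0.124,0.097],"angular":[0.4,-0.8,-0.5]},
  {"xyz":[0.044,-0.142,0.118],"angular":[0.4,-0.8,-0.5]},
  {"xyz":[0.043,-0.16,0.139],"angular":[0.4,-0.8,-0.5]},
  {"xyz":[0.043,-0.16,0.139],"angular":[0.4,-0.8,-0.5]},
  {"xyz":[0.043,-0.16,0.139],"angular":[0.4,-0.8,-0.5]},
  {"xyz":[0.043,-0.16,0.139],"angular":[0.4,-0.8,-0.5]},
])

```text
clock: 12.5
position: [0.5433, -0.374, 0.0963]
ee_rot: [0.415, 0.759, -0.242, 0.439]
ft_force: [0.7, 0.8, -0.2]
grip_width: 0.514
grasp_force: 32.5
```

```bash
cat > t7.py <<'E'
from go import *
q,F=tcp(STUB,-1.0,'place');u=np.array([0,0,1]);route((q+.04*u,F),(q+.003*u,F))
E
python3 t7.py; python3 - <<'E'
from h import *
snap('side','s2');snap('top','t2')
a=cv2.imread('pics/side0.png')
s=cv2.resize(cv2.imread('pics/s2.png')[100:230,230:350],None,fx=3.3,fy=3.3,interpolation=2);t=cv2.resize(cv2.imread('pics/t2.png')[130:260,340:460],None,fx=3.3,fy=3.3,interpolation=2)
cv2.imwrite('pics/c3.png',np.hstack([s,t]))
E
```

```text
t 12.5 [0.52, 0.35, -0.34, 2.25, 1.96, 0.82, -0.9] p [0.5433, -0.374, 0.0963] F [ 0.7  0.8 -0.2] g 0.514 32.5
  wp [0.544, -0.373, 0.092] n 1 q [0.53, 0.35, -0.34, 2.25, 1.98, 0.82, -0.91] e 0.0 margin 0.17
  wp [0.544, -0.373, 0.056] n 2 q [0.52, 0.45, -0.34, 2.25, 2.06, 0.88, -1.01] e 0.0 margin 0.17
[{"xyz": [0.004, 0.001, 0.001], "angular": [-0.2, 0.2, 0.1]}, {"xyz": [0.02, 0.001, 0.01], "angular": [-0.2, 0.2, 0.1]}, {"xyz": [0.036, 0.001, 0.019], "angular": [-0.2, 0.2, 0.1]}]
side ['img', 'fx', 'fy', 'cx', 'cy', 'extrinsics']
top ['img', 'fx', 'fy', 'cx', 'cy', 'extrinsics']
```

View pics/c3.png

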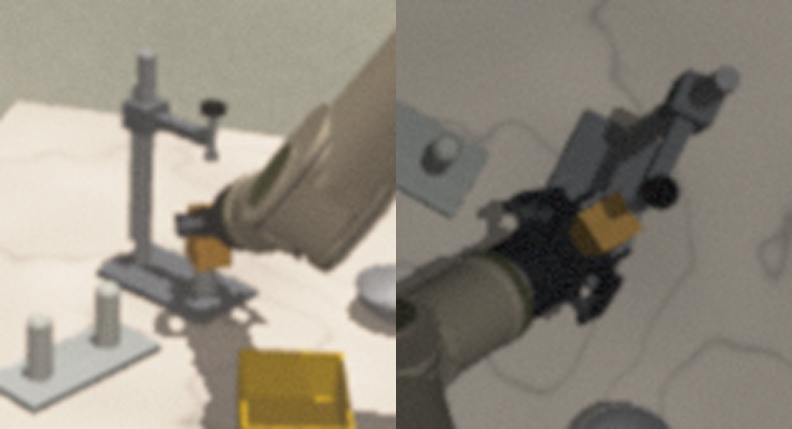

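Side crop: the can's mouth is just above the stub, spanning columns 191–229 with its rim at row ~268. Top crop: the closed end is centred near (607,222). I'll measure the offset.

```bash
python3 - <<'E'
from go import *; from h import *
np.set_printoptions(precision=4,suppress=True)
q,F=tcp(STUB,-1.0,'place');_,p,M=state()
g=p-.019*M[:,2]; can=g-(GA*-np.array([0,0,1])+GD*np.array([np.cos(-1),np.sin(-1),0])); print('can by kin',can, 'axis',M[:,0]*np.cos(np.radians(30))+M[:,2]*.5)
def box(c,yaw):
    for f in('s2','t2'):
        P=[proj(f,c+R.from_euler('z',yaw).apply([sx*.022,sy*.022,sz*.032])) for sx in(1,-1) for sy in(1,-1) for sz in(1,-1)]
        hull=cv2.convexHull(np.array(P,np.float32)); 
        yield f,hull
for f,hu in box(can,-1.):
    i=cv2.imread('pics/%s.png'%f);h=cv2.cvtColor(i,cv2.COLOR_BGR2HSV)
    m=((h[...,0]>8)&(h[...,0]<28)&(h[...,1]>110)&(h[...,2]>50)).astype(np.uint8);u,v=proj(f,can);u,v=int(u),int(v)
    w=np.argwhere(m[v-22:v+22,u-22:u+22])+[v-22,u-22]
    print(f,'hull u',hu[:,0,0].min(),hu[:,0,0].max(),'v',hu[:,0,1].min(),hu[:,0,1].max(),'mask u',w[:,1].min(),w[:,1].max(),'v',w[:,0].min(),w[:,0].max())
E
```

```text
t 12.6 [0.52, 0.35, -0.34, 2.25, 1.96, 0.82, -0.9] p [0.5434, -0.3738, 0.0961] F [-0.8  0.2 -0.8] g 0.509 32.5
can by kin [ 0.5383 -0.3658  0.0875] axis [ 0.0001 -0.0039 -1.    ]
s2 hull u 285.0878 300.43015 v 160.37177 181.92448 mask u 287 299 v 163 181
t2 hull u 389.11285 414.84833 v 186.38367 208.64792 mask u 393 413 v 189 206
```

The kinematic can position agrees with the masks to about 1 px. Lower it.

Request:
carry_out([
  {"xyz":[0.009,0.0,0.005],"angular":[-0.2,0.2,0.1]},
  {"xyz":[0.017,0.0,0.01],"angular":[-0.2,0.2,0.1]},
  {"xyz":[0.025,0.0,0.014],"angular":[-0.2,0.2,0.1]},
  {"xyz":[0.03,0.0,0.017],"angular":[-0.2,0.2,0.1]},
  {"xyz":[0.034,0.0,0.019],"angular":[-0.2,0.2,0.1]},
  {"xyz":[0.034,0.0,0.019],"angular":[-0.2,0.2,0.1]},
])

```text
clock: 13.2
position: [0.5423, -0.3745, 0.0559]
ee_rot: [0.416, 0.76, -0.24, 0.439]
ft_force: [-0.5, -0.1, 0.0]
grip_width: 0.511
grasp_force: 31.9
```

Request:
carry_out([
  {"xyz":[0.001,0,0.0005],"angular":[0,0,0]},
  {"xyz":[0.002,0,0.001],"angular":[0,0,0]},
  {"xyz":[0.002,0,0.001],"angular":[0,0,0]},
])

```text
clock: 13.5
position: [0.5428, -0.375, 0.0559]
ee_rot: [0.416, 0.759, -0.24, 0.44]
ft_force: [-3.0, 3.9, 10.2]
grip_width: 0.511
grasp_force: 33.1
```

```bash
python3 t7.py|head -1
```

```text
t 13.5 [0.52, 0.45, -0.34, 2.25, 2.06, 0.88, -1.01] p [0.5428, -0.375, 0.0559] F [-3.   3.9 10.2] g 0.511 33.1
```

The can seated at TCP z 0.056, as predicted. Release and plan the retreat and press.

Request:
carry_out([
  {"xyz":[-0.002,0,-0.001],"angular":[0,0,0]},
  {"xyz":[-0.002,0,-0.001],"angular":[0,0,0]},
  {"xyz":[-0.002,0,-0.001],"angular":[0,0,0]},
  {"xyz":[-0.002,0,-0.001],"angular":[0,0,0]},
  {"xyz":[-0.002,0,-0.001],"angular":[0,0,0]},
], hand=0.85)

```text
clock: 14.0
position: [0.5421, -0.3746, 0.0562]
ee_rot: [0.416, 0.76, -0.239, 0.438]
ft_force: [-0.1, -0.0, -0.7]
grip_width: 0.852
grasp_force: 0.0
```

```bash
cat > t8.py <<'E'
from go import *
q,F=tcp(STUB,-1.0,'place');u=np.array([0,0,1]);h=np.array([np.cos(-1),np.sin(-1),0]);pad=np.array([.5384,-.3637,.248])
for b,ps in((85,-1.0),(85,-.6),(75,-1.)):
    P=frame(ps,b,'place');print(b,ps)
    route((q-.075*h+.02*u,F),(pad-.09*h+.06*u,P),(pad+.02*u,P),(pad-.1*u,P))
E
python3 t8.py
```

```text
85 -1.0
t 14.0 [0.52, 0.44, -0.34, 2.25, 2.06, 0.87, -1.01] p [0.5421, -0.3746, 0.0562] F [-0.1 -0.  -0.7] g 0.852 0.0
  wp [0.503, -0.31, 0.073] n 3 q [0.45, 0.33, -0.42, 2.37, 1.92, 0.94, -1.01] e 0.0 margin 0.05
  wp [0.49, -0.288, 0.308] n 13 q [0.68, 0.13, -0.29, 1.55, 0.09, 1.39, 0.96] e 0.0 margin 0.63
  wp [0.538, -0.364, 0.268] n 3 q [0.7, 0.32, -0.25, 1.4, 0.13, 1.35, 1.01] e 0.0 margin 0.71
  wp [0.538, -0.364, 0.148] n 4 q [0.7, 0.4, -0.25, 1.56, 0.16, 1.12, 0.98] e 0.0 margin 0.86
[{"xyz": [0.008, 0.001, -0.025], "angular": [-0.0, -0.0, -0.0]}, {"xyz": [0.016, 0.002, -0.049], "angular": [-0.0, -0.0, -0.1]}, {"xyz": [0.024, 0.002, -0.074], "angular": [-0.0, -0.1, -0.1]}, {"xyz": [0.009, 0.002, -0.084], "angular": [-0.0, 4.2, -0.1]}, {"xyz": [-0.006, 0.002, -0.095], "angular": [-0.0, 8.4, -0.1]}, {"xyz": [-0.02, 0.002, -0.106], "angular": [-0.0, 12.6, -0.1]}, {"xyz": [-0.035, 0.002, -0.117], "angular": [-0.0, 16.9, -0.1]}, {"xyz": [-0.05, 0.003, -0.128], "angular": [-0.0, 21.1, -0.1]}, {"xyz": [-0.064, 0.003, -0.138], "angular": [-0.0, 25.3, -0.1]}, {"xyz": [-0.079, 0.003,
[... 4262 characters left out ...]
lar": [-0.0, 31.1, -0.1]}]
[{"xyz": [-0.007, 0.0, -0.017], "angular": [0.0, 3.5, -0.0]}, {"xyz": [-0.014, 0.0, -0.034], "angular": [-0.0, 6.9, -0.0]}, {"xyz": [-0.021, 0.0, -0.05], "angular": [-0.0, 10.4, -0.0]}, {"xyz": [-0.028, 0.0, -0.067], "angular": [0.0, 13.8, 0.0]}, {"xyz": [-0.048, 0.0, -0.041], "angular": [0.0, 13.8, -0.0]}, {"xyz": [-0.068, 0.0, -0.015], "angular": [0.0, 13.8, -0.0]}, {"xyz": [-0.088, 0.0, 0.011], "angular": [0.0, 13.8, -0.0]}, {"xyz": [-0.073, 0.0, 0.037], "angular": [0.0, 13.8, -0.0]}, {"xyz": [-0.059, 0.0, 0.064], "angular": [0.0, 13.8, -0.0]}, {"xyz": [-0.044, 0.0, 0.09], "angular": [0.0, 13.8, -0.0]}, {"xyz": [-0.03, 0.0, 0.116], "angular": [0.0, 13.8, -0.0]}]
```

```bash
cat > t8.py <<'E'
from go import *
q,F=tcp(STUB,-1.0,'place');u=np.array([0,0,1]);h=np.array([np.cos(-1),np.sin(-1),0]);pad=np.array([.5384,-.3637,.248])
P=frame(-1,85,'place')
route((q-.055*h+.012*u,F),(pad-.08*h+.04*u,P),(pad+.012*u,P),step=.045,ang=8,dj=.2)
E
python3 t8.py
```

```text
t 14.0 [0.52, 0.44, -0.34, 2.25, 2.06, 0.87, -1.01] p [0.5421, -0.3746, 0.0562] F [-0.1 -0.  -0.7] g 0.852 0.0
  wp [0.514, -0.326, 0.064] n 2 q [0.47, 0.37, -0.39, 2.34, 1.97, 0.93, -1.02] e 0.0 margin 0.08
  wp [0.495, -0.296, 0.288] n 9 q [0.75, 0.17, -0.36, 1.56, 0.11, 1.36, 0.95] e 0.0 margin 0.67
  wp [0.538, -0.364, 0.26] n 2 q [0.76, 0.33, -0.33, 1.41, 0.16, 1.34, 0.99] e 0.0 margin 0.72
[{"xyz": [0.01, 0.001, -0.026], "angular": [-0.0, -0.0, -0.0]}, {"xyz": [0.021, 0.002, -0.052], "angular": [-0.0, -0.1, -0.1]}, {"xyz": [0.001, 0.002, -0.068], "angular": [-0.0, 6.1, -0.1]}, {"xyz": [-0.018, 0.002, -0.084], "angular": [-0.0, 12.2, -0.1]}, {"xyz": [-0.038, 0.002, -0.1], "angular": [-0.0, 18.3, -0.1]}, {"xyz": [-0.057, 0.003, -0.116], "angular": [-0.0, 24.4, -0.1]}, {"xyz": [-0.077, 0.003, -0.132], "angular": [-0.0, 30.5, -0.1]}, {"xyz": [-0.096, 0.003, -0.147], "angular": [-0.0, 36.6, -0.1]}, {"xyz": [-0.116, 0.003, -0.163], "angular": [-0.0, 42.7, -0.1]}, {"xyz": [-0.135, 0.003, -0.179], "angular": [-0.0, 48.8, -0.1]}, {"xyz": [-0.155, 0.003, -0.195], "angular": [0.0, 54.9, -0.1]}, {"xyz": [-0.163, 0.003, -0.153], "angular": [0.0, 54.9, -0.1]}]
[{"xyz": [-0.039, 0.0, 0.017], "angular": [0.0, 0.0, 0.0]}]
```

Request:
carry_out([
  {"xyz":[0.005,0.0,-0.013],"angular":[0,0,0]},
  {"xyz":[0.013,0.001,-0.034],"angular":[0,0,0]},
  {"xyz":[0.021,0.001,-0.052],"angular":[0,0,0]},
  {"xyz":[0.021,0.001,-0.052],"angular":[0,0,0]},
])

```text
clock: 14.4
position: [0.5122, -0.3246, 0.0639]
ee_rot: [0.415, 0.761, -0.239, 0.438]
ft_force: [-0.4, -0.0, 0.1]
grip_width: 0.851
grasp_force: 0.0
```

Request:
carry_out([
  {"xyz":[-0.019,0,-0.016],"angular":[0,6.1,0]},
  {"xyz":[-0.039,0,-0.032],"angular":[0,12.2,0]},
  {"xyz":[-0.059,0,-0.048],"angular":[0,18.3,0]},
  {"xyz":[-0.078,0.001,-0.064],"angular":[0,24.4,0]},
  {"xyz":[-0.098,0.001,-0.08],"angular":[0,30.5,0]},
  {"xyz":[-0.117,0.001,-0.095],"angular":[0,36.6,0]},
  {"xyz":[-0.137,0.001,-0.111],"angular":[0,42.7,0]},
  {"xyz":[-0.156,0.001,-0.127],"angular":[0,48.8,0]},
  {"xyz":[-0.176,0.001,-0.143],"angular":[0,54.9,0]},
  {"xyz":[-0.176,0.001,-0.143],"angular":[0,54.9,0]},
  {"xyz":[-0.176,0.001,-0.143],"angular":[0,54.9,0]},
], hand=0)

```text
clock: 15.5
position: [0.4943, -0.3001, 0.2882]
ee_rot: [0.482, 0.875, -0.019, 0.037]
ft_force: [-0.8, -0.6, -1.0]
grip_width: -0.001
grasp_force: 0.0
```

```bash
cat > t9.py <<'E'
from go import *
u=np.array([0,0,1]);pad=np.array([.5384,-.3637,.248]);P=frame(-1,85,'place')
route((pad+.01*u,P),(pad-.095*u,P),step=.045)
E
python3 t9.py; python3 - <<'E'
from h import *
snap('side','s3');snap('wrist','w5')
s=cv2.resize(cv2.imread('pics/s3.png')[90:220,220:350],None,fx=3.2,fy=3.2,interpolation=2);t=cv2.imread('pics/w5.png')[:416,:]
t=cv2.resize(t,(380,416*380//560));s=s[:t.shape[0]] if s.shape[0]<t.shape[0] else s
H=max(s.shape[0],t.shape[0]);pd=lambda a:np.vstack([a,np.zeros((H-a.shape[0],a.shape[1],3),np.uint8)])
cv2.imwrite('pics/c4.png',np.hstack([pd(s),pd(t)]))
E
```

```text
t 15.5 [0.74, 0.17, -0.34, 1.55, 0.1, 1.36, 0.95] p [0.4943, -0.3001, 0.2882] F [-0.8 -0.6 -1. ] g -0.001 0.0
  wp [0.538, -0.364, 0.258] n 2 q [0.74, 0.33, -0.31, 1.42, 0.15, 1.33, 0.99] e 0.0 margin 0.73
  wp [0.538, -0.364, 0.153] n 3 q [0.74, 0.4, -0.31, 1.56, 0.18, 1.14, 0.96] e 0.0 margin 0.86
[{"xyz": [-0.037, 0.002, 0.018], "angular": [0.0, -0.1, -0.2]}, {"xyz": [-0.075, 0.003, 0.037], "angular": [0.1, -0.2, -0.3]}, {"xyz": [-0.072, 0.003, 0.071], "angular": [0.1, -0.2, -0.3]}, {"xyz": [-0.069, 0.003, 0.106], "angular": [0.1, -0.2, -0.3]}, {"xyz": [-0.066, 0.003, 0.141], "angular": [0.1, -0.2, -0.3]}]
side ['img', 'fx', 'fy', 'cx', 'cy', 'extrinsics']
wrist ['img', 'fx', 'fy', 'cx', 'cy', 'extrinsics']
```

View pics/c4.png

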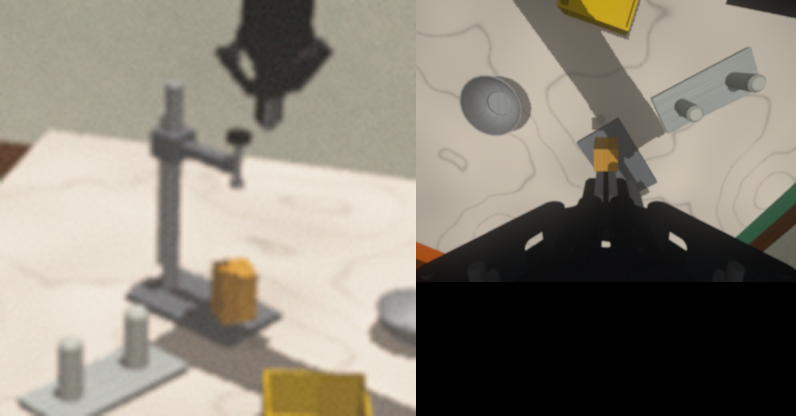

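Can1 stands on the stub with the foot up above it (crop: can (234,290), pad (240,137)). The fingers are shut beside the pad. Now press.

Request:
carry_out([
  {"xyz":[-0.037,0.002,0.018],"angular":[0,0,0]},
  {"xyz":[-0.072,0.003,0.034],"angular":[0,0,0]},
  {"xyz":[-0.075,0.003,0.04],"angular":[0,0,0]},
  {"xyz":[-0.074,0.003,0.052],"angular":[0,0,0]},
  {"xyz":[-0.073,0.003,0.064],"angular":[0,0,0]},
  {"xyz":[-0.072,0.003,0.08],"angular":[0,0,0]},
  {"xyz":[-0.071,0.003,0.096],"angular":[0,0,0]},
  {"xyz":[-0.069,0.003,0.112],"angular":[0,0,0]},
  {"xyz":[-0.067,0.003,0.126],"angular":[0,0,0]},
  {"xyz":[-0.066,0.003,0.136],"angular":[0,0,0]},
  {"xyz":[-0.066,0.003,0.141],"angular":[0,0,0]},
  {"xyz":[-0.066,0.003,0.141],"angular":[0,0,0]},
])

```text
clock: 16.8
position: [0.5393, -0.3599, 0.153]
ee_rot: [0.479, 0.877, -0.02, 0.038]
ft_force: [-0.2, 3.2, 4.0]
grip_width: -0.0
grasp_force: 1.7
```

Request:
carry_out([
  {"xyz":[0,0,0.001],"angular":[0,0,0]},
  {"xyz":[0,0,0.003],"angular":[0,0,0]},
  {"xyz":[0,0,0.003],"angular":[0,0,0]},
])

```text
clock: 17.1
position: [0.5395, -0.3608, 0.1505]
ee_rot: [0.479, 0.876, -0.021, 0.039]
ft_force: [0.7, 1.9, 3.9]
grip_width: 0.0
grasp_force: 1.7
```

```bash
cat > st.py <<'E'
from go import *
state()
E
python3 st.py
```

```text
t 17.1 [0.74, 0.4, -0.31, 1.56, 0.18, 1.13, 0.96] p [0.5395, -0.3608, 0.1505] F [0.7 1.9 3.9] g 0.0 1.7
```

Request:
carry_out([
  {"xyz":[0,0,0.002],"angular":[0,0,0]},
  {"xyz":[0,0,0.004],"angular":[0,0,0]},
  {"xyz":[0,0,0.004],"angular":[0,0,0]},
])

```text
clock: 17.4
position: [0.5397, -0.3614, 0.1463]
ee_rot: [0.479, 0.876, -0.021, 0.039]
ft_force: [-0.4, 2.8, 3.2]
grip_width: -0.002
grasp_force: 1.7
```

Request:
carry_out([
  {"xyz":[0,0,0.001],"angular":[0,0,0]},
  {"xyz":[0,0,0.002],"angular":[0,0,0]},
  {"xyz":[0,0,0.002],"angular":[0,0,0]},
])

```text
clock: 17.7
position: [0.5397, -0.3616, 0.1444]
ee_rot: [0.48, 0.876, -0.021, 0.039]
ft_force: [-0.2, 2.4, 3.2]
grip_width: -0.001
grasp_force: 1.8
```

Request:
carry_out([
  {"xyz":[0,0,0.001],"angular":[0,0,0]},
  {"xyz":[0,0,0.0015],"angular":[0,0,0]},
  {"xyz":[0,0,0.0015],"angular":[0,0,0]},
])

```text
clock: 18.0
position: [0.5398, -0.3617, 0.143]
ee_rot: [0.48, 0.876, -0.021, 0.039]
ft_force: [-0.5, 3.3, 3.3]
grip_width: -0.001
grasp_force: 1.8
```

Request:
carry_out([
  {"xyz":[0,0,0.001],"angular":[0,0,0]},
  {"xyz":[0,0,0.001],"angular":[0,0,0]},
  {"xyz":[0,0,0.001],"angular":[0,0,0]},
])

```text
clock: 18.3
position: [0.5399, -0.3618, 0.1427]
ee_rot: [0.48, 0.876, -0.021, 0.039]
ft_force: [-3.4, 4.1, 8.0]
grip_width: 0.003
grasp_force: 4.1
```

Request:
carry_out([
  {"xyz":[0,0,0.0003],"angular":[0,0,0]},
  {"xyz":[0,0,0.0003],"angular":[0,0,0]},
  {"xyz":[0,0,0.0003],"angular":[0,0,0]},
  {"xyz":[0,0,0.0003],"angular":[0,0,0]},
  {"xyz":[0,0,0.0003],"angular":[0,0,0]},
  {"xyz":[0,0,0.0003],"angular":[0,0,0]},
  {"xyz":[0,0,0.0003],"angular":[0,0,0]},
  {"xyz":[0,0,0.0003],"angular":[0,0,0]},
  {"xyz":[0,0,0.0003],"angular":[0,0,0]},
  {"xyz":[0,0,0.0003],"angular":[0,0,0]},
  {"xyz":[0,0,0.0003],"angular":[0,0,0]},
  {"xyz":[0,0,0.0003],"angular":[0,0,0]},
])

```text
clock: 19.5
position: [0.5399, -0.3618, 0.1426]
ee_rot: [0.48, 0.876, -0.021, 0.039]
ft_force: [-3.9, 4.7, 10.0]
grip_width: 0.003
grasp_force: 5.0
```

Request:
carry_out([
  {"xyz":[0,0,-0.008],"angular":[0,0,0]},
  {"xyz":[-0.002,0,-0.02],"angular":[0,0,0]},
  {"xyz":[-0.003,0,-0.035],"angular":[0,0,0]},
  {"xyz":[-0.004,0,-0.05],"angular":[0,0,0]},
  {"xyz":[-0.006,0,-0.07],"angular":[0,0,0]},
  {"xyz":[-0.008,0,-0.09],"angular":[0,0,0]},
  {"xyz":[-0.01,0,-0.11],"angular":[0,0,0]},
  {"xyz":[-0.01,0,-0.12],"angular":[0,0,0]},
  {"xyz":[0.03,0,-0.138],"angular":[0,0,0]},
  {"xyz":[0.068,0,-0.145],"angular":[0,0,0]},
  {"xyz":[0.068,0,-0.145],"angular":[0,0,0]},
], hand=0)

```text
clock: 20.6
position: [0.4955, -0.2902, 0.2817]
ee_rot: [0.478, 0.877, -0.021, 0.039]
ft_force: [0.9, -1.2, -0.0]
grip_width: 0.008
grasp_force: 0.0
```

```bash
cat > t10.py <<'E'
from go import *
u=np.array([0,0,1]);h=np.array([np.cos(-1),np.sin(-1),0]);F=frame(-1,30,'place');q=np.array([.5425,-.3748,.0562])
route((q-.055*h+.012*u,F),(q,F),step=.03)
E
python3 t10.py; python3 - <<'E'
from h import *
snap('top','t3');snap('side','s4')
for f in('t3',):
    h=cv2.cvtColor(cv2.imread('pics/%s.png'%f),cv2.COLOR_BGR2HSV)
    m=((h[...,0]>8)&(h[...,0]<28)&(h[...,1]>110)&(h[...,2]>60)).astype(np.uint8)
    n,l,s,c=cv2.connectedComponentsWithStats(m)
    for k in range(1,n):
        if 60<s[k,4]<900: print(f,s[k],np.round(c[k],1))
c=np.abs(cv2.imread('pics/s4.png').astype(int)-cv2.imread('pics/s3.png')).sum(2)[110:160,285:305];print('pad diff',c.max())
E
```

```text
t 20.6 [0.74, 0.16, -0.35, 1.58, 0.11, 1.34, 0.94] p [0.4955, -0.2902, 0.2817] F [ 0.9 -1.2 -0. ] g 0.008 0.0
  wp [0.513, -0.329, 0.068] n 13 q [0.49, 0.36, -0.4, 2.34, 1.97, 0.93, -1.01] e 0.0 margin 0.08
  wp [0.542, -0.375, 0.056] n 2 q [0.54, 0.45, -0.35, 2.25, 2.07, 0.88, -1.0] e 0.0 margin 0.17
[{"xyz": [-0.002, -0.0, 0.017], "angular": [0.0, -4.2, 0.0]}, {"xyz": [-0.003, -0.001, 0.033], "angular": [0.0, -8.4, 0.0]}, {"xyz": [-0.005, -0.001, 0.05], "angular": [0.0, -12.7, 0.0]}, {"xyz": [-0.007, -0.002, 0.067], "angular": [0.0, -16.9, 0.0]}, {"xyz": [-0.009, -0.002, 0.083], "angular": [0.1, -21.1, 0.0]}, {"xyz": [-0.01, -0.003, 0.1], "angular": [0.1, -25.3, 0.0]}, {"xyz": [-0.012, -0.003, 0.116], "angular": [0.1, -29.6, 0.0]}, {"xyz": [-0.014, -0.004, 0.133], "angular": [0.1, -33.8, 0.0]}, {"xyz": [-0.016, -0.004, 0.15], "angular": [0.1, -38.0, 0.1]}, {"xyz": [-0.017, -0.005, 0.166], "angular": [0.1, -42.2, 0.1]}, {"xyz": [-0.019, -0.005, 0.183], "angular": [0.1, -46.5, 0.1]}, {"xyz": [-0.021, -0.006, 0.2], "angular": [0.1, -50.7, 0.1]}]
[{"xyz": [0.012, -0.0, 0.012], "angular": [0.0, -4.2, 0.0]}, {"xyz": [0.001, -0.0, 0.038], "angular": [0.0, -4.2, 0.0]}, {"xyz": [-0.009, -0.0, 0.064], "angular": [0.0, -4.2, 0.0]}]
top ['img', 'fx', 'fy', 'cx', 'cy', 'extrinsics']
side ['img', 'fx', 'fy', 'cx', 'cy', 'extrinsics']
t3 [211 170  21  23 275] [221.  180.6]
t3 [168 199  19  23 298] [176.6 210.6]
t3 [556 250   4  30  79] [558.  261.1]
pad diff 303
```

Request:
carry_out([
  {"xyz":[-0.002,0,0.017],"angular":[0,-4.2,0]},
  {"xyz":[-0.003,0,0.033],"angular":[0,-8.4,0]},
  {"xyz":[-0.005,-0.001,0.05],"angular":[0,-12.7,0]},
  {"xyz":[-0.007,-0.002,0.067],"angular":[0,-16.9,0]},
  {"xyz":[-0.009,-0.002,0.083],"angular":[0.1,-21.1,0]},
  {"xyz":[-0.01,-0.003,0.1],"angular":[0.1,-25.3,0]},
  {"xyz":[-0.012,-0.003,0.116],"angular":[0.1,-29.6,0]},
  {"xyz":[-0.014,-0.004,0.133],"angular":[0.1,-33.8,0]},
  {"xyz":[-0.016,-0.004,0.15],"angular":[0.1,-38,0.1]},
  {"xyz":[-0.017,-0.005,0.166],"angular":[0.1,-42.2,0.1]},
  {"xyz":[-0.019,-0.005,0.183],"angular":[0.1,-46.5,0.1]},
  {"xyz":[-0.021,-0.006,0.2],"angular":[0.1,-50.7,0.1]},
], hand=0.85)

```text
clock: 21.9
position: [0.5096, -0.332, 0.0891]
ee_rot: [0.431, 0.78, -0.223, 0.395]
ft_force: [-0.4, -1.5, -1.0]
grip_width: 0.849
grasp_force: 0.0
```

Request:
carry_out([
  {"xyz":[0.012,0,0.012],"angular":[0,-4.2,0]},
  {"xyz":[0.012,0,0.012],"angular":[0,-4.2,0]},
  {"xyz":[0.012,0,0.012],"angular":[0,-4.2,0]},
])

```text
clock: 22.2
position: [0.5097, -0.3338, 0.0712]
ee_rot: [0.423, 0.767, -0.239, 0.42]
ft_force: [-0.2, 0.5, 0.2]
grip_width: 0.852
grasp_force: 0.0
```

```bash
sed -i 's/^route.*/route((q,F),step=.02)/' t10.py; python3 t10.py
```

```text
t 22.2 [0.47, 0.33, -0.37, 2.33, 1.89, 0.87, -0.93] p [0.5097, -0.3338, 0.0712] F [-0.2  0.5  0.2] g 0.852 0.0
  wp [0.542, -0.375, 0.056] n 3 q [0.51, 0.44, -0.32, 2.25, 2.07, 0.87, -1.01] e 0.0 margin 0.17
[{"xyz": [-0.005, 0.002, 0.017], "angular": [-0.4, -0.7, 0.1]}, {"xyz": [-0.01, 0.004, 0.035], "angular": [-0.7, -1.5, 0.1]}, {"xyz": [-0.015, 0.006, 0.052], "angular": [-1.1, -2.2, 0.2]}]
```

Request:
carry_out([
  {"xyz":[0,0.005,0.002],"angular":[-1,-2.2,0.2]},
  {"xyz":[-0.005,0.006,0.02],"angular":[-1.1,-2.2,0.2]},
  {"xyz":[-0.01,0.006,0.037],"angular":[-1.1,-2.2,0.2]},
  {"xyz":[-0.015,0.006,0.052],"angular":[-1.1,-2.2,0.2]},
  {"xyz":[-0.015,0.006,0.052],"angular":[-1.1,-2.2,0.2]},
  {"xyz":[-0.015,0.006,0.052],"angular":[-1.1,-2.2,0.2]},
])

```text
clock: 22.8
position: [0.5426, -0.3753, 0.0584]
ee_rot: [0.416, 0.759, -0.239, 0.441]
ft_force: [-0.6, 0.7, -0.2]
grip_width: 0.85
grasp_force: 0.0
```

Request:
carry_out([
  {"xyz":[0,0,0],"angular":[0,0,0]},
  {"xyz":[0,0,0],"angular":[0,0,0]},
  {"xyz":[0,0,0],"angular":[0,0,0]},
  {"xyz":[0,0,0],"angular":[0,0,0]},
  {"xyz":[0,0,0],"angular":[0,0,0]},
  {"xyz":[0,0,0],"angular":[0,0,0]},
], hand=0.4, grip_force=30)

```text
clock: 23.4
position: [0.5428, -0.3744, 0.0577]
ee_rot: [0.415, 0.759, -0.239, 0.441]
ft_force: [-1.9, 2.8, 4.8]
grip_width: 0.507
grasp_force: 32.8
```

```bash
cat > t11.py <<'E'
from go import *
import sys
u=np.array([0,0,1]);F=frame(-1,30,'place');_,p,M=state()
off=M.T@(np.array([.5384,-.3652,.044])-p);print('off',np.round(off,4))
psi=-.5;T,FP=PL,frame(psi,30,'place');t=T-FP@off;print('target',np.round(t,4))
route((p+.045*u,M),(p+[.02,.10,.09],M),(t+[-.01,-.03,.1],frame(-.7,30,'place')),(t+.045*u,FP),step=.03)
np.savez('off.npz',off=off,t=t)
E
python3 t11.py
```

```text
t 23.4 [0.51, 0.44, -0.32, 2.25, 2.07, 0.87, -1.02] p [0.5428, -0.3744, 0.0577] F [-1.9  2.8  4.8] g 0.507 32.8
off [ 0.017   0.0012 -0.002 ]
target [ 0.6688 -0.138   0.0697]
t 23.4 [0.51, 0.44, -0.32, 2.25, 2.07, 0.87, -1.02] p [0.5428, -0.3744, 0.0577] F [-1.9  2.8  4.8] g 0.507 32.8
  wp [0.543, -0.374, 0.103] n 2 q [0.51, 0.33, -0.32, 2.25, 1.96, 0.8, -0.9] e 0.0 margin 0.17
  wp [0.563, -0.274, 0.148] n 4 q [0.38, 0.23, -0.45, 2.24, 1.65, 0.93, -0.74] e 0.0 margin 0.18
  wp [0.659, -0.168, 0.17] n 5 q [0.32, 0.25, -0.51, 2.15, 1.72, 0.81, -0.63] e 0.0 margin 0.27
  wp [0.669, -0.138, 0.115] n 3 q [0.36, 0.33, -0.51, 2.23, 2.09, 0.73, -0.84] e 0.0 margin 0.19
[{"xyz": [-0.02, 0.0, -0.011], "angular": [0.0, 0.0, 0.0]}, {"xyz": [-0.039, 0.0, -0.022], "angular": [0.0, 0.0, 0.0]}, {"xyz": [-0.04, 0.018, -0.044], "angular": [0.0, 0.0, 0.0]}, {"xyz": [-0.04, 0.036, -0.065], "angular": [0.0, 0.0, 0.0]}, {"xyz": [-0.041, 0.053, -0.087], "angular": [0.0, 0.0, 0.0]}, {"xyz": [-0.042, 0.071, -0.108], "angular": [0.0, 0.0, 0.0]}, {"xyz": [-0.042, 0.099, -0.117], "angular": [-2.9, 0.1, -1.7]}, {"xyz": [-0.042, 0.127, -0.125], "angular": [-5.9, 0.1, -3.5]}, {"xyz": [-0.042, 0.154, -0.134], "angular": [-8.8, 0.2, -5.2]}, {"xyz": [-0.042, 0.182, -0.143], "angular": [-11.8, 0.2, -6.9]}, {"xyz": [-0.042, 0.21, -0.151], "angular": [-14.7, 0.3, -8.7]}, {"xyz": [-0.022, 0.218, -0.148], "angular": [-18.0, 0.3, -10.6]}]
[{"xyz": [0.017, 0.01, 0.006], "angular": [-3.3, 0.0, -1.9]}, {"xyz": [0.035, 0.02, 0.013], "angular": [-6.6, 0.0, -3.8]}]
```

Request:
carry_out([
  {"xyz":[-0.01,0,-0.006],"angular":[0,0,0]},
  {"xyz":[-0.025,0,-0.014],"angular":[0,0,0]},
  {"xyz":[-0.039,0,-0.022],"angular":[0,0,0]},
  {"xyz":[-0.042,0.018,-0.044],"angular":[0,0,0]},
  {"xyz":[-0.043,0.036,-0.065],"angular":[0,0,0]},
  {"xyz":[-0.044,0.053,-0.087],"angular":[0,0,0]},
  {"xyz":[-0.045,0.071,-0.108],"angular":[0,0,0]},
  {"xyz":[-0.045,0.099,-0.117],"angular":[-2.9,0.1,-1.7]},
  {"xyz":[-0.045,0.127,-0.125],"angular":[-5.9,0.1,-3.5]},
  {"xyz":[-0.045,0.154,-0.134],"angular":[-8.8,0.2,-5.2]},
  {"xyz":[-0.045,0.182,-0.143],"angular":[-11.8,0.2,-6.9]},
  {"xyz":[-0.045,0.21,-0.151],"angular":[-14.7,0.3,-8.7]},
])

```text
clock: 24.6
position: [0.6613, -0.1684, 0.172]
ee_rot: [0.295, 0.815, -0.171, 0.469]
ft_force: [-0.7, -0.0, -0.7]
grip_width: 0.511
grasp_force: 32.1
```

```bash
cat > t12.py <<'E'
from go import *
u=np.array([0,0,1]);z=np.load('off.npz')
route((z['t']+.075*u,frame(-.5,30,'place')),(z['t']+.006*u,frame(-.5,30,'place')),step=.02)
E
python3 t12.py
```

```text
t 24.6 [0.31, 0.25, -0.5, 2.15, 1.71, 0.81, -0.61] p [0.6613, -0.1684, 0.172] F [-0.7 -0.  -0.7] g 0.511 32.1
  wp [0.669, -0.138, 0.145] n 3 q [0.35, 0.26, -0.5, 2.22, 2.0, 0.67, -0.76] e 0.0 margin 0.2
  wp [0.669, -0.138, 0.076] n 4 q [0.35, 0.43, -0.49, 2.23, 2.19, 0.8, -0.93] e 0.0 margin 0.19
[{"xyz": [0.01, 0.009, 0.001], "angular": [-3.2, -0.0, -1.9]}, {"xyz": [0.02, 0.019, 0.001], "angular": [-6.5, -0.1, -3.7]}, {"xyz": [0.031, 0.028, 0.002], "angular": [-9.7, -0.1, -5.6]}, {"xyz": [0.045, 0.028, 0.01], "angular": [-9.7, -0.1, -5.6]}, {"xyz": [0.06, 0.028, 0.019], "angular": [-9.7, -0.1, -5.6]}, {"xyz": [0.075, 0.028, 0.028], "angular": [-9.7, -0.1, -5.6]}, {"xyz": [0.09, 0.028, 0.036], "angular": [-9.7, -0.1, -5.6]}]
```

Hover above the left post, then check alignment with code from the side/top images.

Request:
carry_out([
  {"xyz":[0.01,0.009,0.001],"angular":[-3.2,0,-1.9]},
  {"xyz":[0.02,0.019,0.001],"angular":[-6.5,-0.1,-3.7]},
  {"xyz":[0.031,0.028,0.002],"angular":[-9.7,-0.1,-5.6]},
  {"xyz":[0.031,0.028,0.002],"angular":[-9.7,-0.1,-5.6]},
  {"xyz":[0.031,0.028,0.002],"angular":[-9.7,-0.1,-5.6]},
])

```text
clock: 25.1
position: [0.6677, -0.1398, 0.1444]
ee_rot: [0.217, 0.838, -0.126, 0.484]
ft_force: [0.3, 0.5, -0.3]
grip_width: 0.509
grasp_force: 32.1
```

```bash
cat > chk.py <<'E'
from go import *; from h import *
def chk(psi,tag,off):
    _,p,M=state();can=p+M@off;print('can by kin',np.round(can,4),'tilt',np.round((M[:,0]*np.cos(np.radians(30))+M[:,2]*.5),3))
    for n in('side','top'):
        f=tag+n;snap(n,f)
        P=np.array([proj(f,can+R.from_euler('z',psi).apply([sx*.022,sy*.022,sz*.032])) for sx in(1,-1) for sy in(1,-1) for sz in(1,-1)])
        h=cv2.cvtColor(cv2.imread('pics/%s.png'%f),cv2.COLOR_BGR2HSV);m=((h[...,0]>8)&(h[...,0]<28)&(h[...,1]>110)&(h[...,2]>50)).astype(np.uint8)
        u,v=map(int,proj(f,can));w=np.argwhere(m[v-18:v+18,u-18:u+18])+[v-18,u-18]
        print(f,'hull u',P[:,0].min().round(1),P[:,0].max().round(1),'v',P[:,1].min().round(1),P[:,1].max().round(1),'mask u',w[:,1].min(),w[:,1].max()+1,'v',w[:,0].min(),w[:,0].max()+1)
    return can
if __name__=='__main__':
    import sys
    chk(float(sys.argv[1]),sys.argv[2],np.load('off.npz')['off'])
E
python3 chk.py -.5 k1; python3 t12.py
```

```text
t 25.1 [0.34, 0.26, -0.49, 2.22, 1.99, 0.68, -0.76] p [0.6677, -0.1398, 0.1444] F [ 0.3  0.5 -0.3] g 0.509 32.1
can by kin [ 0.6594 -0.1338  0.1307] tilt [-0.    -0.001 -1.   ]
side ['img', 'fx', 'fy', 'cx', 'cy', 'extrinsics']
k1side hull u 232.9 251.2 v 172.0 197.2 mask u 234 251 v 172 196
top ['img', 'fx', 'fy', 'cx', 'cy', 'extrinsics']
k1top hull u 320.1 342.2 v 142.3 166.9 mask u 323 343 v 144 165
t 25.2 [0.34, 0.26, -0.49, 2.22, 1.99, 0.68, -0.76] p [0.6681, -0.1395, 0.145] F [ 0.7  0.4 -0.1] g 0.509 32.1
  wp [0.669, -0.138, 0.145] n 1 q [0.35, 0.26, -0.49, 2.22, 2.0, 0.67, -0.76] e 0.0 margin 0.2
  wp [0.669, -0.138, 0.076] n 4 q [0.34, 0.43, -0.49, 2.23, 2.19, 0.8, -0.93] e 0.0 margin 0.19
[{"xyz": [0.0, 0.002, 0.0], "angular": [-0.3, 0.1, -0.2]}, {"xyz": [0.015, 0.002, 0.009], "angular": [-0.3, 0.1, -0.2]}, {"xyz": [0.03, 0.002, 0.017], "angular": [-0.3, 0.1, -0.2]}, {"xyz": [0.045, 0.002, 0.026], "angular": [-0.3, 0.1, -0.2]}, {"xyz": [0.06, 0.002, 0.034], "angular": [-0.3, 0.1, -0.2]}]
```

Consistent to under 1 px. Descend.

Request:
carry_out([
  {"xyz":[0.0,0.001,0.0],"angular":[0,0,0]},
  {"xyz":[0.012,0.001,0.007],"angular":[0,0,0]},
  {"xyz":[0.024,0.001,0.014],"angular":[0,0,0]},
  {"xyz":[0.036,0.001,0.021],"angular":[0,0,0]},
  {"xyz":[0.047,0.001,0.027],"angular":[0,0,0]},
  {"xyz":[0.055,0.001,0.032],"angular":[0,0,0]},
  {"xyz":[0.06,0.001,0.034],"angular":[0,0,0]},
  {"xyz":[0.06,0.001,0.034],"angular":[0,0,0]},
])

```text
clock: 26.0
position: [0.6673, -0.1382, 0.0746]
ee_rot: [0.216, 0.839, -0.125, 0.484]
ft_force: [-0.0, 0.3, -0.4]
grip_width: 0.508
grasp_force: 32.1
```

Request:
carry_out([
  {"xyz":[0.002,0,0.001],"angular":[0,0,0]},
  {"xyz":[0.0035,0,0.002],"angular":[0,0,0]},
  {"xyz":[0.0035,0,0.002],"angular":[0,0,0]},
])

```text
clock: 26.3
position: [0.6675, -0.1384, 0.0714]
ee_rot: [0.216, 0.838, -0.125, 0.484]
ft_force: [-0.0, -0.2, -0.8]
grip_width: 0.507
grasp_force: 32.1
```

Request:
carry_out([
  {"xyz":[0.001,0,0.0005],"angular":[0,0,0]},
  {"xyz":[0.002,0,0.001],"angular":[0,0,0]},
  {"xyz":[0.002,0,0.001],"angular":[0,0,0]},
])

```text
clock: 26.6
position: [0.6676, -0.1384, 0.0697]
ee_rot: [0.216, 0.838, -0.125, 0.485]
ft_force: [-2.4, 0.4, 4.2]
grip_width: 0.513
grasp_force: 32.5
```

Seated as predicted. Release, back off, and check the cans.

Request:
carry_out([
  {"xyz":[-0.001,0,-0.001],"angular":[0,0,0]},
  {"xyz":[-0.001,0,-0.001],"angular":[0,0,0]},
  {"xyz":[-0.001,0,-0.001],"angular":[0,0,0]},
  {"xyz":[-0.001,0,-0.001],"angular":[0,0,0]},
  {"xyz":[-0.001,0,-0.001],"angular":[0,0,0]},
  {"xyz":[0.003,0,-0.013],"angular":[0,0,0]},
  {"xyz":[0.008,0,-0.03],"angular":[0,0,0]},
  {"xyz":[0.014,0,-0.05],"angular":[0,0,0]},
  {"xyz":[0.014,0,-0.055],"angular":[0,0,0]},
  {"xyz":[0.014,0,-0.055],"angular":[0,0,0]},
], hand=0.85)

```text
clock: 27.6
position: [0.6192, -0.1112, 0.0849]
ee_rot: [0.216, 0.838, -0.125, 0.485]
ft_force: [-0.5, -0.1, 0.5]
grip_width: 0.853
grasp_force: 0.0
```

```bash
cat > cans.py <<'E'
from go import *; from h import *
def cans(tag):
    snap('top',tag+'T');snap('side',tag+'S')
    for f in(tag+'T',tag+'S'):
        h=cv2.cvtColor(cv2.imread('pics/%s.png'%f),cv2.COLOR_BGR2HSV)
        m=((h[...,0]>8)&(h[...,0]<28)&(h[...,1]>110)&(h[...,2]>60)).astype(np.uint8)
        n,l,s,c=cv2.connectedComponentsWithStats(m)
        for k in range(1,n):
            if 120<s[k,4]<900: print(f,s[k],np.round(c[k],1))
E
cat > t13.py <<'E'
from cans import *
cans('b')
q0,p,M=state()
qp,F=tcp([.5885,.2167,.024],.532,'pick');pre=qp-.1*F[:,2]
g,e=ik(pre,F,np.array([.54,.14,-.6,2.05,.09,.54,-1.49]),w=.01);print('goal',np.round(g,2),e,pre)
up=q0.copy()
for n in (20,):
    Q=[q0+(g-q0)*a+np.array([0,-.22*np.sin(np.pi*a)**.7,0,0,0,0,0]) for a in np.linspace(0,1,n+1)]
for q in Q[::2]:
    a,A=fk2(q);print(np.round(q,2),np.round(a,3),np.round(A.as_matrix()[:,2],2))
print(max(np.abs(np.diff(Q,axis=0)).max(0)));emit(Q)
E
python3 t13.py
```

```text
top ['img', 'fx', 'fy', 'cx', 'cy', 'extrinsics']
side ['img', 'fx', 'fy', 'cx', 'cy', 'extrinsics']
bT [321 152  17  18 180] [329. 160.]
bT [211 170  21  23 276] [221.  180.6]
bT [168 199  18  23 295] [176.5 210.4]
bS [235 191  16  23 247] [241.4 201.8]
bS [214 263  26  24 525] [226.2 274.6]
bS [231 301  27  26 633] [243.9 313.6]
t 27.7 [0.3, 0.34, -0.54, 2.34, 2.1, 0.84, -0.96] p [0.6199, -0.112, 0.0848] F [ 0.2 -0.1 -0. ] g 0.852 0.0
goal [ 0.43  0.1  -0.81  2.17 -0.03  0.38 -1.36] 0.0001068702538630211 [0.53808503 0.18702541 0.10114806]
[ 0.3   0.34 -0.54  2.34  2.1   0.84 -0.96] [ 0.62  -0.11   0.085] [ 0.76 -0.42 -0.5 ]
[ 0.32  0.22 -0.56  2.32  1.89  0.8  -1.  ] [ 0.612 -0.12   0.129] [ 0.72 -0.47 -0.51]
[ 0.33  0.14 -0.59  2.3   1.68  0.75 -1.04] [ 0.598 -0.117  0.144] [ 0.68 -0.48 -0.55]
[ 0.34  0.08 -0.62  2.29  1.46  0.7  -1.08] [ 0.583 -0.102  0.15 ] [ 0.64 -0.46 -0.61]
[ 0.36  0.03 -0.65  2.27  1.25  0.66 -1.12] [ 0.57  -0.077  0.148] [ 0.61 -0.41 -0.68]
[ 0.37  0.   -0.67  2.25  1.03  0.61 -1.16] [ 0.56  -0.044  0.142] [ 0.58 -0.34 -0.75]
[ 0.38 -0.01 -0.7   2.24  0.82 
[... 994 characters left out ...]
z": [-0.007, 0.029, -0.102], "angular": [11.0, 15.8, 63.4]}, {"xyz": [0.003, 0.044, -0.112], "angular": [11.9, 18.8, 69.6]}, {"xyz": [0.013, 0.061, -0.121], "angular": [12.9, 21.9, 75.9]}]
[{"xyz": [0.021, -0.009, -0.004], "angular": [2.0, 2.8, 6.2]}, {"xyz": [0.043, -0.017, -0.008], "angular": [4.3, 5.6, 12.5]}, {"xyz": [0.065, -0.024, -0.012], "angular": [6.7, 8.3, 18.8]}, {"xyz": [0.088, -0.031, -0.016], "angular": [9.4, 10.9, 25.1]}, {"xyz": [0.112, -0.038, -0.021], "angular": [12.4, 13.3, 31.6]}, {"xyz": [0.135, -0.044, -0.025], "angular": [15.6, 15.5, 38.2]}, {"xyz": [0.158, -0.05, -0.028], "angular": [19.3, 17.5, 44.9]}, {"xyz": [0.181, -0.062, -0.027], "angular": [24.3, 18.8, 51.9]}]
```

Request:
carry_out([
  {"xyz":[-0.026,-0.007,-0.013],"angular":[1.8,-0.6,6.4]},
  {"xyz":[-0.037,-0.013,-0.023],"angular":[3.4,0.1,12.7]},
  {"xyz":[-0.042,-0.016,-0.034],"angular":[4.8,1.2,19.0]},
  {"xyz":[-0.043,-0.017,-0.044],"angular":[6.0,2.6,25.4]},
  {"xyz":[-0.042,-0.015,-0.054],"angular":[7.0,4.2,31.7]},
  {"xyz":[-0.038,-0.011,-0.063],"angular":[7.9,6.1,38.1]},
  {"xyz":[-0.032,-0.004,-0.073],"angular":[8.7,8.2,44.4]},
  {"xyz":[-0.025,0.005,-0.083],"angular":[9.4,10.5,50.8]},
  {"xyz":[-0.016,0.016,-0.092],"angular":[10.2,13.1,57.1]},
  {"xyz":[-0.007,0.029,-0.102],"angular":[11.0,15.8,63.4]},
  {"xyz":[0.003,0.044,-0.112],"angular":[11.9,18.8,69.6]},
  {"xyz":[0.013,0.061,-0.121],"angular":[12.9,21.9,75.9]},
])

```text
clock: 28.9
position: [0.552, -0.0042, 0.1338]
ee_rot: [0.751, 0.581, 0.152, 0.276]
ft_force: [-0.3, -0.2, -0.8]
grip_width: 0.853
grasp_force: 0.0
```

Request:
carry_out([
  {"xyz":[0.021,-0.009,-0.004],"angular":[2.0,2.8,6.2]},
  {"xyz":[0.043,-0.017,-0.008],"angular":[4.3,5.6,12.5]},
  {"xyz":[0.065,-0.024,-0.012],"angular":[6.7,8.3,18.8]},
  {"xyz":[0.088,-0.031,-0.016],"angular":[9.4,10.9,25.1]},
  {"xyz":[0.112,-0.038,-0.021],"angular":[12.4,13.3,31.6]},
  {"xyz":[0.135,-0.044,-0.025],"angular":[15.6,15.5,38.2]},
  {"xyz":[0.158,-0.05,-0.028],"angular":[19.3,17.5,44.9]},
  {"xyz":[0.181,-0.062,-0.027],"angular":[24.3,18.8,51.9]},
  {"xyz":[0.181,-0.062,-0.027],"angular":[24.3,18.8,51.9]},
], hand=1)

```text
clock: 29.8
position: [0.5378, 0.1859, 0.0999]
ee_rot: [0.933, 0.252, 0.248, -0.07]
ft_force: [-1.0, 1.0, -0.4]
grip_width: 0.998
grasp_force: 0.0
```

```bash
cat > t14.py <<'E'
from go import *
qp,F=tcp([.5885,.2167,.024],.532,'pick');print(np.round(qp,4));route((qp,F),step=.025)
E
python3 t14.py; python3 -c "
from h import *
snap('wrist','w6')"
```

```text
[0.5812 0.2124 0.0145]
t 29.8 [0.34, 0.09, -0.71, 2.18, -0.08, 0.38, -1.32] p [0.5378, 0.1859, 0.0999] F [-1.   1.  -0.4] g 0.998 0.0
  wp [0.581, 0.212, 0.015] n 4 q [0.0, 0.33, -0.42, 2.12, 0.25, 0.2, -1.63] e 0.0 margin 0.14
[{"xyz": [0.0, -0.0, 0.025], "angular": [-0.0, 0.0, -0.1]}, {"xyz": [0.001, -0.0, 0.05], "angular": [-0.1, 0.0, -0.1]}, {"xyz": [0.001, -0.0, 0.075], "angular": [-0.1, 0.1, -0.2]}, {"xyz": [0.001, -0.001, 0.099], "angular": [-0.2, 0.1, -0.3]}]
wrist ['img', 'fx', 'fy', 'cx', 'cy', 'extrinsics']
```

View pics/w6.png

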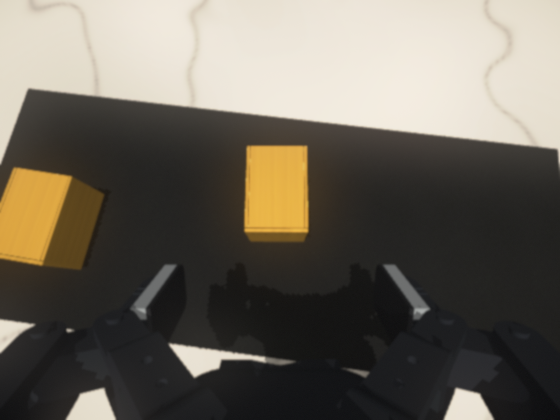

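Wrist view: can2's top spans (246,146) to (308,232), centred between the pads at column 277. can3's top corners are at (13,168), (72,176) and (45,264). Descend and grip.

Request:
carry_out([
  {"xyz":[0.0,0,0.03],"angular":[0,0,0]},
  {"xyz":[0.001,0,0.06],"angular":[0,0,0]},
  {"xyz":[0.001,-0.001,0.085],"angular":[0,0,0]},
  {"xyz":[0.001,-0.001,0.096],"angular":[0,0,0]},
  {"xyz":[0.001,-0.001,0.098],"angular":[0,0,0]},
  {"xyz":[0.001,-0.001,0.098],"angular":[0,0,0]},
  {"xyz":[0.001,-0.001,0.098],"angular":[0,0,0]},
])

```text
clock: 30.55
position: [0.5807, 0.2112, 0.0176]
ee_rot: [0.932, 0.254, 0.25, -0.068]
ft_force: [0.2, 1.0, -0.0]
grip_width: 0.999
grasp_force: 0.0
```

Request:
carry_out([
  {"xyz":[0,0,0],"angular":[0,0,0]},
  {"xyz":[0,0,0],"angular":[0,0,0]},
  {"xyz":[0,0,0],"angular":[0,0,0]},
  {"xyz":[0,0,0],"angular":[0,0,0]},
  {"xyz":[0,0,0],"angular":[0,0,0]},
  {"xyz":[0,0,0],"angular":[0,0,0]},
  {"xyz":[0,0,0],"angular":[0,0,0]},
], hand=0.4, grip_force=30)

```text
clock: 31.25
position: [0.5806, 0.2114, 0.0171]
ee_rot: [0.932, 0.254, 0.25, -0.068]
ft_force: [-3.4, -2.8, 7.5]
grip_width: 0.51
grasp_force: 31.3
```

```bash
cat > t15.py <<'E'
from go import *; from h import *
import sys
cx=np.array(eval(sys.argv[1]));yaw=float(sys.argv[2])   # can centre before grip
q0,p,M=state()
a=np.array([np.cos(yaw),np.sin(yaw),0]);y=np.cross(np.array([0,0,1]),a)
off=M.T@(cx-p);off[1]=0;np.savez('off.npz',off=off);print('off',np.round(off,4),'nominal',np.round(frame(0,30,'pick').T@(-GA*np.array([1,0,0])+GD*np.array([0,0,1]))-[0,0,.019],4))
# lift straight, then joint path to above the stub's near side
L=p+[0,0,.13];ql,e=ik(L,M,q0,w=.003);print('lift',np.round(ql,2),np.round(M.T@(L-p),3))
FP=frame(-1,30,'place');t=STUB-FP@off;B=t+[.02,.10,.09]
g,e=ik(B,FP,np.array([.4,.23,-.45,2.24,1.66,.93,-.75]),w=.01);print('B',np.round(B,3),np.round(g,2),round(e,4))
n=int(sys.argv[3]);Q=[ql+(g-ql)*s+np.array([0,-.15*np.sin(np.pi*s),0,0,0,0,0]) for s in np.linspace(0,1,n+1)]
for q in Q[::3]:
    b,A=fk2(q);c=b+A.as_matrix()@off;print(np.round(q,2),np.round(b,3),'can',np.round(c,3))
print(np.abs(np.diff(Q,axis=0)).max(0).round(2),[round(float(max(np.linalg.norm(fk2(Q[i+1])[0]-fk2(Q[i])[0]) for i in range(n))),3)]);emit(Q)
E
python3 - <<'E'
from h import *
np.set_printoptions(precision=4,suppress=True)
for c in [[(247,146),(307,146),(308,232),(245,232)],[(13,168),(72,176),(45,264),(-10,258)]]:
    P=np.array([atz('w6',*p,.046) for p in c]);ax=(P[0]+P[1]-P[2]-P[3])/2;print(P.mean(0),np.linalg.norm(ax),np.linalg.norm(P[0]-P[1]),np.arctan2(ax[1],ax[0]))
E
python3 t15.py "[.5885,.2167,.024]" .532 26
```

```text
[0.5877 0.2183 0.046 ] 0.06325737036067476 0.0434821376420918 0.5267287688526848
[0.4851 0.3549 0.046 ] 0.06320955871147095 0.043767922409662395 0.44567730235423636
t 31.25 [0.06, 0.34, -0.47, 2.12, 0.31, 0.21, -1.68] p [0.5806, 0.2114, 0.0171] F [-3.4 -2.8  7.5] g 0.51 31.3
off [ 0.0117  0.     -0.0012] nominal [ 0.0121  0.     -0.0039]
lift [ 0.16  0.11 -0.56  2.03 -0.03  0.5  -1.4 ] [ 0.065 -0.    -0.113]
B [ 0.562 -0.271  0.144] [ 0.38  0.24 -0.46  2.24  1.64  0.94 -0.74] 0.0
[ 0.16  0.11 -0.56  2.03 -0.03  0.5  -1.4 ] [0.581 0.211 0.147] can [0.589 0.216 0.154]
[ 0.19  0.07 -0.55  2.06  0.16  0.55 -1.32] [0.578 0.148 0.146] can [0.586 0.156 0.152]
[ 0.21  0.04 -0.54  2.08  0.36  0.6  -1.25] [0.577 0.082 0.149] can [0.583 0.092 0.153]
[ 0.24  0.02 -0.53  2.1   0.55  0.65 -1.17] [0.574 0.016 0.154] can [0.579 0.026 0.156]
[ 0.26  0.02 -0.52  2.13  0.74  0.7  -1.1 ] [ 0.571 -0.049  0.159] can [ 0.575 -0.038  0.158]
[ 0.29  0.04 -0.5   2.15  0.94  0.75 -1.02] [ 0.567 -0.11   0.162] can [ 0.569 -0.099  0.158]
[ 0.31  0.08 -0.49  2.17  1.13  0.81 -0.95] [ 0.563 -0.165  0.161] can [ 0.
[... 1262 characters left out ...]
6, 0.02], "angular": [-2.8, -10.2, -15.8]}, {"xyz": [-0.093, 0.019, 0.026], "angular": [-3.0, -12.7, -19.9]}, {"xyz": [-0.11, 0.022, 0.031], "angular": [-3.2, -15.2, -23.9]}, {"xyz": [-0.125, 0.025, 0.037], "angular": [-3.2, -17.5, -28.0]}, {"xyz": [-0.14, 0.027, 0.042], "angular": [-3.1, -19.8, -32.2]}, {"xyz": [-0.153, 0.029, 0.048], "angular": [-2.9, -22.0, -36.4]}, {"xyz": [-0.166, 0.031, 0.054], "angular": [-2.6, -24.1, -40.6]}, {"xyz": [-0.177, 0.032, 0.061], "angular": [-2.3, -26.1, -44.9]}, {"xyz": [-0.187, 0.034, 0.067], "angular": [-2.0, -28.0, -49.1]}]
[{"xyz": [-0.003, -0.005, 0.009], "angular": [-0.0, -1.7, -4.3]}, {"xyz": [-0.006, -0.009, 0.018], "angular": [-0.1, -3.3, -8.7]}]
```

Request:
carry_out([
  {"xyz":[0.006,0,-0.01],"angular":[0,0,0]},
  {"xyz":[0.018,0,-0.032],"angular":[0,0,0]},
  {"xyz":[0.032,0,-0.056],"angular":[0,0,0]},
  {"xyz":[0.045,0,-0.08],"angular":[0,0,0]},
  {"xyz":[0.058,0,-0.101],"angular":[0,0,0]},
  {"xyz":[0.065,0,-0.113],"angular":[0,0,0]},
  {"xyz":[0.065,0,-0.113],"angular":[0,0,0]},
])

```text
clock: 31.95
position: [0.5813, 0.2115, 0.1491]
ee_rot: [0.932, 0.254, 0.251, -0.068]
ft_force: [-0.3, -0.1, -0.6]
grip_width: 0.509
grasp_force: 30.8
```

Request:
carry_out([
  {"xyz":[-0.01,0.017,-0.005],"angular":[-2.3,-1.2,-4.3]},
  {"xyz":[-0.02,0.035,-0.01],"angular":[-4.6,-2.6,-8.5]},
  {"xyz":[-0.03,0.053,-0.016],"angular":[-6.9,-4.1,-12.7]},
  {"xyz":[-0.04,0.072,-0.022],"angular":[-9.2,-5.7,-16.8]},
  {"xyz":[-0.049,0.09,-0.029],"angular":[-11.4,-7.5,-20.8]},
  {"xyz":[-0.059,0.109,-0.036],"angular":[-13.6,-9.4,-24.8]},
  {"xyz":[-0.068,0.128,-0.043],"angular":[-15.7,-11.6,-28.6]},
  {"xyz":[-0.078,0.147,-0.051],"angular":[-17.7,-13.8,-32.5]},
  {"xyz":[-0.087,0.166,-0.058],"angular":[-19.6,-16.3,-36.2]},
  {"xyz":[-0.097,0.184,-0.066],"angular":[-21.3,-18.8,-39.9]},
  {"xyz":[-0.106,0.202,-0.073],"angular":[-22.9,-21.5,-43.6]},
  {"xyz":[-0.116,0.22,-0.08],"angular":[-24.4,-24.4,-47.1]},
])

```text
clock: 33.15
position: [0.5701, -0.0502, 0.1569]
ee_rot: [0.778, 0.553, 0.105, 0.281]
ft_force: [0.1, 0.1, -1.0]
grip_width: 0.51
grasp_force: 30.8
```

Request:
carry_out([
  {"xyz":[-0.02,0.005,0.005],"angular":[-1.0,-2.6,-3.9]},
  {"xyz":[-0.039,0.009,0.01],"angular":[-1.7,-5.1,-7.9]},
  {"xyz":[-0.058,0.013,0.015],"angular":[-2.3,-7.7,-11.8]},
  {"xyz":[-0.076,0.016,0.02],"angular":[-2.8,-10.2,-15.8]},
  {"xyz":[-0.093,0.019,0.026],"angular":[-3.0,-12.7,-19.9]},
  {"xyz":[-0.11,0.022,0.031],"angular":[-3.2,-15.2,-23.9]},
  {"xyz":[-0.125,0.025,0.037],"angular":[-3.2,-17.5,-28.0]},
  {"xyz":[-0.14,0.027,0.042],"angular":[-3.1,-19.8,-32.2]},
  {"xyz":[-0.153,0.029,0.048],"angular":[-2.9,-22.0,-36.4]},
  {"xyz":[-0.166,0.031,0.054],"angular":[-2.6,-24.1,-40.6]},
  {"xyz":[-0.177,0.032,0.061],"angular":[-2.3,-26.1,-44.9]},
  {"xyz":[-0.187,0.034,0.067],"angular":[-2.0,-28.0,-49.1]},
])

```text
clock: 34.35
position: [0.5599, -0.2505, 0.1469]
ee_rot: [0.477, 0.74, -0.196, 0.432]
ft_force: [-0.4, -0.7, -0.8]
grip_width: 0.512
grasp_force: 30.8
```

```bash
cat > t16.py <<'E'
from go import *
off=np.load('off.npz')['off'];F=frame(-1,30,'place');u=np.array([0,0,1]);t=np.array([.5385,-.3652,.044])-F@off;print('seat tcp',np.round(t,4))
route((t+[.02,.10,.09],F),(t+.042*u,F),step=.03)
E
python3 t16.py
```

```text
seat tcp [ 0.5422 -0.371   0.0535]
t 34.35 [0.37, 0.2, -0.48, 2.22, 1.52, 0.92, -0.8] p [0.5599, -0.2505, 0.1469] F [-0.4 -0.7 -0.8] g 0.512 30.8
  wp [0.562, -0.271, 0.144] n 2 q [0.37, 0.24, -0.45, 2.24, 1.64, 0.94, -0.75] e 0.0 margin 0.18
  wp [0.542, -0.371, 0.096] n 4 q [0.51, 0.34, -0.33, 2.26, 1.96, 0.82, -0.91] e 0.0 margin 0.16
[{"xyz": [-0.004, -0.004, 0.009], "angular": [-0.1, -1.7, -4.2]}, {"xyz": [-0.009, -0.008, 0.017], "angular": [-0.2, -3.4, -8.4]}, {"xyz": [-0.011, -0.026, 0.039], "angular": [-0.2, -3.4, -8.4]}, {"xyz": [-0.014, -0.043, 0.061], "angular": [-0.2, -3.4, -8.4]}, {"xyz": [-0.017, -0.061, 0.083], "angular": [-0.2, -3.4, -8.4]}, {"xyz": [-0.019, -0.078, 0.105], "angular": [-0.2, -3.4, -8.4]}]
```

Request:
carry_out([
  {"xyz":[-0.004,-0.004,0.009],"angular":[-0.1,-1.7,-4.2]},
  {"xyz":[-0.009,-0.008,0.017],"angular":[-0.2,-3.4,-8.4]},
  {"xyz":[-0.011,-0.026,0.039],"angular":[-0.2,-3.4,-8.4]},
  {"xyz":[-0.014,-0.043,0.061],"angular":[-0.2,-3.4,-8.4]},
  {"xyz":[-0.017,-0.061,0.083],"angular":[-0.2,-3.4,-8.4]},
  {"xyz":[-0.019,-0.078,0.105],"angular":[-0.2,-3.4,-8.4]},
  {"xyz":[-0.019,-0.078,0.105],"angular":[-0.2,-3.4,-8.4]},
  {"xyz":[-0.019,-0.078,0.105],"angular":[-0.2,-3.4,-8.4]},
])

```text
clock: 35.15
position: [0.5419, -0.3704, 0.0952]
ee_rot: [0.417, 0.759, -0.239, 0.439]
ft_force: [-0.3, -0.1, -1.3]
grip_width: 0.513
grasp_force: 30.8
```

```bash
python3 chk.py -1. k2; cat > t17.py <<'E'
from go import *
off=np.load('off.npz')['off'];F=frame(-1,30,'place');u=np.array([0,0,1]);t=np.array([.5385,-.3652,.044])-F@off
route((t+.042*u,F),(t+.005*u,F),step=.012)
E
python3 t17.py
```

```text
t 35.15 [0.5, 0.34, -0.33, 2.26, 1.96, 0.82, -0.91] p [0.5419, -0.3704, 0.0952] F [-0.3 -0.1 -1.3] g 0.513 30.8
can by kin [ 0.5382 -0.3646  0.0856] tilt [ 0.002  0.003 -1.   ]
side ['img', 'fx', 'fy', 'cx', 'cy', 'extrinsics']
k2side hull u 285.0 300.4 v 161.0 182.5 mask u 287 300 v 163 182
top ['img', 'fx', 'fy', 'cx', 'cy', 'extrinsics']
k2top hull u 388.6 414.2 v 186.5 208.7 mask u 392 414 v 189 207
t 35.25 [0.5, 0.34, -0.33, 2.25, 1.96, 0.82, -0.91] p [0.5433, -0.3694, 0.0964] F [-0.1  0.9 -0.9] g 0.508 30.8
  wp [0.542, -0.371, 0.096] n 1 q [0.5, 0.34, -0.32, 2.26, 1.96, 0.81, -0.91] e 0.0 margin 0.16
  wp [0.542, -0.371, 0.059] n 4 q [0.5, 0.43, -0.32, 2.25, 2.05, 0.87, -1.01] e 0.0 margin 0.17
[{"xyz": [0.0, -0.002, 0.001], "angular": [0.1, 0.0, -0.3]}, {"xyz": [0.008, -0.002, 0.006], "angular": [0.1, 0.0, -0.3]}, {"xyz": [0.016, -0.002, 0.01], "angular": [0.1, 0.0, -0.3]}, {"xyz": [0.024, -0.002, 0.015], "angular": [0.1, 0.0, -0.3]}, {"xyz": [0.032, -0.002, 0.02], "angular": [0.1, 0.0, -0.3]}]
```

Request:
carry_out([
  {"xyz":[0.008,-0.001,0.005],"angular":[0,0,0]},
  {"xyz":[0.016,-0.001,0.009],"angular":[0,0,0]},
  {"xyz":[0.024,-0.001,0.014],"angular":[0,0,0]},
  {"xyz":[0.029,-0.001,0.017],"angular":[0,0,0]},
  {"xyz":[0.032,-0.001,0.018],"angular":[0,0,0]},
  {"xyz":[0.032,-0.001,0.018],"angular":[0,0,0]},
])

```text
clock: 35.85
position: [0.5416, -0.3707, 0.0594]
ee_rot: [0.417, 0.759, -0.239, 0.439]
ft_force: [0.3, -0.3, -1.1]
grip_width: 0.509
grasp_force: 30.9
```

Request:
carry_out([
  {"xyz":[0.001,0,0.0005],"angular":[0,0,0]},
  {"xyz":[0.0025,0,0.0015],"angular":[0,0,0]},
  {"xyz":[0.0025,0,0.0015],"angular":[0,0,0]},
])

```text
clock: 36.15
position: [0.5419, -0.371, 0.0573]
ee_rot: [0.417, 0.758, -0.239, 0.44]
ft_force: [0.8, -0.9, 0.0]
grip_width: 0.511
grasp_force: 30.9
```

Request:
carry_out([
  {"xyz":[0.001,0,0.0005],"angular":[0,0,0]},
  {"xyz":[0.0018,0,0.001],"angular":[0,0,0]},
  {"xyz":[0.0018,0,0.001],"angular":[0,0,0]},
])

```text
clock: 36.45
position: [0.5423, -0.3714, 0.0566]
ee_rot: [0.417, 0.758, -0.24, 0.441]
ft_force: [-3.0, 2.5, 7.5]
grip_width: 0.51
grasp_force: 31.7
```

Request:
carry_out([
  {"xyz":[-0.001,0,0],"angular":[0,0,0]},
  {"xyz":[-0.001,0,0],"angular":[0,0,0]},
  {"xyz":[-0.001,0,0],"angular":[0,0,0]},
  {"xyz":[-0.001,0,0],"angular":[0,0,0]},
  {"xyz":[-0.001,0,0],"angular":[0,0,0]},
  {"xyz":[0.004,0,-0.013],"angular":[0,0,0]},
  {"xyz":[0.012,0.0,-0.034],"angular":[0,0,0]},
  {"xyz":[0.02,0.0,-0.052],"angular":[0,0,0]},
  {"xyz":[0.02,0.0,-0.052],"angular":[0,0,0]},
  {"xyz":[0.02,0.0,-0.052],"angular":[0,0,0]},
], hand=0.85)

```text
clock: 37.45
position: [0.5123, -0.3239, 0.064]
ee_rot: [0.417, 0.759, -0.239, 0.44]
ft_force: [0.7, -0.6, 0.2]
grip_width: 0.85
grasp_force: 0.0
```

Request:
carry_out([
  {"xyz":[-0.019,0,-0.016],"angular":[0,6.1,0]},
  {"xyz":[-0.039,0,-0.032],"angular":[0,12.2,0]},
  {"xyz":[-0.059,0,-0.048],"angular":[0,18.3,0]},
  {"xyz":[-0.078,0,-0.064],"angular":[0,24.4,0]},
  {"xyz":[-0.098,0,-0.08],"angular":[0,30.5,0]},
  {"xyz":[-0.117,0,-0.095],"angular":[0,36.6,0]},
  {"xyz":[-0.137,0,-0.111],"angular":[0,42.7,0]},
  {"xyz":[-0.156,0,-0.127],"angular":[0,48.8,0]},
  {"xyz":[-0.176,0,-0.143],"angular":[0,54.9,0]},
  {"xyz":[-0.176,0,-0.143],"angular":[0,54.9,0]},
  {"xyz":[-0.176,0,-0.143],"angular":[0,54.9,0]},
], hand=0)

```text
clock: 38.55
position: [0.4918, -0.2987, 0.288]
ee_rot: [0.483, 0.875, -0.019, 0.039]
ft_force: [-0.9, -0.7, -1.0]
grip_width: -0.002
grasp_force: 0.0
```

```bash
python3 - <<'E'
from cans import *
cans('d')
h=cv2.cvtColor(cv2.imread('pics/s3.png'),cv2.COLOR_BGR2HSV);m=((h[...,0]>8)&(h[...,0]<28)&(h[...,1]>110)&(h[...,2]>60)).astype(np.uint8)
n,l,s,c=cv2.connectedComponentsWithStats(m);print('s3',[(s[k],c[k].round(1)) for k in range(1,n) if 120<s[k,4]<900])
E
python3 t9.py
```

```text
top ['img', 'fx', 'fy', 'cx', 'cy', 'extrinsics']
side ['img', 'fx', 'fy', 'cx', 'cy', 'extrinsics']
dT [320 152  18  18 189] [328.7 160.3]
dT [167 199  19  24 300] [176.6 210.6]
dS [286 171  14  20 226] [292.6 180.5]
dS [235 191  16  23 305] [242.6 202.1]
dS [231 301  27  26 635] [243.9 313.5]
s3 [(array([286, 171,  14,  20, 234], dtype=int32), array([292.9, 180.5])), (array([214, 263,  26,  24, 527], dtype=int32), array([226.1, 274.6])), (array([231, 301,  27,  26, 633], dtype=int32), array([243.8, 313.6]))]
t 38.65 [0.71, 0.15, -0.31, 1.58, 0.1, 1.35, 0.95] p [0.4918, -0.2957, 0.2867] F [ 0.2  1.3 -1.5] g 0.003 0.0
  wp [0.538, -0.364, 0.258] n 2 q [0.72, 0.33, -0.28, 1.42, 0.14, 1.33, 1.0] e 0.0 margin 0.73
  wp [0.538, -0.364, 0.153] n 3 q [0.72, 0.39, -0.28, 1.56, 0.17, 1.13, 0.97] e 0.0 margin 0.86
[{"xyz": [-0.04, 0.001, 0.018], "angular": [0.1, 0.1, -0.2]}, {"xyz": [-0.079, 0.003, 0.036], "angular": [0.2, 0.2, -0.3]}, {"xyz": [-0.076, 0.003, 0.071], "angular": [0.2, 0.2, -0.3]}, {"xyz": [-0.073, 0.003, 0.106], "angular": [0.2, 0.2, -0.3]}, {"xyz": [-0.07, 0.002, 0.141], "angular": [0.2, 0.2, -0.3]}]
```

can2 sits exactly where can1 did. Press.

Request:
carry_out([
  {"xyz":[-0.04,0.001,0.018],"angular":[0,0,0]},
  {"xyz":[-0.076,0.003,0.034],"angular":[0,0,0]},
  {"xyz":[-0.079,0.003,0.04],"angular":[0,0,0]},
  {"xyz":[-0.078,0.003,0.052],"angular":[0,0,0]},
  {"xyz":[-0.077,0.003,0.064],"angular":[0,0,0]},
  {"xyz":[-0.076,0.003,0.08],"angular":[0,0,0]},
  {"xyz":[-0.075,0.003,0.096],"angular":[0,0,0]},
  {"xyz":[-0.073,0.003,0.112],"angular":[0,0,0]},
  {"xyz":[-0.071,0.003,0.126],"angular":[0,0,0]},
  {"xyz":[-0.07,0.003,0.136],"angular":[0,0,0]},
  {"xyz":[-0.07,0.003,0.143],"angular":[0,0,0]},
  {"xyz":[-0.07,0.003,0.143],"angular":[0,0,0]},
])

```text
clock: 39.85
position: [0.5392, -0.3614, 0.1507]
ee_rot: [0.48, 0.876, -0.02, 0.04]
ft_force: [-2.0, 3.3, 3.1]
grip_width: -0.0
grasp_force: 1.7
```

Request:
carry_out([
  {"xyz":[0,0,0.002],"angular":[0,0,0]},
  {"xyz":[0,0,0.005],"angular":[0,0,0]},
  {"xyz":[0,0,0.005],"angular":[0,0,0]},
])

```text
clock: 40.15
position: [0.5399, -0.3623, 0.1465]
ee_rot: [0.48, 0.876, -0.02, 0.041]
ft_force: [-1.2, 2.8, 4.1]
grip_width: -0.003
grasp_force: 1.7
```

Request:
carry_out([
  {"xyz":[0,0,0.001],"angular":[0,0,0]},
  {"xyz":[0,0,0.003],"angular":[0,0,0]},
  {"xyz":[0,0,0.003],"angular":[0,0,0]},
])

```text
clock: 40.45
position: [0.54, -0.3627, 0.1435]
ee_rot: [0.48, 0.876, -0.02, 0.041]
ft_force: [-0.2, 2.5, 4.0]
grip_width: 0.004
grasp_force: 1.8
```

Request:
carry_out([
  {"xyz":[0,0,0.001],"angular":[0,0,0]},
  {"xyz":[0,0,0.0015],"angular":[0,0,0]},
  {"xyz":[0,0,0.0015],"angular":[0,0,0]},
])

```text
clock: 40.75
position: [0.5401, -0.3628, 0.1427]
ee_rot: [0.48, 0.876, -0.02, 0.041]
ft_force: [-2.6, 3.6, 7.6]
grip_width: 0.006
grasp_force: 3.7
```

Request:
carry_out([
  {"xyz":[0,0,0.0004],"angular":[0,0,0]},
  {"xyz":[0,0,0.0004],"angular":[0,0,0]},
  {"xyz":[0,0,0.0004],"angular":[0,0,0]},
  {"xyz":[0,0,0.0004],"angular":[0,0,0]},
  {"xyz":[0,0,0.0004],"angular":[0,0,0]},
  {"xyz":[0,0,0.0004],"angular":[0,0,0]},
  {"xyz":[0,0,0.0004],"angular":[0,0,0]},
  {"xyz":[0,0,0.0004],"angular":[0,0,0]},
  {"xyz":[0,0,0.0004],"angular":[0,0,0]},
  {"xyz":[0,0,0.0004],"angular":[0,0,0]},
  {"xyz":[0,0,0.0004],"angular":[0,0,0]},
  {"xyz":[0,0,0.0004],"angular":[0,0,0]},
])

```text
clock: 41.95
position: [0.5401, -0.3629, 0.1426]
ee_rot: [0.48, 0.876, -0.02, 0.041]
ft_force: [-3.3, 5.6, 10.2]
grip_width: -0.004
grasp_force: 5.0
```

Request:
carry_out([
  {"xyz":[0,0,-0.008],"angular":[0,0,0]},
  {"xyz":[-0.002,0,-0.02],"angular":[0,0,0]},
  {"xyz":[-0.003,0,-0.035],"angular":[0,0,0]},
  {"xyz":[-0.004,0,-0.05],"angular":[0,0,0]},
  {"xyz":[-0.006,0,-0.07],"angular":[0,0,0]},
  {"xyz":[-0.008,0,-0.09],"angular":[0,0,0]},
  {"xyz":[-0.01,0,-0.11],"angular":[0,0,0]},
  {"xyz":[-0.01,0,-0.12],"angular":[0,0,0]},
  {"xyz":[0.03,0,-0.138],"angular":[0,0,0]},
  {"xyz":[0.068,0,-0.145],"angular":[0,0,0]},
  {"xyz":[0.068,0,-0.145],"angular":[0,0,0]},
])

```text
clock: 43.05
position: [0.495, -0.2915, 0.2814]
ee_rot: [0.479, 0.877, -0.02, 0.041]
ft_force: [0.7, -0.6, -0.0]
grip_width: -0.002
grasp_force: 0.0
```

```bash
cat > t10.py <<'E'
from go import *
u=np.array([0,0,1]);h=np.array([np.cos(-1),np.sin(-1),0]);F=frame(-1,30,'place');q=np.array([.5423,-.3722,.0572])
route((q-.055*h+.012*u,F),(q,F),step=.025)
E
python3 t10.py
```

```text
t 43.05 [0.71, 0.15, -0.32, 1.58, 0.1, 1.34, 0.95] p [0.495, -0.2915, 0.2814] F [ 0.7 -0.6 -0. ] g -0.002 0.0
  wp [0.513, -0.326, 0.069] n 13 q [0.46, 0.36, -0.38, 2.35, 1.96, 0.92, -1.01] e 0.0 margin 0.07
  wp [0.542, -0.372, 0.057] n 3 q [0.51, 0.44, -0.33, 2.25, 2.06, 0.87, -1.01] e 0.0 margin 0.17
[{"xyz": [-0.001, -0.0, 0.017], "angular": [0.0, -4.2, -0.0]}, {"xyz": [-0.003, -0.001, 0.033], "angular": [0.0, -8.4, -0.0]}, {"xyz": [-0.004, -0.001, 0.05], "angular": [0.1, -12.6, -0.0]}, {"xyz": [-0.006, -0.001, 0.066], "angular": [0.1, -16.9, -0.0]}, {"xyz": [-0.007, -0.002, 0.083], "angular": [0.1, -21.1, -0.0]}, {"xyz": [-0.009, -0.002, 0.099], "angular": [0.1, -25.3, -0.1]}, {"xyz": [-0.01, -0.003, 0.116], "angular": [0.1, -29.5, -0.1]}, {"xyz": [-0.012, -0.003, 0.132], "angular": [0.2, -33.7, -0.1]}, {"xyz": [-0.013, -0.003, 0.149], "angular": [0.2, -37.9, -0.1]}, {"xyz": [-0.015, -0.004, 0.165], "angular": [0.2, -42.1, -0.1]}, {"xyz": [-0.016, -0.004, 0.182], "angular": [0.2, -46.3, -0.1]}, {"xyz": [-0.018, -0.004, 0.198], "angular": [0.2, -50.6, -0.1]}]
[{"xyz": [0.012, -0.0, 0.012], "angular": [0.0, -4.2, -0.0]}, {"xyz": [0.005, -0.0, 0.029], "angular": [0.0, -4.2, -0.0]}, {"xyz": [-0.002, -0.0, 0.046], "angular": [0.0, -4.2, -0.0]}, {"xyz": [-0.009, -0.0, 0.064], "angular": [0.0, -4.2, -0.0]}]
```

Request:
carry_out([
  {"xyz":[-0.001,0,0.017],"angular":[0,-4.2,0]},
  {"xyz":[-0.003,0,0.033],"angular":[0,-8.4,0]},
  {"xyz":[-0.004,-0.001,0.05],"angular":[0.1,-12.6,0]},
  {"xyz":[-0.006,-0.001,0.066],"angular":[0.1,-16.9,0]},
  {"xyz":[-0.007,-0.002,0.083],"angular":[0.1,-21.1,0]},
  {"xyz":[-0.009,-0.002,0.099],"angular":[0.1,-25.3,0]},
  {"xyz":[-0.01,-0.003,0.116],"angular":[0.1,-29.5,0]},
  {"xyz":[-0.012,-0.003,0.132],"angular":[0.1,-33.7,0]},
  {"xyz":[-0.013,-0.003,0.149],"angular":[0.1,-37.9,0]},
  {"xyz":[-0.015,-0.004,0.165],"angular":[0.1,-42.1,0]},
  {"xyz":[-0.016,-0.004,0.182],"angular":[0.1,-46.3,0]},
  {"xyz":[-0.018,-0.004,0.198],"angular":[0.1,-50.6,0]},
], hand=0.85)

```text
clock: 44.25
position: [0.5096, -0.3293, 0.0909]
ee_rot: [0.431, 0.779, -0.223, 0.396]
ft_force: [-1.0, -1.9, -0.3]
grip_width: 0.846
grasp_force: 0.0
```

Request:
carry_out([
  {"xyz":[0.012,0,0.012],"angular":[0,-4.2,0]},
  {"xyz":[0.012,0,0.012],"angular":[0,-4.2,0]},
  {"xyz":[0.012,0,0.012],"angular":[0,-4.2,0]},
  {"xyz":[0.012,0,0.012],"angular":[0,-4.2,0]},
  {"xyz":[0.012,0,0.012],"angular":[0,-4.2,0]},
])

```text
clock: 44.75
position: [0.5109, -0.3319, 0.0756]
ee_rot: [0.424, 0.765, -0.238, 0.423]
ft_force: [0.6, 0.4, 0.6]
grip_width: 0.848
grasp_force: 0.0
```

```bash
sed -i 's/^route.*/route((q,F),step=.02)/' t10.py; python3 t10.py
```

```text
t 44.75 [0.44, 0.32, -0.35, 2.33, 1.88, 0.86, -0.94] p [0.5109, -0.3319, 0.0756] F [0.6 0.4 0.6] g 0.848 0.0
  wp [0.542, -0.372, 0.057] n 3 q [0.49, 0.44, -0.3, 2.25, 2.06, 0.86, -1.02] e 0.0 margin 0.17
[{"xyz": [-0.004, 0.002, 0.018], "angular": [-0.3, -0.6, -0.1]}, {"xyz": [-0.007, 0.004, 0.035], "angular": [-0.6, -1.3, -0.1]}, {"xyz": [-0.011, 0.006, 0.053], "angular": [-0.9, -1.9, -0.2]}]
```

Request:
carry_out([
  {"xyz":[0,0.005,0.002],"angular":[-0.9,-1.9,-0.2]},
  {"xyz":[-0.004,0.006,0.02],"angular":[-0.9,-1.9,-0.2]},
  {"xyz":[-0.008,0.006,0.038],"angular":[-0.9,-1.9,-0.2]},
  {"xyz":[-0.011,0.006,0.053],"angular":[-0.9,-1.9,-0.2]},
  {"xyz":[-0.011,0.006,0.053],"angular":[-0.9,-1.9,-0.2]},
  {"xyz":[-0.011,0.006,0.053],"angular":[-0.9,-1.9,-0.2]},
])

```text
clock: 45.35
position: [0.5419, -0.3713, 0.0551]
ee_rot: [0.415, 0.761, -0.24, 0.438]
ft_force: [-0.2, 0.8, -0.4]
grip_width: 0.849
grasp_force: 0.0
```

Request:
carry_out([
  {"xyz":[0,0,0],"angular":[0,0,0]},
  {"xyz":[0,0,0],"angular":[0,0,0]},
  {"xyz":[0,0,0],"angular":[0,0,0]},
  {"xyz":[0,0,0],"angular":[0,0,0]},
  {"xyz":[0,0,0],"angular":[0,0,0]},
  {"xyz":[0,0,0],"angular":[0,0,0]},
], hand=0.4, grip_force=30)

```text
clock: 45.95
position: [0.5423, -0.3709, 0.055]
ee_rot: [0.414, 0.761, -0.24, 0.438]
ft_force: [-2.1, 3.2, 6.1]
grip_width: 0.514
grasp_force: 34.0
```

```bash
cat > t11.py <<'E'
from go import *
u=np.array([0,0,1]);_,p,M=state()
off=M.T@(np.array([.5384,-.3652,.044])-p);print('off',np.round(off,4))
psi=-.6;T,FP=PR,frame(psi,30,'place');t=T-FP@off;print('target',np.round(t,4))
route((p+.045*u,M),(p+[.02,.10,.10],M),(t+.085*u,FP),(t+.006*u,FP),step=.03)
np.savez('off.npz',off=off,t=t)
E
python3 t11.py
```

```text
t 45.95 [0.48, 0.44, -0.3, 2.25, 2.05, 0.87, -1.02] p [0.5423, -0.3709, 0.055] F [-2.1  3.2  6.1] g 0.514 34.0
off [ 0.013  -0.0002 -0.0005]
target [ 0.6183 -0.2228  0.067 ]
t 45.95 [0.48, 0.44, -0.3, 2.25, 2.05, 0.87, -1.02] p [0.5423, -0.3709, 0.055] F [-2.1  3.2  6.1] g 0.514 34.0
  wp [0.542, -0.371, 0.1] n 2 q [0.49, 0.33, -0.3, 2.26, 1.95, 0.8, -0.9] e 0.0 margin 0.16
  wp [0.562, -0.271, 0.155] n 4 q [0.36, 0.21, -0.43, 2.23, 1.61, 0.93, -0.71] e 0.0 margin 0.19
  wp [0.618, -0.223, 0.152] n 4 q [0.43, 0.17, -0.41, 2.29, 2.05, 0.6, -0.81] e 0.0 margin 0.13
  wp [0.618, -0.223, 0.073] n 3 q [0.43, 0.38, -0.42, 2.31, 2.27, 0.77, -1.02] e 0.0 margin 0.11
[{"xyz": [-0.019, -0.0, -0.011], "angular": [0.0, 0.0, 0.0]}, {"xyz": [-0.039, -0.0, -0.023], "angular": [0.0, 0.0, 0.0]}, {"xyz": [-0.042, 0.018, -0.045], "angular": [0.0, 0.0, 0.0]}, {"xyz": [-0.044, 0.035, -0.068], "angular": [0.0, 0.0, 0.0]}, {"xyz": [-0.047, 0.053, -0.091], "angular": [0.0, 0.0, 0.0]}, {"xyz": [-0.05, 0.071, -0.113], "angular": [0.0, 0.0, 0.0]}, {"xyz": [-0.048, 0.089, -0.115], "angular": [-4.9, -0.0, -2.8]}, {"xyz": [-0.046, 0.107, -0.117], "angular": [-9.9, -0.0, -5.7]}, {"xyz": [-0.044, 0.126, -0.119], "angular": [-14.8, -0.1, -8.5]}, {"xyz": [-0.042, 0.144, -0.121], "angular": [-19.8, -0.1, -11.3]}, {"xyz": [-0.02, 0.144, -0.108], "angular": [-19.8, -0.1, -11.3]}, {"xyz": [0.003, 0.144, -0.094], "angular": [-19.8, -0.1, -11.3]}]
[{"xyz": [0.023, 0.0, 0.013], "angular": [0.0, 0.0, 0.0]}]
```

Request:
carry_out([
  {"xyz":[-0.01,0,-0.006],"angular":[0,0,0]},
  {"xyz":[-0.025,0,-0.015],"angular":[0,0,0]},
  {"xyz":[-0.039,0,-0.023],"angular":[0,0,0]},
  {"xyz":[-0.042,0.018,-0.045],"angular":[0,0,0]},
  {"xyz":[-0.044,0.035,-0.068],"angular":[0,0,0]},
  {"xyz":[-0.047,0.053,-0.091],"angular":[0,0,0]},
  {"xyz":[-0.05,0.071,-0.113],"angular":[0,0,0]},
  {"xyz":[-0.05,0.089,-0.115],"angular":[-4.9,0,-2.8]},
  {"xyz":[-0.048,0.107,-0.117],"angular":[-9.9,0,-5.7]},
  {"xyz":[-0.045,0.126,-0.119],"angular":[-14.8,-0.1,-8.5]},
  {"xyz":[-0.042,0.144,-0.121],"angular":[-19.8,-0.1,-11.3]},
  {"xyz":[-0.042,0.144,-0.121],"angular":[-19.8,-0.1,-11.3]},
])

```text
clock: 47.15
position: [0.6174, -0.2232, 0.1507]
ee_rot: [0.256, 0.828, -0.148, 0.477]
ft_force: [-0.3, -1.1, -1.1]
grip_width: 0.509
grasp_force: 33.1
```

Request:
carry_out([
  {"xyz":[0,0,0],"angular":[0,0,0]},
  {"xyz":[0,0,0],"angular":[0,0,0]},
])

```text
clock: 47.35
position: [0.6177, -0.223, 0.1513]
ee_rot: [0.257, 0.827, -0.148, 0.477]
ft_force: [-0.3, -0.2, -0.3]
grip_width: 0.514
grasp_force: 33.1
```

```bash
python3 chk.py -.6 k3; cat > t12.py <<'E'
from go import *
u=np.array([0,0,1]);z=np.load('off.npz');F=frame(-.6,30,'place')
route((z['t']+.08*u,F),(z['t']+.006*u,F),step=.015)
E
python3 t12.py
```

```text
t 47.35 [0.41, 0.17, -0.4, 2.29, 2.04, 0.61, -0.81] p [0.6177, -0.223, 0.1513] F [-0.3 -0.2 -0.3] g 0.514 33.1
can by kin [ 0.6119 -0.2192  0.1403] tilt [ 0.     0.001 -1.   ]
side ['img', 'fx', 'fy', 'cx', 'cy', 'extrinsics']
k3side hull u 254.0 271.7 v 161.0 185.2 mask u 255 272 v 161 184
top ['img', 'fx', 'fy', 'cx', 'cy', 'extrinsics']
k3top hull u 347.2 371.5 v 157.1 181.9 mask u 351 372 v 159 180
t 47.45 [0.41, 0.17, -0.4, 2.29, 2.04, 0.61, -0.81] p [0.6179, -0.2226, 0.1513] F [-0.3  0.7 -0.9] g 0.51 33.1
  wp [0.618, -0.223, 0.147] n 1 q [0.42, 0.18, -0.4, 2.3, 2.06, 0.61, -0.83] e 0.0 margin 0.12
  wp [0.618, -0.223, 0.073] n 5 q [0.42, 0.37, -0.41, 2.31, 2.27, 0.76, -1.03] e 0.0 margin 0.11
[{"xyz": [0.004, 0.0, 0.003], "angular": [-0.1, -0.0, -0.1]}, {"xyz": [0.016, 0.0, 0.01], "angular": [-0.1, -0.0, -0.1]}, {"xyz": [0.029, 0.0, 0.017], "angular": [-0.1, -0.0, -0.1]}, {"xyz": [0.042, 0.0, 0.025], "angular": [-0.1, -0.0, -0.1]}, {"xyz": [0.055, 0.0, 0.032], "angular": [-0.1, -0.0, -0.1]}, {"xyz": [0.068, 0.0, 0.04], "angular": [-0.1, -0.0, -0.1]}]
```

Request:
carry_out([
  {"xyz":[0.006,0,0.004],"angular":[0,0,0]},
  {"xyz":[0.018,0,0.011],"angular":[0,0,0]},
  {"xyz":[0.03,0,0.018],"angular":[0,0,0]},
  {"xyz":[0.042,0,0.025],"angular":[0,0,0]},
  {"xyz":[0.054,0,0.032],"angular":[0,0,0]},
  {"xyz":[0.063,0,0.037],"angular":[0,0,0]},
  {"xyz":[0.067,0,0.039],"angular":[0,0,0]},
  {"xyz":[0.067,0,0.039],"angular":[0,0,0]},
])

```text
clock: 48.25
position: [0.6179, -0.2227, 0.073]
ee_rot: [0.256, 0.828, -0.148, 0.477]
ft_force: [-0.4, -0.5, -1.3]
grip_width: 0.508
grasp_force: 33.1
```

Request:
carry_out([
  {"xyz":[0.002,0,0.001],"angular":[0,0,0]},
  {"xyz":[0.0035,0,0.002],"angular":[0,0,0]},
  {"xyz":[0.0035,0,0.002],"angular":[0,0,0]},
])

```text
clock: 48.55
position: [0.6183, -0.2229, 0.0701]
ee_rot: [0.256, 0.827, -0.148, 0.478]
ft_force: [-0.1, -0.6, -1.1]
grip_width: 0.513
grasp_force: 33.1
```

Request:
carry_out([
  {"xyz":[0.001,0,0.0005],"angular":[0,0,0]},
  {"xyz":[0.0018,0,0.001],"angular":[0,0,0]},
  {"xyz":[0.0018,0,0.001],"angular":[0,0,0]},
])

```text
clock: 48.85
position: [0.6181, -0.2228, 0.0678]
ee_rot: [0.256, 0.827, -0.148, 0.478]
ft_force: [0.2, -0.3, -1.4]
grip_width: 0.506
grasp_force: 33.1
```

Request:
carry_out([
  {"xyz":[0.0008,0,0.0005],"angular":[0,0,0]},
  {"xyz":[0.0015,0,0.001],"angular":[0,0,0]},
  {"xyz":[0.0015,0,0.001],"angular":[0,0,0]},
])

```text
clock: 49.15
position: [0.6187, -0.2231, 0.067]
ee_rot: [0.256, 0.827, -0.148, 0.479]
ft_force: [-3.4, 0.7, 4.9]
grip_width: 0.509
grasp_force: 33.9
```

```bash
cat > t18.py <<'E'
from go import *
u=np.array([0,0,1]);h=np.array([np.cos(-.6),np.sin(-.6),0]);_,p,M=state()
for d,z in((.04,.01),(.04,.03),(.045,.005)):
    route((p-d*h+z*u,M))
E
python3 t18.py
```

```text
t 49.15 [0.41, 0.39, -0.4, 2.3, 2.28, 0.78, -1.04] p [0.6187, -0.2231, 0.067] F [-3.4  0.7  4.9] g 0.509 33.9
t 49.15 [0.41, 0.39, -0.4, 2.3, 2.28, 0.78, -1.04] p [0.6187, -0.2231, 0.067] F [-3.4  0.7  4.9] g 0.509 33.9
  wp [0.586, -0.2, 0.077] n 2 q [0.39, 0.32, -0.44, 2.39, 2.23, 0.8, -1.05] e 0.0 margin 0.03
[{"xyz": [0.006, -0.0, -0.02], "angular": [0.0, 0.0, 0.0]}, {"xyz": [0.011, -0.0, -0.04], "angular": [0.0, 0.0, 0.0]}]
t 49.15 [0.41, 0.39, -0.4, 2.3, 2.28, 0.78, -1.04] p [0.6187, -0.2231, 0.067] F [-3.4  0.7  4.9] g 0.509 33.9
  wp [0.586, -0.2, 0.097] n 2 q [0.4, 0.26, -0.44, 2.39, 2.18, 0.75, -1.0] e 0.0 margin 0.03
[{"xyz": [-0.003, -0.0, -0.025], "angular": [0.0, 0.0, 0.0]}, {"xyz": [-0.006, -0.0, -0.05], "angular": [0.0, 0.0, 0.0]}]
t 49.15 [0.41, 0.39, -0.4, 2.3, 2.28, 0.78, -1.04] p [0.6187, -0.2231, 0.067] F [-3.4  0.7  4.9] g 0.509 33.9
  wp [0.582, -0.198, 0.072] n 2 q [0.39, 0.33, -0.44, 2.4, 2.23, 0.82, -1.06] e 0.0 margin 0.02
[{"xyz": [0.009, -0.0, -0.021], "angular": [0.0, 0.0, 0.0]}, {"xyz": [0.018, -0.0, -0.042], "angular": [0.0, 0.0, 0.0]}]
```

Request:
carry_out([
  {"xyz":[-0.001,0,0],"angular":[0,0,0]},
  {"xyz":[-0.001,0,0],"angular":[0,0,0]},
  {"xyz":[-0.001,0,0],"angular":[0,0,0]},
  {"xyz":[-0.001,0,0],"angular":[0,0,0]},
  {"xyz":[-0.001,0,0],"angular":[0,0,0]},
  {"xyz":[-0.014,0,-0.009],"angular":[0,0,0]},
  {"xyz":[-0.03,0,-0.019],"angular":[0,0,0]},
  {"xyz":[-0.048,0,-0.03],"angular":[0,0,0]},
  {"xyz":[-0.06,0,-0.038],"angular":[0,0,0]},
  {"xyz":[-0.06,0,-0.038],"angular":[0,0,0]},
], hand=0.85)

```text
clock: 50.15
position: [0.6167, -0.2213, 0.1396]
ee_rot: [0.256, 0.826, -0.148, 0.479]
ft_force: [-0.6, 0.5, 0.7]
grip_width: 0.846
grasp_force: 0.0
```

```bash
cat > t19.py <<'E'
from cans import *
cans('e')
q0,p,M=state()
qp,F=tcp([.4844,.3565,.024],.44,'pick')
for s3 in(-.9,-.6,-.2,.3):
    for nm,x in(('pre',qp-.1*F[:,2]),('grip',qp),('lift',qp+[0,0,.13])):
        g,e=ik(x,F,np.array([-.1,.1,s3,2.15,.1,.4,-1.8]),w=.02);g,e=ik(x,F,g,w=.002);print(s3,nm,np.round(g,2),round(e,4))
E
python3 t19.py
```

```text
top ['img', 'fx', 'fy', 'cx', 'cy', 'extrinsics']
side ['img', 'fx', 'fy', 'cx', 'cy', 'extrinsics']
eT [321 152  17  17 178] [329.  159.9]
eT [347 166  18  17 178] [355.5 173.9]
eT [168 199  18  23 298] [176.6 210.5]
eT [330 226  19  34 369] [338.8 245.2]
eS [429   0  14  29 151] [435.4  10.5]
eS [481  46  29   7 126] [494.5  49. ]
eS [255 182  16  22 294] [262.4 192.5]
eS [235 191  16  23 307] [242.5 202.2]
eS [231 301  27  26 632] [243.9 313.6]
t 50.25 [0.41, 0.2, -0.4, 2.31, 2.09, 0.63, -0.86] p [0.6158, -0.2212, 0.137] F [-0.  -0.   0.5] g 0.846 0.0
-0.9 pre [-0.08  0.03 -0.79  2.23  0.53  0.46 -2.42] 0.0
-0.9 grip [-0.95  0.26  0.14  2.21  0.7   0.24 -2.6 ] 0.0
-0.9 lift [-0.09  0.07 -0.74  2.08  0.46  0.56 -2.29] 0.0
-0.6 pre [-0.21  0.02 -0.65  2.23  0.52  0.46 -2.41] 0.0
-0.6 grip [-0.95  0.26  0.14  2.21  0.7   0.24 -2.6 ] 0.0
-0.6 lift [-0.22  0.06 -0.61  2.09  0.44  0.55 -2.27] 0.0
-0.2 pre [-0.4   0.01 -0.47  2.24  0.5   0.45 -2.41] 0.0
-0.2 grip [-0.95  0.26  0.14  2.21  0.7   0.24 -2.6 ] 0.0
-0.2 lift [-0.4   0.05 -0.42  2.1   0.41  0.54 -2.25] 0.0
0.3 pre [-0.63  0.   -0.24  2.25  0.5   0.45 -2.4 ] 0.0
0.3 grip [-1.13  0.27  0.34  2.22  0.52  0.21 -2.45] 0.0
0.3 lift [-0.64  0.03 -0.19  2.11  0.39  0.54 -2.24] 0.0
```

```bash
cat > t20.py <<'E'
from go import *
for b in(15,20,25,30):
    qp,F=tcp([.4844,.3565,.024],.44,'pick',b)
    for s3 in(-.5,0,.3):
        r=[]
        g=np.array([-.1,.1,s3,2.15,.1,.5,-1.8])
        for x in(qp+[0,0,.13],qp-.09*F[:,2],qp):
            g,e=ik(x,F,g,w=.01);g,e=ik(x,F,g,w=.002);r.append((np.round(g,2).tolist(),round(min(np.minimum(g-lo,hi-g)),2),round(e,3)))
        print(b,s3,r[0],r[2])
    for ps in(-1,-1.15):
        t,FP=tcp(STUB,ps,'place',b);g=np.array([.5,.35,-.33,2.26,1.96,.82,-.91]);o=[]
        for x in(t+[.02,.1,.09],t+[0,0,.042],t):
            g,e=ik(x,FP,g,w=.003);o.append((round(min(np.minimum(g-lo,hi-g)),2),round(e,3)))
        print('  stub',b,ps,o)
E
python3 t20.py
```

```text
15 -0.5 ([-0.28, 0.19, -0.52, 1.88, 0.24, 0.86, -2.05], np.float64(0.54), np.float64(0.0)) ([-0.37, 0.37, -0.44, 1.98, 0.42, 0.61, -2.22], np.float64(0.38), np.float64(0.0))
15 0 ([-0.5, 0.16, -0.28, 1.89, 0.17, 0.85, -2.01], np.float64(0.53), np.float64(0.0)) ([-0.56, 0.34, -0.23, 1.99, 0.3, 0.58, -2.13], np.float64(0.43), np.float64(0.0))
15 0.3 ([-0.64, 0.15, -0.13, 1.9, 0.14, 0.84, -1.98], np.float64(0.52), np.float64(0.0)) ([-0.67, 0.33, -0.11, 2.0, 0.22, 0.57, -2.07], np.float64(0.42), np.float64(0.0))
  stub 15 -1 [(np.float64(0.14), np.float64(0.0)), (np.float64(0.13), np.float64(0.0)), (np.float64(0.15), np.float64(0.0))]
  stub 15 -1.15 [(np.float64(0.24), np.float64(0.0)), (np.float64(0.21), np.float64(0.0)), (np.float64(0.23), np.float64(0.0))]
20 -0.5 ([-0.27, 0.14, -0.54, 1.95, 0.28, 0.76, -2.1], np.float64(0.47), np.float64(0.0)) ([-0.4, 0.33, -0.42, 2.05, 0.53, 0.51, -2.34], np.float64(0.26), np.float64(0.0))
20 0 ([-0.5, 0.12, -0.3, 1.96, 0.22, 0.75, -2.06], np.float64(0.46), np.float64(0.0)) ([-0.58, 0.31, -0.22, 2.06, 0.4, 0.48, -2.24], np.float64(0.36), np.float64
[... 1249 characters left out ...]
 np.float64(0.33), np.float64(0.0)) ([-0.95, 0.26, 0.14, 2.21, 0.7, 0.24, -2.6], np.float64(0.0), np.float64(0.0))
30 0 ([-0.5, 0.04, -0.33, 2.1, 0.4, 0.54, -2.25], np.float64(0.32), np.float64(0.0)) ([-0.95, 0.26, 0.14, 2.21, 0.7, 0.24, -2.6], np.float64(0.0), np.float64(0.0))
30 0.3 ([-0.64, 0.03, -0.19, 2.11, 0.39, 0.54, -2.24], np.float64(0.31), np.float64(0.0)) ([-0.95, 0.26, 0.14, 2.21, 0.7, 0.24, -2.6], np.float64(0.0), np.float64(0.0))
  stub 30 -1 [(np.float64(0.19), np.float64(0.0)), (np.float64(0.17), np.float64(0.0)), (np.float64(0.17), np.float64(0.0))]
  stub 30 -1.15 [(np.float64(0.28), np.float64(0.0)), (np.float64(0.25), np.float64(0.0)), (np.float64(0.25), np.float64(0.0))]
```

```bash
cat > t21.py <<'E'
from go import *
q0,p,M=state()
qp,F=tcp([.4844,.3565,.024],.44,'pick',20)
g,e=ik(qp-.1*F[:,2],F,np.array([-.3,.14,-.45,1.95,.3,.7,-2.1]),w=.01);g,e=ik(qp-.1*F[:,2],F,g,w=.002);print(np.round(g,2),e)
n=24;Q=[q0+(g-q0)*a+np.array([0,-.15*np.sin(np.pi*a),0,0,0,0,0]) for a in np.linspace(0,1,n+1)]
for q in Q[::3]:
    a,A=fk2(q);print(np.round(q,2),np.round(a,3),np.round(A.as_matrix()[:,2],2))
print(np.abs(np.diff(Q,axis=0)).max(0).round(2),max(np.linalg.norm(fk2(Q[i+1])[0]-fk2(Q[i])[0]) for i in range(n)));emit(Q)
E
python3 t21.py
```

```text
t 50.25 [0.41, 0.2, -0.4, 2.31, 2.09, 0.63, -0.86] p [0.6158, -0.2212, 0.137] F [-0.  -0.   0.5] g 0.846 0.0
[-0.34  0.11 -0.49  2.07  0.29  0.67 -2.14] 2.110590424192184e-09
[ 0.41  0.2  -0.4   2.31  2.09  0.63 -0.86] [ 0.616 -0.22   0.137] [ 0.71 -0.49 -0.5 ]
[ 0.32  0.13 -0.41  2.28  1.86  0.64 -1.02] [ 0.628 -0.176  0.171] [ 0.72 -0.48 -0.5 ]
[ 0.22  0.07 -0.42  2.25  1.64  0.64 -1.18] [ 0.632 -0.123  0.195] [ 0.72 -0.45 -0.53]
[ 0.13  0.03 -0.44  2.22  1.41  0.65 -1.34] [ 0.628 -0.061  0.205] [ 0.72 -0.39 -0.58]
[ 0.04  0.   -0.45  2.19  1.19  0.65 -1.5 ] [0.615 0.01  0.201] [ 0.7  -0.31 -0.65]
[-0.06  0.   -0.46  2.16  0.96  0.66 -1.66] [0.592 0.088 0.184] [ 0.65 -0.21 -0.73]
[-0.15  0.03 -0.47  2.13  0.74  0.66 -1.82] [0.557 0.17  0.159] [ 0.57 -0.09 -0.82]
[-0.24  0.06 -0.48  2.1   0.51  0.66 -1.98] [0.507 0.254 0.131] [ 0.45  0.03 -0.89]
[-0.34  0.11 -0.49  2.07  0.29  0.67 -2.14] [0.443 0.337 0.107] [ 0.31  0.15 -0.94]
[0.03 0.02 0.   0.01 0.08 0.   0.05] 0.035986694560116654
[{"xyz": [-0.009, 0.014, -0.009], "angular": [-0.1, -0.1, 6.1]}, {"xyz": [-0.016, 0.028, -0.019], "
[... 725 characters left out ...]
5.5]}, {"xyz": [0.046, -0.02, -0.019], "angular": [4.0, 3.4, 10.9]}, {"xyz": [0.07, -0.033, -0.029], "angular": [6.5, 4.8, 16.2]}, {"xyz": [0.094, -0.048, -0.04], "angular": [9.4, 6.1, 21.3]}, {"xyz": [0.119, -0.064, -0.051], "angular": [12.6, 7.1, 26.3]}, {"xyz": [0.143, -0.081, -0.063], "angular": [16.0, 7.8, 31.2]}, {"xyz": [0.167, -0.1, -0.076], "angular": [19.7, 8.2, 35.9]}, {"xyz": [0.19, -0.12, -0.091], "angular": [23.6, 8.3, 40.5]}, {"xyz": [0.213, -0.141, -0.106], "angular": [27.6, 8.0, 44.9]}, {"xyz": [0.236, -0.162, -0.123], "angular": [31.8, 7.3, 49.2]}, {"xyz": [0.257, -0.184, -0.141], "angular": [36.1, 6.2, 53.3]}, {"xyz": [0.278, -0.206, -0.161], "angular": [40.4, 4.8, 57.2]}]
```

Request:
carry_out([
  {"xyz":[-0.009,0.014,-0.009],"angular":[-0.1,-0.1,6.1]},
  {"xyz":[-0.016,0.028,-0.019],"angular":[-0.2,-0.1,12.2]},
  {"xyz":[-0.022,0.042,-0.03],"angular":[-0.5,0.2,18.4]},
  {"xyz":[-0.026,0.057,-0.041],"angular":[-0.8,0.7,24.5]},
  {"xyz":[-0.029,0.073,-0.053],"angular":[-1.1,1.4,30.7]},
  {"xyz":[-0.029,0.088,-0.065],"angular":[-1.4,2.4,36.8]},
  {"xyz":[-0.028,0.105,-0.078],"angular":[-1.7,3.7,42.8]},
  {"xyz":[-0.024,0.121,-0.09],"angular":[-1.8,5.3,48.8]},
  {"xyz":[-0.019,0.138,-0.103],"angular":[-1.8,7.1,54.6]},
  {"xyz":[-0.011,0.155,-0.117],"angular":[-1.5,9.3,60.4]},
  {"xyz":[-0.002,0.172,-0.131],"angular":[-1.0,11.6,66.0]},
  {"xyz":[0.01,0.189,-0.145],"angular":[-0.1,14.3,71.5]},
])

```text
clock: 51.45
position: [0.6143, 0.0091, 0.1994]
ee_rot: [0.706, 0.571, 0.19, 0.373]
ft_force: [-0.2, -0.4, -1.2]
grip_width: 0.849
grasp_force: 0.0
```

Request:
carry_out([
  {"xyz":[0.023,-0.009,-0.009],"angular":[1.8,1.7,5.5]},
  {"xyz":[0.046,-0.02,-0.019],"angular":[4.0,3.4,10.9]},
  {"xyz":[0.07,-0.033,-0.029],"angular":[6.5,4.8,16.2]},
  {"xyz":[0.094,-0.048,-0.04],"angular":[9.4,6.1,21.3]},
  {"xyz":[0.119,-0.064,-0.051],"angular":[12.6,7.1,26.3]},
  {"xyz":[0.143,-0.081,-0.063],"angular":[16.0,7.8,31.2]},
  {"xyz":[0.167,-0.1,-0.076],"angular":[19.7,8.2,35.9]},
  {"xyz":[0.19,-0.12,-0.091],"angular":[23.6,8.3,40.5]},
  {"xyz":[0.213,-0.141,-0.106],"angular":[27.6,8.0,44.9]},
  {"xyz":[0.236,-0.162,-0.123],"angular":[31.8,7.3,49.2]},
  {"xyz":[0.257,-0.184,-0.141],"angular":[36.1,6.2,53.3]},
  {"xyz":[0.278,-0.206,-0.161],"angular":[40.4,4.8,57.2]},
], hand=1)

```text
clock: 52.65
position: [0.4407, 0.3359, 0.1056]
ee_rot: [0.962, 0.213, 0.167, -0.039]
ft_force: [0.2, -0.3, 0.3]
grip_width: 1.0
grasp_force: 0.0
```

Request:
carry_out([
  {"xyz":[0,0,0],"angular":[0,0,0]},
  {"xyz":[0,0,0],"angular":[0,0,0]},
])

```text
clock: 52.85
position: [0.4417, 0.3351, 0.1061]
ee_rot: [0.961, 0.216, 0.168, -0.038]
ft_force: [-0.4, 0.8, 0.3]
grip_width: 1.003
grasp_force: 0.0
```

```bash
python3 st.py; python3 -c "
from h import *
snap('wrist','w7')"
```

```text
t 52.85 [0.03, 0.16, -0.88, 2.06, 0.39, 0.69, -2.21] p [0.4417, 0.3351, 0.1061] F [-0.4  0.8  0.3] g 1.003 0.0
wrist ['img', 'fx', 'fy', 'cx', 'cy', 'extrinsics']
```

View pics/w7.png

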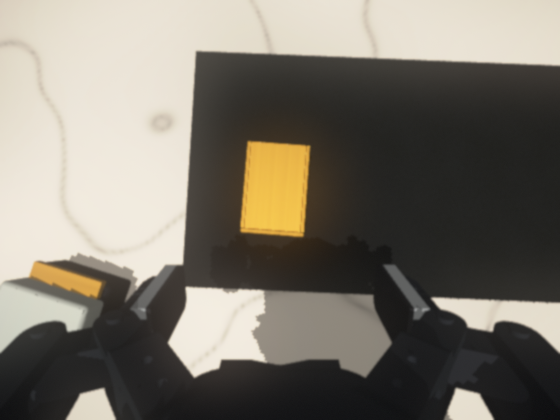

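Wrist view: can3's top corners are at (247,141), (310,146), (304,236), (241,231), slightly rotated against the tool. The relay is well to the left.

```bash
cat > t22.py <<'E'
from go import *; from h import atz
P=np.array([atz('w7',*p,.046) for p in [(247,141),(310,146),(304,236),(241,231)]]);a=(P[0]+P[1]-P[2]-P[3])/2
y=np.arctan2(a[1],a[0]);c=P.mean(0);c[2]=.024;print('can3',np.round(c,4),np.linalg.norm(a),np.linalg.norm(P[0]-P[1]),y)
qp,F=tcp(c,y,'pick',20);print(np.round(qp,4));np.savez('c3.npz',c=c,y=y)
route((qp-.06*F[:,2],F),(qp+[0,0,.001],F),step=.025)
E
python3 t22.py
```

```text
can3 [0.4839 0.3587 0.024 ] 0.06264449367580377 0.043995977429194 0.3772303240376159
[0.4732 0.3545 0.0131]
t 52.9 [0.03, 0.16, -0.88, 2.06, 0.39, 0.69, -2.21] p [0.4422, 0.3347, 0.1064] F [ 0.7 -0.4  0.1] g 1.003 0.0
  wp [0.454, 0.347, 0.07] n 2 q [-0.08, 0.26, -0.8, 2.05, 0.57, 0.66, -2.44] e 0.0 margin 0.16
  wp [0.473, 0.354, 0.014] n 3 q [-0.18, 0.39, -0.7, 2.03, 0.74, 0.59, -2.57] e 0.0 margin 0.03
[{"xyz": [0.001, -0.003, 0.02], "angular": [-0.6, 0.1, 1.7]}, {"xyz": [0.003, -0.006, 0.04], "angular": [-1.3, 0.1, 3.4]}, {"xyz": [0.003, -0.006, 0.06], "angular": [-1.3, 0.1, 3.4]}, {"xyz": [0.003, -0.005, 0.079], "angular": [-1.3, 0.1, 3.4]}, {"xyz": [0.003, -0.005, 0.099], "angular": [-1.3, 0.1, 3.4]}]
```

```bash
cat > t23.py <<'E'
from go import *
z=np.load('c3.npz');c=z['c']
for b,y in((15,.377),(16,.4),(17,.42)):
    qp,F=tcp(c,y,'pick',b);print(b,y,np.round(qp,4))
    route((qp-.06*F[:,2],F),(qp+[0,0,.001],F),step=.025)
E
python3 t23.py
```

```text
15 0.377 [0.4718 0.3539 0.0126]
t 52.9 [0.03, 0.16, -0.88, 2.06, 0.39, 0.69, -2.21] p [0.4422, 0.3347, 0.1064] F [ 0.7 -0.4  0.1] g 1.003 0.0
  wp [0.457, 0.348, 0.071] n 2 q [-0.07, 0.32, -0.8, 1.96, 0.5, 0.77, -2.35] e 0.0 margin 0.25
  wp [0.472, 0.354, 0.014] n 3 q [-0.15, 0.44, -0.72, 1.96, 0.63, 0.69, -2.45] e 0.0 margin 0.15
[{"xyz": [0.003, -0.003, 0.02], "angular": [-0.6, -2.4, 1.8]}, {"xyz": [0.006, -0.006, 0.04], "angular": [-1.1, -4.9, 3.5]}, {"xyz": [0.005, -0.005, 0.06], "angular": [-1.1, -4.9, 3.5]}, {"xyz": [0.003, -0.005, 0.079], "angular": [-1.1, -4.9, 3.5]}, {"xyz": [0.001, -0.005, 0.099], "angular": [-1.1, -4.9, 3.5]}]
16 0.4 [0.4722 0.3538 0.0127]
t 52.9 [0.03, 0.16, -0.88, 2.06, 0.39, 0.69, -2.21] p [0.4422, 0.3347, 0.1064] F [ 0.7 -0.4  0.1] g 1.003 0.0
  wp [0.457, 0.347, 0.07] n 2 q [-0.06, 0.31, -0.81, 1.98, 0.5, 0.74, -2.33] e 0.0 margin 0.27
  wp [0.472, 0.354, 0.014] n 3 q [-0.15, 0.43, -0.72, 1.98, 0.65, 0.66, -2.44] e 0.0 margin 0.16
[{"xyz": [0.003, -0.003, 0.02], "angular": [-0.4, -1.9, 1.1]}, {"xyz": [0.005, -0.005, 0.04], "angular": [-0.7, -3.9, 2.2]}, {"xyz": [0.004, -0.005, 0.06], "angular": [-0.7, -3.9, 2.2]}, {"xyz": [0.003, -0.005, 0.079], "angular": [-0.7, -3.9, 2.2]}, {"xyz": [0.002, -0.004, 0.099], "angular": [-0.7, -3.9, 2.2]}]
17 0.42 [0.4726 0.3536 0.0128]
t 52.9 [0.03, 0.16, -0.88, 2.06, 0.39, 0.69, -2.21] p [0.4422, 0.3347, 0.1064] F [ 0.7 -0.4  0.1] g 1.003 0.0
  wp [0.457, 0.346, 0.07] n 2 q [-0.05, 0.3, -0.81, 2.0, 0.51, 0.72, -2.32] e 0.0 margin 0.28
  wp [0.473, 0.354, 0.014] n 3 q [-0.14, 0.42, -0.72, 1.99, 0.66, 0.64, -2.43] e 0.0 margin 0.17
[{"xyz": [0.002, -0.002, 0.02], "angular": [-0.2, -1.4, 0.6]}, {"xyz": [0.005, -0.005, 0.04], "angular": [-0.4, -2.9, 1.1]}, {"xyz": [0.004, -0.004, 0.06], "angular": [-0.4, -2.9, 1.1]}, {"xyz": [0.003, -0.004, 0.079], "angular": [-0.4, -2.9, 1.1]}, {"xyz": [0.002, -0.004, 0.099], "angular": [-0.4, -2.9, 1.1]}]
```

Request:
carry_out([
  {"xyz":[0.003,-0.003,0.02],"angular":[-0.4,-1.9,1.1]},
  {"xyz":[0.005,-0.005,0.04],"angular":[-0.7,-3.9,2.2]},
  {"xyz":[0.004,-0.005,0.06],"angular":[-0.7,-3.9,2.2]},
  {"xyz":[0.003,-0.005,0.08],"angular":[-0.7,-3.9,2.2]},
  {"xyz":[0.002,-0.004,0.092],"angular":[-0.7,-3.9,2.2]},
  {"xyz":[0.002,-0.004,0.097],"angular":[-0.7,-3.9,2.2]},
  {"xyz":[0.002,-0.004,0.097],"angular":[-0.7,-3.9,2.2]},
  {"xyz":[0.002,-0.004,0.097],"angular":[-0.7,-3.9,2.2]},
])

```text
clock: 53.7
position: [0.4723, 0.3545, 0.0176]
ee_rot: [0.97, 0.197, 0.137, -0.029]
ft_force: [-0.1, -0.7, -0.7]
grip_width: 0.998
grasp_force: 0.0
```

```bash
python3 st.py
```

```text
t 53.7 [-0.13, 0.43, -0.74, 1.98, 0.65, 0.67, -2.44] p [0.4723, 0.3545, 0.0176] F [-0.1 -0.7 -0.7] g 0.998 0.0
```

Request:
carry_out([
  {"xyz":[0,0,0],"angular":[0,0,0]},
  {"xyz":[0,0,0],"angular":[0,0,0]},
  {"xyz":[0,0,0],"angular":[0,0,0]},
  {"xyz":[0,0,0],"angular":[0,0,0]},
  {"xyz":[0,0,0],"angular":[0,0,0]},
  {"xyz":[0,0,0],"angular":[0,0,0]},
  {"xyz":[0,0,0],"angular":[0,0,0]},
], hand=0.4, grip_force=30)

```text
clock: 54.4
position: [0.4723, 0.3545, 0.0175]
ee_rot: [0.97, 0.197, 0.137, -0.029]
ft_force: [-3.5, -2.5, 6.4]
grip_width: 0.512
grasp_force: 29.7
```

```bash
cat > t24.py <<'E'
from go import *
z=np.load('c3.npz');c=z['c'];BB=16
q0,p,M=state();off=M.T@(c-p);off[1]=0
T=M.T@np.array([[0],[0],[1.]]);print('tool lean deg',np.degrees(np.arccos(-M[2,2])))
np.savez('off.npz',off=off);print('off',np.round(off,4))
L=p+[0,0,.14];ql,e=ik(L,M,q0,w=.003);print('lift',np.round(ql,2),np.round(M.T@(L-p),3))
FP=frame(-1.15,BB,'place');t=np.array([.5385,-.3652,.044])-FP@off;B=t+[.01,.10,.09]
g,e=ik(B,FP,np.array([.4,.23,-.45,2.2,1.66,.93,-.75]),w=.01);g,e=ik(B,FP,g,w=.001);print('seat',np.round(t,4),'B',np.round(B,3),np.round(g,2),round(e,4))
n=35;Q=[ql+(g-ql)*s+np.array([0,-.2*np.sin(np.pi*s),0,0,0,0,0]) for s in np.linspace(0,1,n+1)]
for q in Q[::4]:
    b,A=fk2(q);print(np.round(q,2),np.round(b,3),'can',np.round(b+A.as_matrix()@off,3))
print(np.abs(np.diff(Q,axis=0)).max(0).round(2),max(np.linalg.norm(fk2(Q[i+1])[0]-fk2(Q[i])[0]) for i in range(n)));emit(Q)
E
python3 t24.py
```

```text
t 54.4 [-0.13, 0.43, -0.74, 1.98, 0.65, 0.67, -2.44] p [0.4723, 0.3545, 0.0175] F [-3.5 -2.5  6.4] g 0.512 29.7
tool lean deg 16.134064299276435
off [ 0.0137  0.     -0.0028]
lift [-0.    0.22 -0.85  1.86  0.36  0.9  -2.18] [ 0.039 -0.    -0.134]
seat [ 0.5411 -0.3711  0.0564] B [ 0.551 -0.271  0.146] [ 0.22  0.45 -0.43  2.21  1.73  1.36 -1.01] 0.0
[-0.    0.22 -0.85  1.86  0.36  0.9  -2.18] [0.472 0.354 0.158] can [0.484 0.359 0.164]
[ 0.02  0.17 -0.8   1.9   0.51  0.95 -2.05] [0.51  0.267 0.163] can [0.52  0.274 0.169]
[ 0.05  0.14 -0.75  1.94  0.67  1.   -1.91] [0.54  0.178 0.177] can [0.549 0.188 0.181]
[ 0.07  0.12 -0.7   1.98  0.83  1.06 -1.78] [0.56  0.091 0.192] can [0.568 0.103 0.194]
[ 0.1   0.12 -0.66  2.02  0.99  1.11 -1.65] [0.572 0.009 0.204] can [0.579 0.021 0.203]
[ 0.13  0.15 -0.61  2.06  1.14  1.16 -1.51] [ 0.575 -0.067  0.208] can [ 0.581 -0.055  0.204]
[ 0.15  0.21 -0.56  2.1   1.3   1.21 -1.38] [ 0.573 -0.135  0.203] can [ 0.578 -0.123  0.195]
[ 0.18  0.28 -0.51  2.14  1.46  1.26 -1.24] [ 0.568 -0.193  0.188] can [ 0.57  -0.183  0.178]
[ 0.2   0.37 -0.46  2.18  1
[... 1723 characters left out ...]
.012], "angular": [-0.4, -1.8, -3.4]}, {"xyz": [-0.017, -0.007, 0.025], "angular": [-0.7, -3.5, -6.9]}, {"xyz": [-0.025, -0.012, 0.037], "angular": [-0.9, -5.2, -10.5]}, {"xyz": [-0.032, -0.016, 0.048], "angular": [-1.0, -6.8, -14.2]}, {"xyz": [-0.039, -0.022, 0.06], "angular": [-1.0, -8.4, -17.9]}, {"xyz": [-0.045, -0.027, 0.071], "angular": [-1.0, -9.9, -21.6]}, {"xyz": [-0.05, -0.033, 0.082], "angular": [-1.0, -11.3, -25.4]}, {"xyz": [-0.054, -0.039, 0.092], "angular": [-1.0, -12.6, -29.3]}, {"xyz": [-0.058, -0.045, 0.102], "angular": [-0.9, -13.8, -33.2]}, {"xyz": [-0.062, -0.052, 0.112], "angular": [-0.8, -15.0, -37.1]}, {"xyz": [-0.065, -0.058, 0.121], "angular": [-0.7, -16.1, -41.0]}]
```

Request:
carry_out([
  {"xyz":[0.003,0,-0.01],"angular":[0,0,0]},
  {"xyz":[0.01,0,-0.035],"angular":[0,0,0]},
  {"xyz":[0.018,0,-0.062],"angular":[0,0,0]},
  {"xyz":[0.026,0,-0.09],"angular":[0,0,0]},
  {"xyz":[0.034,0,-0.117],"angular":[0,0,0]},
  {"xyz":[0.039,0,-0.134],"angular":[0,0,0]},
  {"xyz":[0.039,0,-0.134],"angular":[0,0,0]},
])

```text
clock: 55.1
position: [0.4734, 0.3552, 0.1596]
ee_rot: [0.97, 0.197, 0.139, -0.029]
ft_force: [0.3, 0.0, -1.7]
grip_width: 0.512
grasp_force: 30.9
```

Request:
carry_out([
  {"xyz":[0.001,0.024,0.0],"angular":[-2.8,0.4,-2.6]},
  {"xyz":[0.002,0.048,-0.001],"angular":[-5.5,0.6,-5.1]},
  {"xyz":[0.002,0.072,-0.003],"angular":[-8.3,0.7,-7.6]},
  {"xyz":[0.002,0.096,-0.005],"angular":[-11.1,0.6,-10.1]},
  {"xyz":[0.002,0.119,-0.008],"angular":[-13.9,0.4,-12.5]},
  {"xyz":[0.002,0.143,-0.012],"angular":[-16.7,0.0,-14.9]},
  {"xyz":[0.001,0.166,-0.016],"angular":[-19.4,-0.5,-17.3]},
  {"xyz":[-0.001,0.189,-0.02],"angular":[-22.1,-1.3,-19.6]},
  {"xyz":[-0.003,0.211,-0.025],"angular":[-24.7,-2.2,-21.9]},
  {"xyz":[-0.005,0.234,-0.03],"angular":[-27.3,-3.2,-24.2]},
  {"xyz":[-0.008,0.255,-0.035],"angular":[-29.8,-4.5,-26.5]},
  {"xyz":[-0.011,0.277,-0.039],"angular":[-32.2,-5.9,-28.8]},
])

```text
clock: 56.3
position: [0.5605, 0.09, 0.1895]
ee_rot: [0.867, 0.386, 0.139, 0.284]
ft_force: [-0.3, 0.7, -1.9]
grip_width: 0.515
grasp_force: 30.8
```

Request:
carry_out([
  {"xyz":[-0.013,0.016,0.007],"angular":[-2.1,-1.4,-2.6]},
  {"xyz":[-0.027,0.031,0.014],"angular":[-4.0,-3.0,-5.2]},
  {"xyz":[-0.04,0.045,0.021],"angular":[-5.8,-4.7,-7.8]},
  {"xyz":[-0.054,0.058,0.027],"angular":[-7.4,-6.4,-10.5]},
  {"xyz":[-0.067,0.071,0.034],"angular":[-8.9,-8.3,-13.3]},
  {"xyz":[-0.081,0.083,0.041],"angular":[-10.2,-10.2,-16.1]},
  {"xyz":[-0.094,0.094,0.048],"angular":[-11.3,-12.2,-18.9]},
  {"xyz":[-0.108,0.104,0.055],"angular":[-12.4,-14.2,-21.9]},
  {"xyz":[-0.121,0.114,0.062],"angular":[-13.2,-16.3,-24.9]},
  {"xyz":[-0.134,0.122,0.069],"angular":[-13.9,-18.4,-27.9]},
  {"xyz":[-0.147,0.13,0.077],"angular":[-14.5,-20.6,-31.0]},
  {"xyz":[-0.16,0.137,0.084],"angular":[-14.9,-22.7,-34.2]},
])

```text
clock: 57.5
position: [0.5732, -0.1359, 0.1998]
ee_rot: [0.683, 0.539, -0.073, 0.487]
ft_force: [0.3, 0.1, -0.8]
grip_width: 0.511
grasp_force: 30.9
```

```bash
cat > t25.py <<'E'
from go import *
off=np.load('off.npz')['off'];F=frame(-1.15,16,'place');u=np.array([0,0,1]);t=np.array([.5385,-.3652,.044])-F@off;print('seat',np.round(t,4))
route((t+[.01,.10,.09],F),(t+.042*u,F),step=.03)
E
python3 t25.py
```

```text
seat [ 0.5411 -0.3711  0.0564]
t 57.5 [0.19, 0.22, -0.6, 2.1, 1.31, 1.22, -1.38] p [0.5732, -0.1359, 0.1998] F [ 0.3  0.1 -0.8] g 0.511 30.9
  wp [0.551, -0.271, 0.146] n 7 q [0.21, 0.44, -0.41, 2.21, 1.73, 1.35, -1.01] e 0.0 margin 0.21
  wp [0.541, -0.371, 0.098] n 4 q [0.33, 0.54, -0.28, 2.22, 1.98, 1.24, -1.13] e 0.0 margin 0.2
[{"xyz": [-0.009, -0.008, 0.017], "angular": [-0.1, -2.3, -5.8]}, {"xyz": [-0.019, -0.016, 0.034], "angular": [-0.2, -4.6, -11.6]}, {"xyz": [-0.028, -0.024, 0.051], "angular": [-0.3, -6.9, -17.4]}, {"xyz": [-0.037, -0.032, 0.068], "angular": [-0.4, -9.2, -23.3]}, {"xyz": [-0.047, -0.04, 0.085], "angular": [-0.5, -11.5, -29.1]}, {"xyz": [-0.056, -0.049, 0.102], "angular": [-0.6, -13.8, -34.9]}, {"xyz": [-0.066, -0.057, 0.119], "angular": [-0.7, -16.1, -40.7]}, {"xyz": [-0.076, -0.067, 0.143], "angular": [-0.7, -16.1, -40.7]}, {"xyz": [-0.086, -0.078, 0.166], "angular": [-0.7, -16.1, -40.7]}, {"xyz": [-0.096, -0.088, 0.19], "angular": [-0.7, -16.1, -40.7]}, {"xyz": [-0.106, -0.099, 0.214], "angular": [-0.7, -16.1, -40.7]}]
```

Request:
carry_out([
  {"xyz":[-0.009,-0.008,0.017],"angular":[-0.1,-2.3,-5.8]},
  {"xyz":[-0.019,-0.016,0.034],"angular":[-0.2,-4.6,-11.6]},
  {"xyz":[-0.028,-0.024,0.051],"angular":[-0.3,-6.9,-17.4]},
  {"xyz":[-0.037,-0.032,0.068],"angular":[-0.4,-9.2,-23.3]},
  {"xyz":[-0.047,-0.04,0.085],"angular":[-0.5,-11.5,-29.1]},
  {"xyz":[-0.056,-0.049,0.102],"angular":[-0.6,-13.8,-34.9]},
  {"xyz":[-0.066,-0.057,0.119],"angular":[-0.7,-16.1,-40.7]},
  {"xyz":[-0.066,-0.057,0.119],"angular":[-0.7,-16.1,-40.7]},
])

```text
clock: 58.3
position: [0.5487, -0.273, 0.1442]
ee_rot: [0.435, 0.671, -0.329, 0.503]
ft_force: [-0.4, 1.1, -1.6]
grip_width: 0.513
grasp_force: 30.9
```

```bash
python3 t25.py
```

```text
seat [ 0.5411 -0.3711  0.0564]
t 58.3 [0.21, 0.45, -0.41, 2.21, 1.73, 1.35, -1.01] p [0.5487, -0.273, 0.1442] F [-0.4  1.1 -1.6] g 0.513 30.9
  wp [0.551, -0.271, 0.146] n 1 q [0.21, 0.44, -0.41, 2.21, 1.73, 1.35, -1.01] e 0.0 margin 0.21
  wp [0.541, -0.371, 0.098] n 4 q [0.34, 0.54, -0.29, 2.22, 1.98, 1.24, -1.13] e 0.0 margin 0.2
[{"xyz": [-0.002, 0.003, -0.001], "angular": [-0.2, -0.1, 0.2]}, {"xyz": [0.004, -0.009, 0.023], "angular": [-0.2, -0.1, 0.2]}, {"xyz": [0.009, -0.022, 0.047], "angular": [-0.2, -0.1, 0.2]}, {"xyz": [0.015, -0.034, 0.072], "angular": [-0.2, -0.1, 0.2]}, {"xyz": [0.02, -0.046, 0.096], "angular": [-0.2, -0.1, 0.2]}]
```

Request:
carry_out([
  {"xyz":[0.004,-0.009,0.023],"angular":[-0.2,-0.1,0.2]},
  {"xyz":[0.009,-0.022,0.047],"angular":[-0.2,-0.1,0.2]},
  {"xyz":[0.015,-0.034,0.072],"angular":[-0.2,-0.1,0.2]},
  {"xyz":[0.02,-0.046,0.096],"angular":[-0.2,-0.1,0.2]},
  {"xyz":[0.02,-0.046,0.096],"angular":[-0.2,-0.1,0.2]},
  {"xyz":[0.02,-0.046,0.096],"angular":[-0.2,-0.1,0.2]},
  {"xyz":[0.02,-0.046,0.096],"angular":[-0.2,-0.1,0.2]},
])

```text
clock: 59.0
position: [0.5456, -0.3674, 0.1016]
ee_rot: [0.436, 0.669, -0.324, 0.508]
ft_force: [-0.6, -0.0, -1.2]
grip_width: 0.514
grasp_force: 30.8
```

```bash
python3 chk.py -1.15 k4; sed -i 's/^route.*/route((t+.042*u,F),(t+.005*u,F),step=.012)/' t25.py; python3 t25.py
```

```text
t 59.0 [0.33, 0.54, -0.29, 2.21, 1.97, 1.25, -1.13] p [0.5456, -0.3674, 0.1016] F [-0.6 -0.  -1.2] g 0.514 30.8
can by kin [ 0.543  -0.3615  0.0892] tilt [ 0.108 -0.217 -0.97 ]
side ['img', 'fx', 'fy', 'cx', 'cy', 'extrinsics']
k4side hull u 284.3 298.3 v 160.6 181.5 mask u 286 298 v 161 181
top ['img', 'fx', 'fy', 'cx', 'cy', 'extrinsics']
k4top hull u 388.3 413.2 v 185.2 206.7 mask u 390 413 v 188 206
seat [ 0.5411 -0.3711  0.0564]
t 59.1 [0.33, 0.54, -0.29, 2.21, 1.97, 1.25, -1.13] p [0.5456, -0.3675, 0.1018] F [-0.9 -0.5 -1. ] g 0.513 30.8
  wp [0.541, -0.371, 0.098] n 1 q [0.34, 0.54, -0.29, 2.22, 1.98, 1.24, -1.13] e 0.0 margin 0.2
  wp [0.541, -0.371, 0.061] n 4 q [0.33, 0.64, -0.27, 2.2, 2.02, 1.28, -1.2] e 0.0 margin 0.22
[{"xyz": [0.003, -0.006, 0.002], "angular": [0.3, 0.1, -0.5]}, {"xyz": [0.012, -0.006, 0.005], "angular": [0.3, 0.1, -0.5]}, {"xyz": [0.021, -0.006, 0.007], "angular": [0.3, 0.1, -0.5]}, {"xyz": [0.03, -0.006, 0.01], "angular": [0.3, 0.1, -0.5]}, {"xyz": [0.038, -0.006, 0.012], "angular": [0.3, 0.1, -0.5]}]
```

Request:
carry_out([
  {"xyz":[0.001,-0.003,0.001],"angular":[0.1,0,-0.2]},
  {"xyz":[0.003,-0.006,0.002],"angular":[0.3,0.1,-0.5]},
  {"xyz":[0.003,-0.006,0.002],"angular":[0.3,0.1,-0.5]},
  {"xyz":[0.003,-0.006,0.002],"angular":[0.3,0.1,-0.5]},
])

```text
clock: 59.5
position: [0.5396, -0.3723, 0.0979]
ee_rot: [0.435, 0.67, -0.328, 0.504]
ft_force: [0.5, 0.4, -1.6]
grip_width: 0.516
grasp_force: 30.9
```

```bash
python3 t25.py
```

```text
seat [ 0.5411 -0.3711  0.0564]
t 59.5 [0.34, 0.54, -0.29, 2.22, 1.97, 1.25, -1.13] p [0.5396, -0.3723, 0.0979] F [ 0.5  0.4 -1.6] g 0.516 30.9
  wp [0.541, -0.371, 0.098] n 1 q [0.34, 0.54, -0.29, 2.22, 1.98, 1.24, -1.13] e 0.0 margin 0.2
  wp [0.541, -0.371, 0.061] n 4 q [0.33, 0.64, -0.27, 2.2, 2.02, 1.28, -1.2] e 0.0 margin 0.22
[{"xyz": [-0.0, 0.002, -0.001], "angular": [-0.1, -0.0, 0.1]}, {"xyz": [0.009, 0.002, 0.002], "angular": [-0.1, -0.0, 0.1]}, {"xyz": [0.017, 0.002, 0.005], "angular": [-0.1, -0.0, 0.1]}, {"xyz": [0.026, 0.002, 0.007], "angular": [-0.1, -0.0, 0.1]}, {"xyz": [0.035, 0.002, 0.01], "angular": [-0.1, -0.0, 0.1]}]
```

Request:
carry_out([
  {"xyz":[0.004,0.002,0.0],"angular":[0,0,0]},
  {"xyz":[0.012,0.002,0.003],"angular":[0,0,0]},
  {"xyz":[0.02,0.002,0.006],"angular":[0,0,0]},
  {"xyz":[0.028,0.002,0.008],"angular":[0,0,0]},
  {"xyz":[0.033,0.002,0.009],"angular":[0,0,0]},
  {"xyz":[0.033,0.002,0.009],"angular":[0,0,0]},
])

```text
clock: 60.1
position: [0.5409, -0.3709, 0.0624]
ee_rot: [0.434, 0.671, -0.328, 0.503]
ft_force: [0.6, 0.2, -0.5]
grip_width: 0.515
grasp_force: 30.9
```

Request:
carry_out([
  {"xyz":[0.0015,0,0.0005],"angular":[0,0,0]},
  {"xyz":[0.003,0,0.001],"angular":[0,0,0]},
  {"xyz":[0.003,0,0.001],"angular":[0,0,0]},
])

```text
clock: 60.4
position: [0.5414, -0.3712, 0.0607]
ee_rot: [0.435, 0.67, -0.328, 0.504]
ft_force: [0.3, 0.1, -1.4]
grip_width: 0.513
grasp_force: 30.9
```

Request:
carry_out([
  {"xyz":[0.001,0,0.0003],"angular":[0,0,0]},
  {"xyz":[0.002,0,0.0006],"angular":[0,0,0]},
  {"xyz":[0.002,0,0.0006],"angular":[0,0,0]},
])

```text
clock: 60.7
position: [0.5413, -0.3712, 0.0585]
ee_rot: [0.435, 0.67, -0.328, 0.504]
ft_force: [0.7, -0.3, -0.6]
grip_width: 0.514
grasp_force: 30.9
```

Request:
carry_out([
  {"xyz":[0.001,0,0.0003],"angular":[0,0,0]},
  {"xyz":[0.002,0,0.0006],"angular":[0,0,0]},
  {"xyz":[0.002,0,0.0006],"angular":[0,0,0]},
])

```text
clock: 61.0
position: [0.5418, -0.3717, 0.0583]
ee_rot: [0.434, 0.669, -0.329, 0.506]
ft_force: [-3.3, 2.1, 8.2]
grip_width: 0.512
grasp_force: 30.3
```

Request:
carry_out([
  {"xyz":[-0.001,0,0],"angular":[0,0,0]},
  {"xyz":[-0.001,0,0],"angular":[0,0,0]},
  {"xyz":[-0.001,0,0],"angular":[0,0,0]},
  {"xyz":[-0.001,0,0],"angular":[0,0,0]},
  {"xyz":[-0.001,0,0],"angular":[0,0,0]},
], hand=0.85)

```text
clock: 61.5
position: [0.5414, -0.3715, 0.0573]
ee_rot: [0.435, 0.67, -0.328, 0.504]
ft_force: [-0.1, 0.5, -0.0]
grip_width: 0.846
grasp_force: 0.0
```

```bash
cat > t26.py <<'E'
from go import *
_,p,M=state();u=np.array([0,0,1]);h=np.array([np.cos(-1.15),np.sin(-1.15),0]);pad=np.array([.5390,-.3637,.248])
P=frame(-1.15,85,'place')
route((p-.055*h+.008*u,M),(pad-.085*h+.04*u,P),step=.03,ang=7.5,dj=.2)
E
python3 t26.py
```

```text
t 61.5 [0.32, 0.65, -0.27, 2.19, 2.02, 1.29, -1.2] p [0.5414, -0.3715, 0.0573] F [-0.1  0.5 -0. ] g 0.846 0.0
t 61.5 [0.32, 0.65, -0.27, 2.19, 2.02, 1.29, -1.2] p [0.5414, -0.3715, 0.0573] F [-0.1  0.5 -0. ] g 0.846 0.0
  wp [0.519, -0.321, 0.065] n 2 q [0.27, 0.61, -0.34, 2.26, 1.92, 1.36, -1.22] e 0.0 margin 0.16
  wp [0.504, -0.286, 0.288] n 10 q [0.7, 0.18, -0.34, 1.55, 0.12, 1.37, 0.77] e 0.0 margin 0.68
[{"xyz": [0.004, -0.0, -0.028], "angular": [0.0, 0.0, 0.0]}, {"xyz": [0.008, -0.0, -0.055], "angular": [0.0, 0.0, 0.0]}, {"xyz": [-0.013, -0.0, -0.065], "angular": [-0.0, 6.9, -0.0]}, {"xyz": [-0.033, -0.0, -0.075], "angular": [-0.0, 13.8, -0.0]}, {"xyz": [-0.054, 0.0, -0.085], "angular": [-0.0, 20.7, -0.0]}, {"xyz": [-0.074, 0.0, -0.094], "angular": [-0.1, 27.6, -0.0]}, {"xyz": [-0.094, 0.0, -0.104], "angular": [-0.1, 34.5, -0.0]}, {"xyz": [-0.115, 0.0, -0.114], "angular": [-0.1, 41.4, -0.0]}, {"xyz": [-0.135, 0.0, -0.124], "angular": [-0.1, 48.3, -0.0]}, {"xyz": [-0.155, 0.0, -0.134], "angular": [-0.1, 55.2, -0.0]}, {"xyz": [-0.176, 0.0, -0.143], "angular": [-0.1, 62.1, -0.0]}, {"xyz": [-0.196, 0.0, -0.153], "angular": [-0.2, 69.0, -0.0]}]
```

Request:
carry_out([
  {"xyz":[0.002,0,-0.014],"angular":[0,0,0]},
  {"xyz":[0.005,0,-0.035],"angular":[0,0,0]},
  {"xyz":[0.008,0,-0.055],"angular":[0,0,0]},
  {"xyz":[0.008,0,-0.055],"angular":[0,0,0]},
])

```text
clock: 61.9
position: [0.519, -0.318, 0.0647]
ee_rot: [0.433, 0.671, -0.327, 0.504]
ft_force: [-0.6, -0.6, -0.1]
grip_width: 0.853
grasp_force: 0.0
```

Request:
carry_out([
  {"xyz":[-0.021,0,-0.01],"angular":[0,6.9,0]},
  {"xyz":[-0.041,0,-0.02],"angular":[0,13.8,0]},
  {"xyz":[-0.062,0,-0.03],"angular":[0,20.7,0]},
  {"xyz":[-0.082,0,-0.039],"angular":[0,27.6,0]},
  {"xyz":[-0.102,0,-0.049],"angular":[0,34.5,0]},
  {"xyz":[-0.123,0,-0.059],"angular":[0,41.4,0]},
  {"xyz":[-0.143,0,-0.069],"angular":[0,48.3,0]},
  {"xyz":[-0.163,0,-0.079],"angular":[0,55.2,0]},
  {"xyz":[-0.184,0,-0.088],"angular":[0,62.1,0]},
  {"xyz":[-0.204,0,-0.098],"angular":[0,69,0]},
  {"xyz":[-0.204,0,-0.098],"angular":[0,69,0]},
  {"xyz":[-0.204,0,-0.098],"angular":[0,69,0]},
], hand=0)

```text
clock: 63.1
position: [0.5037, -0.2882, 0.2878]
ee_rot: [0.545, 0.837, -0.024, 0.035]
ft_force: [-0.3, 0.2, -1.1]
grip_width: 0.0
grasp_force: 0.0
```

```bash
sed -i 's/frame(-1,85/frame(-1.15,85/' t9.py; python3 -c "
from cans import *
cans('f')"; python3 t9.py
```

```text
top ['img', 'fx', 'fy', 'cx', 'cy', 'extrinsics']
side ['img', 'fx', 'fy', 'cx', 'cy', 'extrinsics']
fT [320 152  18  19 194] [328.6 160.5]
fT [345 166  20  18 199] [355.2 174.5]
fS [286 171  13  20 215] [292.1 180.3]
fS [255 182  16  22 301] [262.5 192.5]
fS [235 191  16  23 307] [242.5 202.2]
t 63.2 [0.71, 0.18, -0.35, 1.55, 0.13, 1.37, 0.76] p [0.5037, -0.2859, 0.2869] F [-0.5  0.8 -1.6] g 0.003 0.0
  wp [0.538, -0.364, 0.258] n 2 q [0.74, 0.34, -0.31, 1.41, 0.16, 1.34, 0.83] e 0.0 margin 0.72
  wp [0.538, -0.364, 0.153] n 3 q [0.74, 0.4, -0.31, 1.55, 0.19, 1.15, 0.8] e 0.0 margin 0.87
[{"xyz": [-0.041, 0.0, 0.018], "angular": [-0.1, -0.0, -0.0]}, {"xyz": [-0.082, 0.0, 0.036], "angular": [-0.2, -0.0, -0.1]}, {"xyz": [-0.079, 0.0, 0.071], "angular": [-0.2, -0.0, -0.1]}, {"xyz": [-0.076, 0.0, 0.106], "angular": [-0.2, -0.0, -0.1]}, {"xyz": [-0.073, 0.0, 0.141], "angular": [-0.2, -0.0, -0.1]}]
```

can3 is seated at the same height (rows 171–190). Press.

Request:
carry_out([
  {"xyz":[-0.041,0,0.018],"angular":[0,0,0]},
  {"xyz":[-0.079,0,0.034],"angular":[0,0,0]},
  {"xyz":[-0.082,0,0.04],"angular":[0,0,0]},
  {"xyz":[-0.081,0,0.052],"angular":[0,0,0]},
  {"xyz":[-0.08,0,0.064],"angular":[0,0,0]},
  {"xyz":[-0.079,0,0.08],"angular":[0,0,0]},
  {"xyz":[-0.078,0,0.096],"angular":[0,0,0]},
  {"xyz":[-0.076,0,0.112],"angular":[0,0,0]},
  {"xyz":[-0.074,0,0.126],"angular":[0,0,0]},
  {"xyz":[-0.073,0,0.136],"angular":[0,0,0]},
  {"xyz":[-0.073,0,0.143],"angular":[0,0,0]},
  {"xyz":[-0.073,0,0.143],"angular":[0,0,0]},
])

```text
clock: 64.4
position: [0.5384, -0.363, 0.151]
ee_rot: [0.544, 0.838, -0.024, 0.035]
ft_force: [0.1, 3.0, 3.0]
grip_width: 0.0
grasp_force: 1.7
```

Request:
carry_out([
  {"xyz":[0,0,0.002],"angular":[0,0,0]},
  {"xyz":[0,0,0.005],"angular":[0,0,0]},
  {"xyz":[0,0,0.005],"angular":[0,0,0]},
])

```text
clock: 64.7
position: [0.5388, -0.3644, 0.1468]
ee_rot: [0.544, 0.838, -0.024, 0.036]
ft_force: [-0.2, 2.6, 3.8]
grip_width: -0.001
grasp_force: 1.7
```

Request:
carry_out([
  {"xyz":[0,0,0.001],"angular":[0,0,0]},
  {"xyz":[0,0,0.003],"angular":[0,0,0]},
  {"xyz":[0,0,0.003],"angular":[0,0,0]},
])

```text
clock: 65.0
position: [0.5388, -0.3649, 0.1437]
ee_rot: [0.544, 0.838, -0.024, 0.036]
ft_force: [0.1, 3.6, 3.1]
grip_width: -0.004
grasp_force: 1.8
```

Request:
carry_out([
  {"xyz":[0,0,0.001],"angular":[0,0,0]},
  {"xyz":[0,0,0.0018],"angular":[0,0,0]},
  {"xyz":[0,0,0.0018],"angular":[0,0,0]},
])

```text
clock: 65.3
position: [0.5389, -0.3649, 0.1427]
ee_rot: [0.544, 0.838, -0.024, 0.036]
ft_force: [-1.8, 4.7, 7.5]
grip_width: 0.001
grasp_force: 3.8
```

Request:
carry_out([
  {"xyz":[0,0,0.0004],"angular":[0,0,0]},
  {"xyz":[0,0,0.0004],"angular":[0,0,0]},
  {"xyz":[0,0,0.0004],"angular":[0,0,0]},
  {"xyz":[0,0,0.0004],"angular":[0,0,0]},
  {"xyz":[0,0,0.0004],"angular":[0,0,0]},
  {"xyz":[0,0,0.0004],"angular":[0,0,0]},
  {"xyz":[0,0,0.0004],"angular":[0,0,0]},
  {"xyz":[0,0,0.0004],"angular":[0,0,0]},
  {"xyz":[0,0,0.0004],"angular":[0,0,0]},
  {"xyz":[0,0,0.0004],"angular":[0,0,0]},
  {"xyz":[0,0,0.0004],"angular":[0,0,0]},
  {"xyz":[0,0,0.0004],"angular":[0,0,0]},
])

```text
clock: 66.5
position: [0.5389, -0.365, 0.1426]
ee_rot: [0.544, 0.838, -0.024, 0.036]
ft_force: [-2.4, 5.5, 10.2]
grip_width: -0.002
grasp_force: 5.0
```

Request:
carry_out([
  {"xyz":[0,0,-0.008],"angular":[0,0,0]},
  {"xyz":[-0.002,0,-0.02],"angular":[0,0,0]},
  {"xyz":[-0.003,0,-0.035],"angular":[0,0,0]},
  {"xyz":[-0.004,0,-0.05],"angular":[0,0,0]},
  {"xyz":[-0.006,0,-0.07],"angular":[0,0,0]},
  {"xyz":[-0.008,0,-0.09],"angular":[0,0,0]},
  {"xyz":[-0.01,0,-0.11],"angular":[0,0,0]},
  {"xyz":[-0.01,0,-0.125],"angular":[0,0,0]},
  {"xyz":[0.03,0,-0.145],"angular":[0,0,0]},
  {"xyz":[0.07,0,-0.165],"angular":[0,0,0]},
  {"xyz":[0.09,0,-0.175],"angular":[0,0,0]},
  {"xyz":[0.09,0,-0.175],"angular":[0,0,0]},
])

```text
clock: 67.7
position: [0.4966, -0.2666, 0.311]
ee_rot: [0.543, 0.839, -0.024, 0.038]
ft_force: [0.8, -0.4, 0.4]
grip_width: -0.0
grasp_force: 0.0
```

Request:
carry_out([
  {"xyz":[0.02,0,-0.01],"angular":[0,0,0]},
  {"xyz":[0.03,0,-0.02],"angular":[0,0,0]},
  {"xyz":[0.03,0,-0.02],"angular":[0,0,0]},
  {"xyz":[0.03,0,-0.02],"angular":[0,0,0]},
  {"xyz":[0.03,0,-0.02],"angular":[0,0,0]},
])

```text
clock: 68.2
position: [0.4835, -0.2412, 0.3249]
ee_rot: [0.544, 0.838, -0.025, 0.035]
ft_force: [0.3, -0.1, -0.7]
grip_width: -0.003
grasp_force: 0.0
```

```bash
python3 - <<'E'
from cans import *
cans('g');state()
s=cv2.resize(cv2.imread('pics/gS.png')[90:240,210:360],None,fx=2.6,fy=2.6,interpolation=2);t=cv2.resize(cv2.imread('pics/gT.png')[130:280,300:450],None,fx=2.6,fy=2.6,interpolation=2)
cv2.imwrite('pics/c5.png',np.hstack([s,t]))
E
```

```text
top ['img', 'fx', 'fy', 'cx', 'cy', 'extrinsics']
side ['img', 'fx', 'fy', 'cx', 'cy', 'extrinsics']
gT [321 152  17  18 178] [329. 160.]
gT [346 166  19  17 177] [355.3 173.9]
gS [286 171  13  20 212] [292.1 180.3]
gS [255 182  16  22 287] [262.3 192.5]
gS [235 191  16  23 308] [242.5 202.1]
t 68.3 [0.69, 0.08, -0.38, 1.57, 0.1, 1.44, 0.72] p [0.4834, -0.241, 0.3249] F [ 0.2 -0.3  0. ] g 0.001 0.0
```

View pics/c5.png

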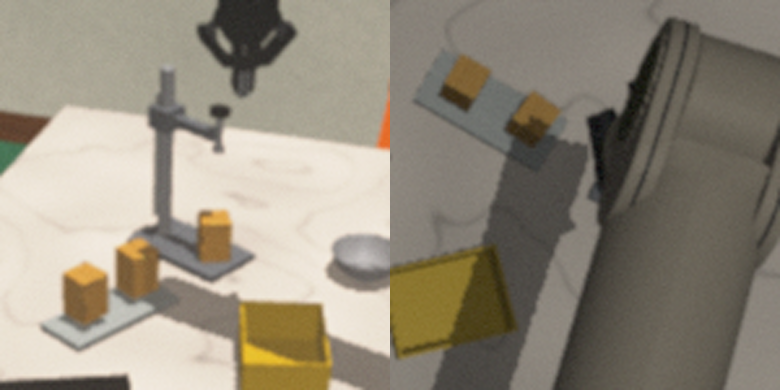

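The picture shows can1 and can2 seated on the posts at (85,292) and (137,268). can3 is on the gauge at (214,236), the foot is fully up (pad at (220,112)) and the arm is clear.

```bash
python3 -c "
from workcell import *
print(hand_in())"
```

```text
the job is handed in; nothing more can be done
None
```

The job is handed in at about 68 s of the 210 s allowed: all three cans were gauged in order with the foot held on each for over a second, can1 and can2 hang mouth-down on the rack posts, can3 stays on the gauge with the foot back up, and hand-in returned no verdict.

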